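# Put the cleaned parts with their twins in a drawer that may be held by its catch

### The job

After the service, each cleaned motorcycle part lying on the bench has its identical twin in a compartment of the grey chest's drawer: open the drawer, put every part into the compartment of its twin, and push the drawer fully shut. The knob on top of the chest works a catch that may or may not be holding the drawer, and its mark has worn off: try the drawer, and if it will not come, turn the knob about a quarter turn and try again until it does. Leave the oil bottle, the tin and the spanner where they are.

Things in the scene. Friction and masses are not known exactly. Their poses are not given: they have to be found in the camera images.
- chest: low grey sheet-steel parts chest, 240 mm deep (x), 332 wide (y), 100 high, fixed to the bench; origin at the centre of its underside; its front, with the drawer, faces its own -x. Under its top the knob carries a half-moon cam, which blocks the drawer through about half of each full turn and frees it through the other half; only trying the drawer tells which
- drawer (a joint): how far the chest's only drawer is pulled out, m: 0 shut, 0.165 fully out at its stop; moves along the chest's -x; slides freely with about 2 N (up to about 10 N for a moment 20 to 30 mm out, where it may brush the free catch aside), stays where it is left; when the catch holds it, it stops after 2 to 3 mm
- drawer_handle (a point): middle of the drawer's bar handle, moves with the drawer, axes as the chest's: a bar 9 x 9 mm in section, 120 mm long along y, 66 mm above the bench, its middle 40 mm in front of the drawer front (35 mm of free gap behind the bar); the drawer front's top edge is 94 mm and the chest's top 100 mm above the bench
- drawer_floor (a point): point on the drawer's floor at the middle of its inner front edge, moves with the drawer, axes as the chest's (x runs to the drawer's rear), 20 mm above the bench. The inside is 200 mm long in x, of which the first 165 mm come out from under the chest's top; outer side walls stand 40 mm above this floor, the drawer front 74 mm, the dividers 26 mm
- bay0 (a point): middle of the empty front half of one of the drawer's five compartments, on its floor, moves with the drawer, axes as the chest's; 46 mm behind the inner front edge. Each compartment is 58 mm wide (y), 200 mm long (x), and holds one twin in its rear half, centred about 120 mm behind the inner front edge; bay0 is the one at the chest's -y end
- bay1 (a point): middle of the empty front half of one of the drawer's five compartments, on its floor, moves with the drawer, axes as the chest's; 46 mm behind the inner front edge. Each compartment is 58 mm wide (y), 200 mm long (x), and holds one twin in its rear half, centred about 120 mm behind the inner front edge
- bay2 (a point): middle of the empty front half of one of the drawer's five compartments, on its floor, moves with the drawer, axes as the chest's; 46 mm behind the inner front edge. Each compartment is 58 mm wide (y), 200 mm long (x), and holds one twin in its rear half, centred about 120 mm behind the inner front edge
- bay3 (a point): middle of the empty front half of one of the drawer's five compartments, on its floor, moves with the drawer, axes as the chest's; 46 mm behind the inner front edge. Each compartment is 58 mm wide (y), 200 mm long (x), and holds one twin in its rear half, centred about 120 mm behind the inner front edge
- bay4 (a point): middle of the empty front half of one of the drawer's five compartments, on its floor, moves with the drawer, axes as the chest's; 46 mm behind the inner front edge. Each compartment is 58 mm wide (y), 200 mm long (x), and holds one twin in its rear half, centred about 120 mm behind the inner front edge
- knob_grip (a point): fixed point on the vertical axis of the chest's catch knob at gripping height, 17 mm above the chest's top near its front right corner (seen from the robot): plain round black knurled knob, 36 mm diameter, 3 to 27 mm above the chest's top. It turns either way without stops (about 0.04 N m), stays as left, and shows nothing of its state; leave it alone while the drawer is out
- bearing_part (a point): on the bench (may be absent): wheel bearing: flat steel ring, 42 mm outside diameter, 13 mm high, dark 15 mm bore, lying flat; point at its centre, 6.5 mm above its underside, z = bore axis
- bearing_twin (a point): its twin, the same in shape and size, in one of the drawer's compartments: point and axes as bearing_part
- cover_part (a point): on the bench (may be absent): tappet cover: 38 mm round flange (its top 10 mm above the underside) with a hexagon head 30 mm across flats on top, 22 mm high in all, lies head up; point on its axis 11 mm above its underside, z = axis, two flats of the hexagon face along +-y; grip the head, from 10 to 22 mm above the underside
- cover_twin (a point): its twin, the same in shape and size, in one of the drawer's compartments: point and axes as cover_part
- pad_part (a point): on the bench (may be absent): brake pad: steel back plate 36 x 38 mm (with two ears, 46 mm long in x), 5 mm thick, underneath, dark friction block 33 x 34 x 6 mm with a groove on top, 11 mm high in all; point at its centre 5.5 mm above its underside, x = long way; grip across y, 38 mm
- pad_twin (a point): its twin, the same in shape and size, in one of the drawer's compartments: point and axes as pad_part
- adjuster_part (a point): on the bench (may be absent): chain adjuster: steel block 24 x 24 x 18 mm with an 8 mm threaded stud reaching 37 mm from the block's centre along +x at half height; point at the block's centre 9 mm above its underside; grip the block across y, 24 mm
- adjuster_twin (a point): its twin, the same in shape and size, in one of the drawer's compartments: point and axes as adjuster_part
- clamp_part (a point): on the bench (may be absent): handlebar clamp cap: aluminium saddle 46 mm long (x), 24 mm wide (y), 19 mm high, standing on two feet with an arch between, a bolt hole over each foot; point at its centre 9.5 mm above its underside; grip across y, 24 mm
- clamp_twin (a point): its twin, the same in shape and size, in one of the drawer's compartments: point and axes as clamp_part
- oil_bottle: grey oil bottle, 68 mm diameter, 190 mm tall, origin under its centre; bystander
- grease_tin: steel tin, 72 mm diameter, 55 mm tall, origin under its centre; bystander
- spanner: steel spanner lying on the bench along its own x, about 180 mm long; bystander

How it is judged:
On the way:
1. the drawer is pulled out (more than 120 mm) (value of joint drawer above 0.12 m), for 0.2 s.
At the end, for the whole second after the job is handed in: every part that was on the bench lies inside the drawer, its centre within the same compartment as its twin's and less than 35 mm above the drawer's floor; the drawer is shut to within 8 mm; the bottle, tin and spanner are within 50 mm of where they stood and not tipped over (((y of bearing_part in the frame of drawer_floor between -0.1515 and -0.0925 m and y of bearing_twin in the frame of drawer_floor between -0.1515 and -0.0925 m) or (y of bearing_part in the frame of drawer_floor between -0.0905 and -0.0315 m and y of bearing_twin in the frame of drawer_floor between -0.0905 and -0.0315 m) or (y of bearing_part in the frame of drawer_floor between -0.0295 and 0.0295 m and y of bearing_twin in the frame of drawer_floor between -0.0295 and 0.0295 m) or (y of bearing_part in the frame of drawer_floor between 0.0315 and 0.0905 m and y of bearing_twin in the frame of drawer_floor between 0.0315 and 0.0905 m) or (y of bearing_part in the frame of drawer_floor between 0.0925 and 0.1515 m and y of bearing_twin in the frame of drawer_floor between 0.0925 and 0.1515 m)) and x of bearing_part in the frame of drawer_floor between 0 and 0.2 m and z of bearing_part in the frame of drawer_floor between 0 and 0.035 m and x of each of bearing_twin, cover_part, cover_twin, pad_part, pad_twin, adjuster_part, adjuster_twin, clamp_part, clamp_twin in the frame of drawer_floor above 0 m and ((y of cover_part in the frame of drawer_floor between -0.1515 and -0.0925 m and y of cover_twin in the frame of drawer_floor between -0.1515 and -0.0925 m) or (y of cover_part in the frame of drawer_floor between -0.0905 and -0.0315 m and y of cover_twin in the frame of drawer_floor between -0.0905 and -0.0315 m) or (y of cover_part in the frame of drawer_floor between -0.0295 and 0.0295 m and y of cover_twin in the frame of drawer_floor between -0.0295 and 0.0295 m) or (y of cover_part in the frame of drawer_floor between 0.0315 and 0.0905 m and y of cover_twin in the frame of drawer_floor between 0.0315 and 0.0905 m) or (y of cover_part in the frame of drawer_floor between 0.0925 and 0.1515 m and y of cover_twin in the frame of drawer_floor between 0.0925 and 0.1515 m)) and x of each of cover_part, pad_part, adjuster_part, clamp_part in the frame of drawer_floor below 0.2 m and z of cover_part in the frame of drawer_floor between 0 and 0.035 m and ((y of pad_part in the frame of drawer_floor between -0.1515 and -0.0925 m and y of pad_twin in the frame of drawer_floor between -0.1515 and -0.0925 m) or (y of pad_part in the frame of drawer_floor between -0.0905 and -0.0315 m and y of pad_twin in the frame of drawer_floor between -0.0905 and -0.0315 m) or (y of pad_part in the frame of drawer_floor between -0.0295 and 0.0295 m and y of pad_twin in the frame of drawer_floor between -0.0295 and 0.0295 m) or (y of pad_part in the frame of drawer_floor between 0.0315 and 0.0905 m and y of pad_twin in the frame of drawer_floor between 0.0315 and 0.0905 m) or (y of pad_part in the frame of drawer_floor between 0.0925 and 0.1515 m and y of pad_twin in the frame of drawer_floor between 0.0925 and 0.1515 m)) and z of pad_part in the frame of drawer_floor between 0 and 0.035 m and ((y of adjuster_part in the frame of drawer_floor between -0.1515 and -0.0925 m and y of adjuster_twin in the frame of drawer_floor between -0.1515 and -0.0925 m) or (y of adjuster_part in the frame of drawer_floor between -0.0905 and -0.0315 m and y of adjuster_twin in the frame of drawer_floor between -0.0905 and -0.0315 m) or (y of adjuster_part in the frame of drawer_floor between -0.0295 and 0.0295 m and y of adjuster_twin in the frame of drawer_floor between -0.0295 and 0.0295 m) or (y of adjuster_part in the frame of drawer_floor between 0.0315 and 0.0905 m and y of adjuster_twin in the frame of drawer_floor between 0.0315 and 0.0905 m) or (y of adjuster_part in the frame of drawer_floor between 0.0925 and 0.1515 m and y of adjuster_twin in the frame of drawer_floor between 0.0925 and 0.1515 m)) and z of adjuster_part in the frame of drawer_floor between 0 and 0.035 m and ((y of clamp_part in the frame of drawer_floor between -0.1515 and -0.0925 m and y of clamp_twin in the frame of drawer_floor between -0.1515 and -0.0925 m) or (y of clamp_part in the frame of drawer_floor between -0.0905 and -0.0315 m and y of clamp_twin in the frame of drawer_floor between -0.0905 and -0.0315 m) or (y of clamp_part in the frame of drawer_floor between -0.0295 and 0.0295 m and y of clamp_twin in the frame of drawer_floor between -0.0295 and 0.0295 m) or (y of clamp_part in the frame of drawer_floor between 0.0315 and 0.0905 m and y of clamp_twin in the frame of drawer_floor between 0.0315 and 0.0905 m) or (y of clamp_part in the frame of drawer_floor between 0.0925 and 0.1515 m and y of clamp_twin in the frame of drawer_floor between 0.0925 and 0.1515 m)) and z of clamp_part in the frame of drawer_floor between 0 and 0.035 m and value of joint drawer below 0.008 m and distance of each of oil_bottle, grease_tin, spanner from where it was at the start of the episode below 0.05 m and angle between each of oil_bottle, grease_tin, spanner's own z axis and vertical below 0.3 rad); the robot touches nothing.
It fails at once if a bystander is knocked over or moved more than 50 mm (distance of any of oil_bottle, grease_tin, spanner from where it was at the start of the episode above 0.05 m or angle between any of oil_bottle, grease_tin, spanner's own z axis and vertical above 0.4 rad).
Of bearing, cover, pad, adjuster, clamp only 4 to 5 are there at a start; the rules pass over those that are not, and their reading is None.
At some moment in a run one of bearing, cover, pad, adjuster, clamp may be knocked a few centimetres aside while the robot is not near it.
Once in a run the grip may slacken for a moment while it holds something.
It also fails if it takes over 210 s, if anything falls off the work surface, if the arm or the gripper's body presses on something with over 40 N, if the wrist force passes 120 N, or if a joint passes its speed limit or range.

### The arm

A 6-joint arm with a two-finger parallel gripper is mounted at the origin on the work surface. World frame = base frame: x ahead of the robot, y to its left, z up, the work surface at z = 0. Lengths are in m, angles in rad, forces in N, time in s.
With the tool pointing down it reaches from about 0.375 to 0.925 m from the base axis. Payload 5.7 kg.
Tool frame: the origin (TCP) lies between the finger pads; the fingertips stand ahead of it and the grasp point (between the pads) lies 3 mm ahead of it (arm.finger_overhang is the z of the fingertips in the tool frame, in m); z points along the fingers, y is the direction in which the jaws open and shut (so a half turn about z gives the same grasp; the last joint's range is limited). The gripper opens to 85 mm and grips with 20 to 120 N. Pads are 22 mm wide; open, the fingers measure 114 mm over their backs; the gripper's body (76 mm by 85 mm) begins 54 mm behind the grasp point. The pads swing forward as they close: fully open they stand 13 mm farther back than shut.
Start: joints at [1.219, 0.359, 1.51, -0, 1.272, -0.115], TCP at [0.141, 0.583, 0.253] pointing down, gripper open.
Joint ranges: [-2.97, 2.97], [-1.01, 2.36], [0.21, 2.38], [-0.96, 4.11], [0.2, 2.71], [-2.98, 2.98]. Speed limits (rad/s): [2.39, 2.39, 3.14, 3.14, 3.14, 3.14].

### API

Orientations are given as a unit quaternion [x, y, z, w].
In Python, from plant import get_state, capture, arm gives the robot as it stands. The module is installed in compiled form; this text tells all that it offers.
- The arm moves only by the tool apply_moves, never from a script. Its argument "deltas" is a list of rows, each an object of numbers: "x", "y", "z": the shift along the tool's x, y, z in m; "rx", "ry", "rz": the turn, a rotation vector about the tool's x, y, z in rad; "gripper": the opening, from 0 (shut) to 1 (fully open). In form: [{"x": .., "y": .., "z": .., "rx": .., "ry": .., "rz": .., "gripper": ..}, ...]. A call has 1 to 8 rows; each row shifts and turns the pose as measured when the row begins, along the tool's axes as they then stand; what a row does not reach is not made up. A row lasts 1/10 s, in which the tool goes at most 50 mm and 8.59 degrees, less where a joint would pass 70% of its speed; a pose out of reach is approached as far as the arm can. A call is refused whole if a number of a shift passes 0.05 or a number of a turn 0.15, either way. A call with a gripper value outside its range is refused whole. The fingers move at their own pace and stop on an object; "force" is the grip in N (left out, the last holds). Time passes only in rows, so rows that do not move let the fingers close. It gives the time, the measured TCP pose, the force and the opening at its end, in the units of the state.
- get_state(): the state, without advancing time (a new reading comes with each control period).
- capture(name): name is "scene" or "top" or "wrist"; returns a dict with "pixels" (480x640x3 uint8, blue, green, red), "vertical_fov" (degrees; the focal length in pixels is half the picture's height over the tangent of half this angle, whatever the lens; pixels are square), "cx", "cy" (the principal point, pixels), "eye" and "orientation" of the camera in the world. Camera axes: x right, y up, looking along -z (the intrinsics and any distortion apply to the point x, -y, -z); pixel columns grow to the right and rows downward; lengths in m; the calibration is good to about 2 mm. A picture is of the moment at which its call begins. There is no depth.
- arm.finish_job(): hands the job in, once; it reports no verdict.
The state is a dict: "clock": time; "q": joint angles; "qvel": joint speeds; "joint_efforts": joint torques, N m; "eef_pos": TCP position; "ee_rot": TCP orientation; "force": force on the tool from outside, world axes, zero at the start; "wrist_torque": the same for the moment, N m; "opening": finger opening in m.
Only numpy, scipy, OpenCV 4.12 (cv2) and the standard library are available. Lean on these libraries where they do the work, as an engineer would, in place of code of your own. Each camera call takes 0.05 s, during which the arm holds its last target.

## Working session

There is one attempt and no reset: what is moved stays moved. The work goes in short steps, Python scripts to look and compute and a tool call to move; the robot and the scene stay as the last step left them, time stands still between calls to the robot, and variables do not carry over. Pictures are saved under pics/ and viewed, and the job is handed in when it is done.

Besides the shell and the picture viewer there is one more tool, called as name(argument=value, ...) on one line, values as JSON. apply_moves: Moves the arm, as the interface text tells. Its arguments: {"type":"object","properties":{"deltas":{"type":"array"},"force":{"type":"number"}},"required":["deltas"]}

```bash
mkdir -p pics
cat > h.py <<'E'
import numpy as np, cv2
from plant import get_state, capture, arm
from scipy.spatial.transform import Rotation as R
def snap(cam,name):
    c=capture(cam); cv2.imwrite(f'pics/{name}.png',c['pixels'])
    np.savez(f'pics/{name}.npz',**{k:np.array(v) for k,v in c.items()}); return c
def load(name):
    return {k:v for k,v in np.load(f'pics/{name}.npz').items()}
def K(c):
    f=240/np.tan(np.radians(float(c['vertical_fov']))/2)
    return np.array([[f,0,float(c['cx'])],[0,f,float(c['cy'])],[0,0,1]])
def Rm(c): 
    o=np.array(c['orientation'],float)
    return R.from_quat(o).as_matrix() if o.size==4 else o.reshape(3,3)
def dist(c):
    for k in c:
        if 'dist' in k: return np.array(c[k],float).ravel()
    return None
def pix2w(c,uv,z):
    p=cv2.undistortPoints(np.array(uv,float).reshape(-1,1,2),K(c),dist(c)).reshape(-1,2)
    d=np.c_[p[:,0],-p[:,1],-np.ones(len(p))]@Rm(c).T
    e=np.array(c['eye'],float); t=(z-e[2])/d[:,2]
    return e+d*t[:,None]
def w2pix(c,P):
    q=(np.array(P,float).reshape(-1,3)-c['eye'])@Rm(c); q=q*[1,-1,-1]
    return cv2.projectPoints(q,np.zeros(3),np.zeros(3),K(c),dist(c))[0].reshape(-1,2)
E
python3 - <<'E'
from h import *
s=get_state(); print(s); print(arm.finger_overhang)
for n in ['scene','top','wrist']:
    c=snap(n,n+'0'); print(n,{k:v for k,v in c.items() if k!='pixels'})
E
```

```text
{'clock': 0.0, 'q': array([ 1.21890435e+00,  3.59513981e-01,  1.51148411e+00, -1.18950247e-05,
        1.27250762e+00, -1.15119152e-01]), 'qvel': array([ 1.40141750e-03, -9.88925682e-05, -8.73924055e-04, -5.75551732e-06,
        5.47265094e-04,  1.34650777e-03]), 'joint_efforts': array([-1.03258390e-04, -5.27618337e+01, -2.78624135e+01, -1.58329976e-04,
        1.33716545e-02,  1.69900215e-05]), 'eef_pos': array([0.14052942, 0.58261963, 0.25242855]), 'ee_rot': array([ 1.18108272e-01,  9.93000262e-01, -9.31882366e-04, -2.15801045e-04]), 'force': array([-0.21868956,  0.53419296,  0.02537939]), 'wrist_torque': array([0.01442444, 0.04291721, 0.02857109]), 'opening': 0.08538073176022347}
0.022
scene {'vertical_fov': 50.558066235969754, 'cx': 312.66296455155515, 'cy': 241.99098823249096, 'eye': array([1.43125275, 0.53675695, 0.83166571]), 'orientation': array([0.2214756 , 0.3994151 , 0.78318881, 0.4219377 ])}
top {'vertical_fov': 44.24506550979932, 'cx': 325.80153237771617, 'cy': 242.41170886414912, 'eye': array([ 0.41795186, -0.00782009,  1.61486138]), 'orientation': array([-0.04314099,  0.04001603,  0.71198417, -0.69972574])}
wrist {'vertical_fov': 67.82957666794015, 'cx': 318.78609647783065, 'cy': 239.33702066937852, 'eye': array([0.05923769, 0.60308553, 0.37277872]), 'orientation': array([-0.12867269, -0.1002101 ,  0.61037002,  0.77514496])}
```

View pics/top0.png

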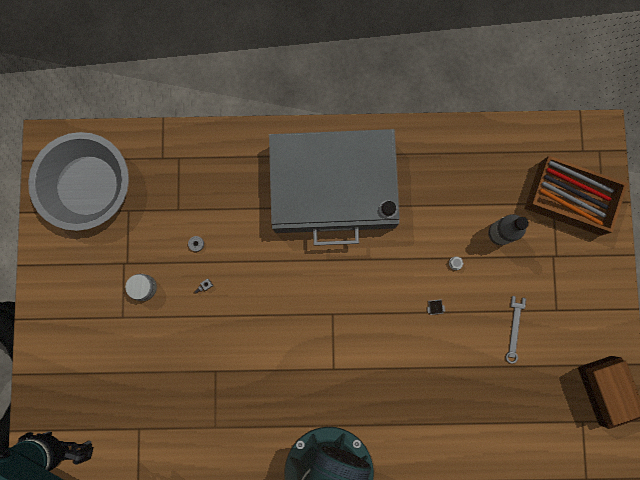

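View pics/scene0.png

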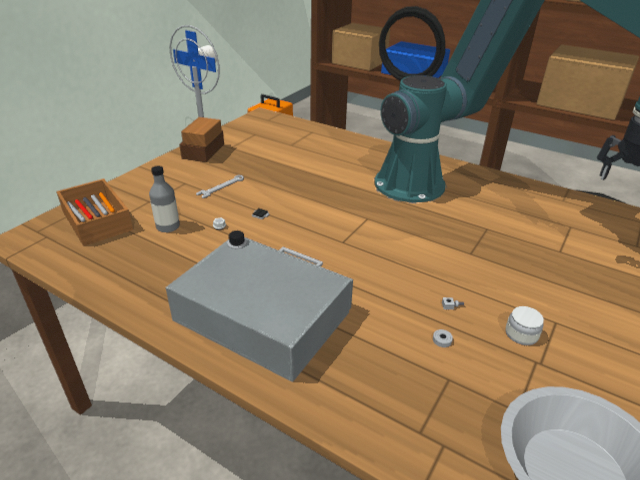

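View pics/wrist0.png

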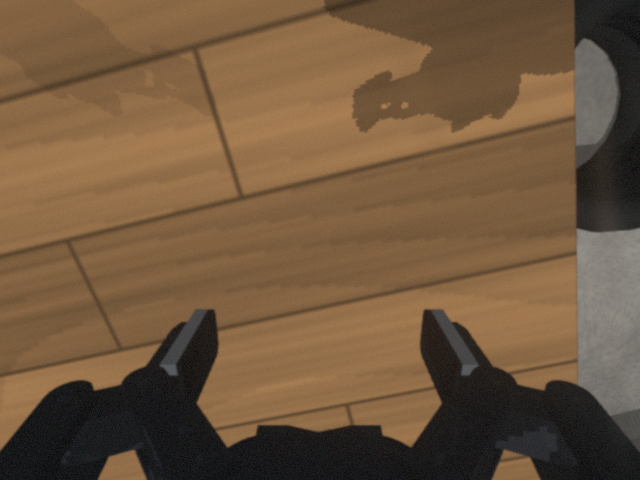

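Run:
```python
from h import *
c=load('top0'); im=c['pixels']
a=cv2.resize(im[120:255,260:410],None,fx=5,fy=5,interpolation=cv2.INTER_CUBIC)[:600]
cv2.imwrite('pics/t_chest.png',cv2.resize(im[120:255,260:410],(600,540),interpolation=cv2.INTER_CUBIC))
l=cv2.resize(im[225:305,165:245],(400,400),interpolation=cv2.INTER_CUBIC)
r=cv2.resize(im[245:325,400:480],(400,400),interpolation=cv2.INTER_CUBIC)
cv2.imwrite('pics/t_parts.png',np.hstack([l,r]))
for n,uv,z in [('bear',(196,244),.0065),('adj',(206,285),.018),('pad',(435.5,307),.011),('cover',(456,264),.022),('knob',(388,208.5),.127),('spanner',(516,329),.005),('tin',(140,286),.055)]:
    print(n,pix2w(c,[uv],z)[0].round(4))
print('top corners',pix2w(c,[(269,135),(394,129),(399,220),(271,227)],.1).round(4))
```

```text
bear [0.6101 0.3541 0.0065]
adj [0.4966 0.3235 0.018 ]
pad [ 0.4269 -0.2953  0.011 ]
cover [ 0.5414 -0.3531  0.022 ]
knob [ 0.6783 -0.163   0.127 ]
spanner [ 0.3644 -0.5107  0.005 ]
tin [0.4951 0.4903 0.055 ]
top corners [[ 0.8855  0.1425  0.1   ]
 [ 0.8956 -0.188   0.1   ]
 [ 0.6523 -0.1935  0.1   ]
 [ 0.6398  0.1388  0.1   ]]
```

View pics/t_chest.png

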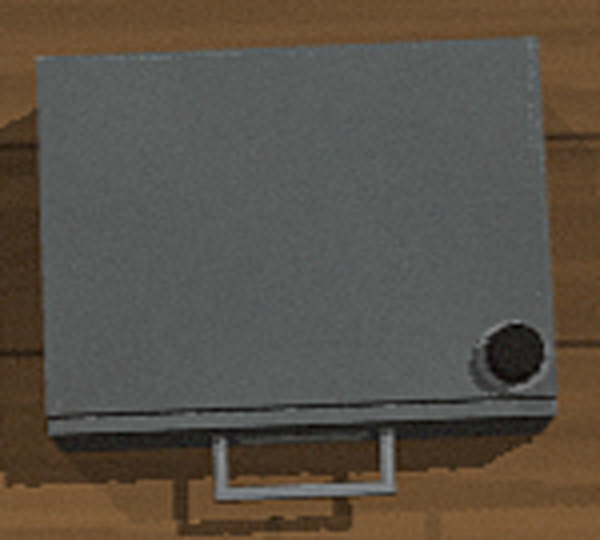

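View pics/t_parts.png

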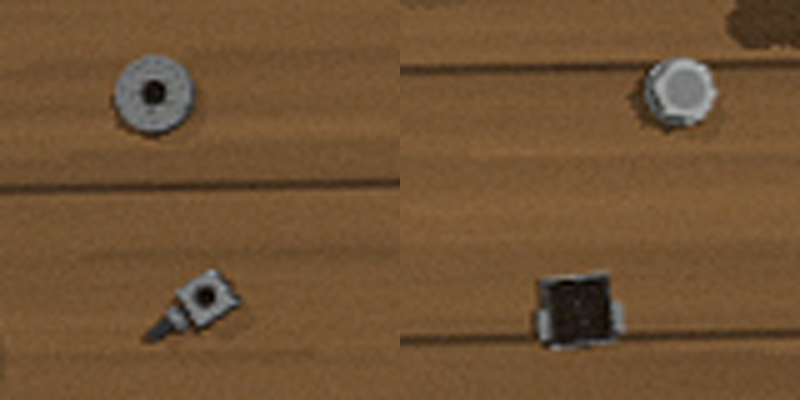

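```bash
cat >> h.py <<'E'
def yaw_of(s=None):
    s=s or get_state(); m=R.from_quat(s['ee_rot']).as_matrix(); return np.arctan2(m[1,1],m[0,1])
import json
def plan(target,yaw,step=0.048,rstep=0.14,start=None,grip=None):
    """rows from the current pose to target (world TCP), tool down, y axis yaw"""
    s=get_state(); p=np.array(s['eef_pos']) if start is None else np.array(start[:3])
    m=R.from_quat(s['ee_rot']).as_matrix()
    y0=yaw_of(s) if start is None else start[3]
    if start is not None: m=np.c_[[-np.sin(y0),np.cos(y0),0],[np.cos(y0),np.sin(y0),0],[0,0,-1]]
    dy=(yaw-y0+np.pi/2)%np.pi-np.pi/2
    d=np.array(target)-p
    n=int(max(np.ceil(np.linalg.norm(d)/step),np.ceil(abs(dy)/rstep),1))
    rows=[]
    Rt=lambda y: np.c_[[-np.sin(y),np.cos(y),0],[np.cos(y),np.sin(y),0],[0,0,-1]]
    # tilt correction in the first row
    for i in range(n):
        y=y0+dy*i/n
        t=Rt(y).T@(d/n)
        r=dict(x=round(t[0],4),y=round(t[1],4),z=round(t[2],4))
        if abs(dy)>0.003: r['rz']=round(-dy/n,3)
        if grip is not None: r['gripper']=grip
        rows.append(r)
    e=R.from_matrix(m.T@Rt(y0)).as_rotvec() 
    if np.linalg.norm(e[:2])>0.004: print('tilt err (rx,ry to add)',e.round(4))
    for k in range(0,n,8): print(json.dumps(rows[k:k+8]))
    print('end yaw',y0+dy,'n',n)
E
python3 - <<'E'
from h import *
from scipy.optimize import least_squares
c=load('top0')
# chest corners TL,TR rear, front seam; handle ends
obs=np.array([(38,57),(537,37),(555,397),(50,416)])/4+[260,120]
h=np.array([(217,496),(395,490)])/4+[260,120]
k=np.array([[515,353]])/4+[260,120]
loc=np.array([(.12,.166,.1),(.12,-.166,.1),(-.12,-.166,.1),(-.12,.166,.1)])
def f(p):
    Rz=np.array([[np.cos(p[2]),-np.sin(p[2]),0],[np.sin(p[2]),np.cos(p[2]),0],[0,0,1]])
    return (w2pix(c,loc@Rz.T+[p[0],p[1],0])-obs).ravel()
r=least_squares(f,[.77,-.02,0.03]); print(r.x.round(4),r.fun.round(2))
hw=pix2w(c,h,.0705); print(hw, np.arctan2(-(hw[0]-hw[1])[0],(hw[0]-hw[1])[1]),np.linalg.norm(hw[0]-hw[1]))
print(pix2w(c,k,.127))
plan([.54,.0,.25],0.03)
E
```

```text
[ 0.7711 -0.0264  0.0216] [-0.38  0.01  0.44  0.09  0.78 -0.19 -0.84  0.06]
[[ 0.59690053  0.02794421  0.0705    ]
 [ 0.59880509 -0.08929032  0.0705    ]] 0.016244296732963678 0.1172499985826052
[[ 0.6788827  -0.16496471  0.127     ]]
[{"x": -0.035, "y": -0.0315, "z": 0.0002, "rz": 0.087}, {"x": -0.0376, "y": -0.0284, "z": 0.0002, "rz": 0.087}, {"x": -0.0399, "y": -0.025, "z": 0.0002, "rz": 0.087}, {"x": -0.0419, "y": -0.0214, "z": 0.0002, "rz": 0.087}, {"x": -0.0436, "y": -0.0177, "z": 0.0002, "rz": 0.087}, {"x": -0.045, "y": -0.0139, "z": 0.0002, "rz": 0.087}, {"x": -0.0461, "y": -0.0099, "z": 0.0002, "rz": 0.087}, {"x": -0.0467, "y": -0.0059, "z": 0.0002, "rz": 0.087}]
[{"x": -0.0471, "y": -0.0018, "z": 0.0002, "rz": 0.087}, {"x": -0.047, "y": 0.0023, "z": 0.0002, "rz": 0.087}, {"x": -0.0467, "y": 0.0064, "z": 0.0002, "rz": 0.087}, {"x": -0.0459, "y": 0.0104, "z": 0.0002, "rz": 0.087}, {"x": -0.0449, "y": 0.0144, "z": 0.0002, "rz": 0.087}, {"x": -0.0434, "y": 0.0182, "z": 0.0002, "rz": 0.087}, {"x": -0.0417, "y": 0.0219, "z": 0.0002, "rz": 0.087}]
end yaw 0.030000000000000027 n 15
```

apply_moves(deltas=[{"x":-0.035,"y":-0.0315,"rz":0.087},{"x":-0.0375,"y":-0.0285,"rz":0.087},{"x":-0.04,"y":-0.025,"rz":0.087},{"x":-0.042,"y":-0.0215,"rz":0.087},{"x":-0.0435,"y":-0.0175,"rz":0.087},{"x":-0.045,"y":-0.014,"rz":0.087},{"x":-0.046,"y":-0.01,"rz":0.087},{"x":-0.0465,"y":-0.006,"rz":0.087}])

```text
$.deltas[0]: bad value
```

apply_moves(deltas=[{"x":-0.047,"y":-0.002,"rz":0.087},{"x":-0.047,"y":0.002,"rz":0.087},{"x":-0.0465,"y":0.0065,"rz":0.087},{"x":-0.046,"y":0.0105,"rz":0.087},{"x":-0.045,"y":0.0145,"rz":0.087},{"x":-0.0435,"y":0.018,"rz":0.087},{"x":-0.0415,"y":0.022,"rz":0.087}])

```text
$.deltas[0]: bad value
```

Run:
```python
from h import *
s=get_state(); print(s['clock'],s['eef_pos'],yaw_of(s),s['q'])
c=snap('wrist','w1')
```

```text
0.15 [0.14056985 0.58278017 0.25260824] 1.334026183169174 [ 1.21892646e+00  3.59398166e-01  1.51119312e+00  6.72653215e-07
  1.27252468e+00 -1.15099790e-01]
```

View pics/w1.png

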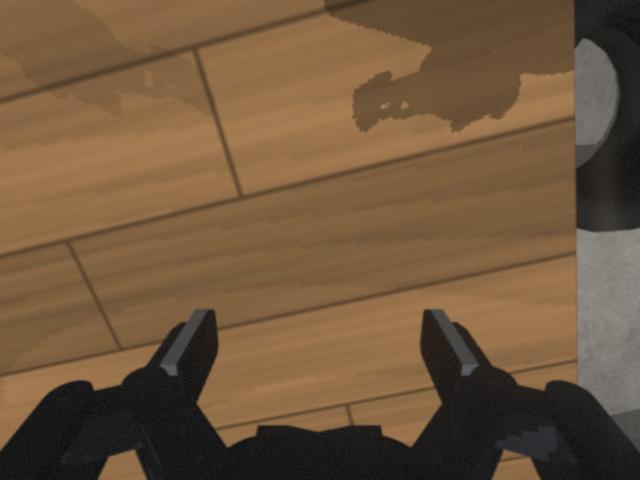

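apply_moves(deltas=[{"x":-0.035,"y":-0.0315,"z":0,"rx":0,"ry":0,"rz":0.087,"gripper":1},{"x":-0.0375,"y":-0.0285,"z":0,"rx":0,"ry":0,"rz":0.087,"gripper":1},{"x":-0.04,"y":-0.025,"z":0,"rx":0,"ry":0,"rz":0.087,"gripper":1},{"x":-0.042,"y":-0.0215,"z":0,"rx":0,"ry":0,"rz":0.087,"gripper":1},{"x":-0.0435,"y":-0.0175,"z":0,"rx":0,"ry":0,"rz":0.087,"gripper":1},{"x":-0.045,"y":-0.014,"z":0,"rx":0,"ry":0,"rz":0.087,"gripper":1},{"x":-0.046,"y":-0.01,"z":0,"rx":0,"ry":0,"rz":0.087,"gripper":1},{"x":-0.0465,"y":-0.006,"z":0,"rx":0,"ry":0,"rz":0.087,"gripper":1}])

```text
clock: 1.0
eef_pos: [0.3542, 0.2651, 0.2513]
ee_rot: [0.457, 0.89, 0.001, -0.0]
force: [0.2, 0.2, 0.3]
opening: 0.0851
```

apply_moves(deltas=[{"x":-0.047,"y":-0.002,"z":0,"rx":0,"ry":0,"rz":0.087,"gripper":0.25},{"x":-0.047,"y":0.002,"z":0,"rx":0,"ry":0,"rz":0.087,"gripper":0.25},{"x":-0.0465,"y":0.0065,"z":0,"rx":0,"ry":0,"rz":0.087,"gripper":0.25},{"x":-0.046,"y":0.0105,"z":0,"rx":0,"ry":0,"rz":0.087,"gripper":0.25},{"x":-0.044,"y":0.0145,"z":0,"rx":0,"ry":0,"rz":0.087,"gripper":0.25},{"x":-0.043,"y":0.018,"z":0,"rx":0,"ry":0,"rz":0.087,"gripper":0.25},{"x":-0.02,"y":0.01,"z":0,"rx":0,"ry":0,"rz":0.087,"gripper":0.25}])

```text
clock: 1.7
eef_pos: [0.5249, -0.0048, 0.2516]
ee_rot: [0.713, 0.701, 0.003, 0.001]
force: [0.2, 0.4, 0.1]
opening: 0.0217
```

```bash
python3 - <<'E'
import re
t=open('h.py').read()
t=t.replace("        if abs(dy)>0.003: r['rz']=round(-dy/n,3)\n        if grip is not None: r['gripper']=grip\n","        r.update(rx=0,ry=0,rz=round(-dy/n,3) if abs(dy)>0.003 else 0,gripper=1 if grip is None else grip)\n")
open('h.py','w').write(t)
E
python3 - <<'E'
from h import *
s=get_state(); print(s['clock'],s['eef_pos'],yaw_of(s),s['q'])
c=snap('wrist','w1')
E
```

```text
1.7 [ 0.52490348 -0.00484901  0.25158647] -0.01647230429434047 [-0.14320946  0.25025749  1.67652801  0.00370271  1.21033103 -0.12804239]
```

View pics/w1.png

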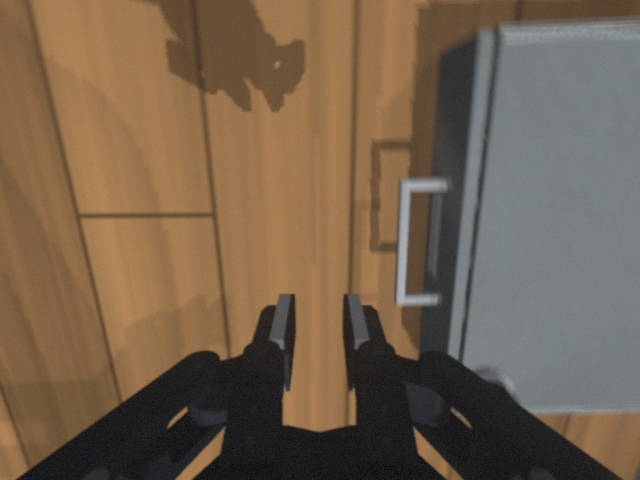

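Run:
```python
from h import *
c=load('w1'); im=c['pixels']
cv2.imwrite('pics/w1c.png',cv2.resize(im[160:320,370:530],(600,600),interpolation=cv2.INTER_CUBIC))
```

```text
(no output)
```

View pics/w1c.png

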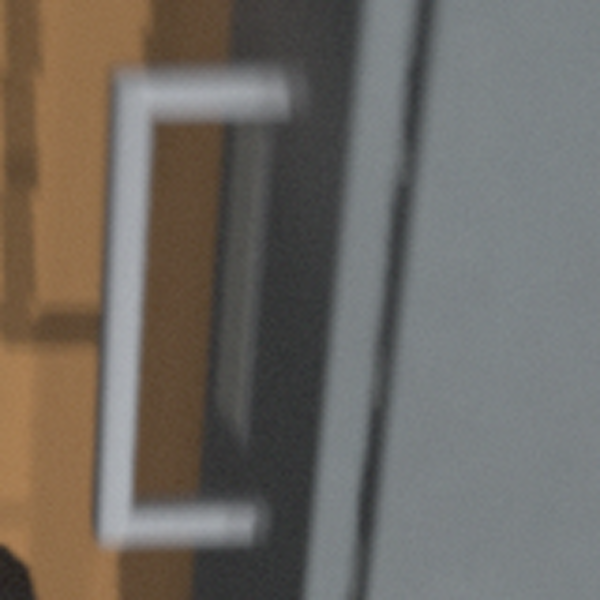

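Run:
```python
from h import *
c=load('w1')
uv=np.array([[133,95],[115,525],[118,68],[98,545],[250,100]])/3.75+[370,160]
P=pix2w(c,uv,.0705); print(P.round(4)); d=P[0]-P[1]; print('yaw',np.arctan2(-d[0],d[1]))
e=P[2]-P[3]; print(np.linalg.norm(e), np.arctan2(-e[0],e[1]), (P[0]+P[1])/2)
sm=pix2w(c,[[370+428/3.75,160],[370+352/3.75,320]],.1);d=sm[0]-sm[1]; print('seam',sm,np.arctan2(-d[0],d[1]))
plan([.5985,-.032,.15],.02,grip=.25)
```

```text
[[ 0.5991  0.0239  0.0705]
 [ 0.6012 -0.0852  0.0705]
 [ 0.5954  0.0301  0.0705]
 [ 0.5972 -0.0908  0.0705]
 [ 0.6257  0.0223  0.0705]]
yaw 0.0192466319560989
0.12086678831643595 0.015325763360037378 [ 0.60016159 -0.03064859  0.0705    ]
seam [[ 0.64974507  0.04730185  0.1       ]
 [ 0.65006838 -0.08978816  0.1       ]] 0.002358369589010394
tilt err (rx,ry to add) [ 0.0062 -0.0012  0.    ]
[{"x": -0.0079, "y": 0.0242, "z": 0.0339, "rx": 0, "ry": 0, "rz": -0.014, "gripper": 0.25}, {"x": -0.0082, "y": 0.0241, "z": 0.0339, "rx": 0, "ry": 0, "rz": -0.014, "gripper": 0.25}, {"x": -0.0086, "y": 0.024, "z": 0.0339, "rx": 0, "ry": 0, "rz": -0.014, "gripper": 0.25}]
end yaw 0.019999999999999997 n 3
```

apply_moves(deltas=[{"x":-0.008,"y":0.025,"z":0.032,"rx":0.006,"ry":0,"rz":-0.014,"gripper":0.25},{"x":-0.008,"y":0.025,"z":0.032,"rx":0,"ry":0,"rz":-0.014,"gripper":0.25},{"x":-0.008,"y":0.025,"z":0.032,"rx":0,"ry":0,"rz":-0.014,"gripper":0.25}])

```text
clock: 2.05
eef_pos: [0.6054, -0.0339, 0.1584]
ee_rot: [0.701, 0.714, 0.003, 0.003]
force: [-0.6, 0.2, 0.7]
opening: 0.0212
```

Run:
```python
from h import *
plan([.5995,-.031,.070],.02,grip=.25)
```

```text
tilt err (rx,ry to add) [ 0.0091  0.0001 -0.    ]
[{"x": 0.0015, "y": -0.0029, "z": 0.0442, "rx": 0, "ry": 0, "rz": 0, "gripper": 0.25}, {"x": 0.0015, "y": -0.0029, "z": 0.0442, "rx": 0, "ry": 0, "rz": 0, "gripper": 0.25}]
end yaw 0.01999999999999995 n 2
```

apply_moves(deltas=[{"x":0.002,"y":-0.006,"z":0.03,"rx":0.009,"ry":0,"rz":0,"gripper":0.25},{"x":0.001,"y":0,"z":0.03,"rx":0,"ry":0,"rz":0,"gripper":0.25},{"x":0,"y":0,"z":0.02,"rx":0,"ry":0,"rz":0,"gripper":0.25}])

```text
clock: 2.35
eef_pos: [0.6032, -0.0322, 0.0734]
ee_rot: [0.7, 0.714, 0.0, 0.001]
force: [0.2, 0.3, 1.3]
opening: 0.0214
```

Run:
```python
from h import *
print(get_state()['eef_pos'],yaw_of())
plan([.5995,-.031,.070],.02,grip=.25)
snap('wrist','w2')
```

```text
[ 0.60320169 -0.03215854  0.07339399] 0.018786742865764792
[{"x": 0.0012, "y": -0.0037, "z": 0.0034, "rx": 0, "ry": 0, "rz": 0, "gripper": 0.25}]
end yaw 0.019999999999999938 n 1
```

View pics/w2.png

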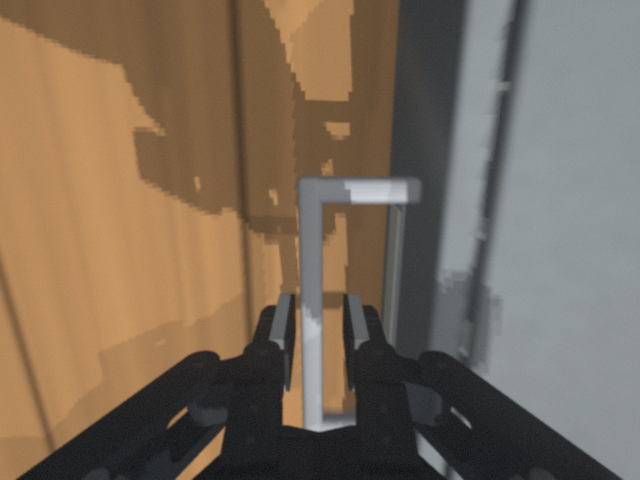

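apply_moves(deltas=[{"x":0.001,"y":-0.004,"z":0.003,"rx":0,"ry":0,"rz":0,"gripper":0.25},{"x":0,"y":0,"z":0,"rx":0,"ry":0,"rz":0,"gripper":0},{"x":0,"y":0,"z":0,"rx":0,"ry":0,"rz":0,"gripper":0},{"x":0,"y":0,"z":0,"rx":0,"ry":0,"rz":0,"gripper":0}], force=50)

```text
clock: 2.8
eef_pos: [0.5994, -0.0315, 0.0709]
ee_rot: [0.7, 0.714, 0.0, 0.002]
force: [0.8, -0.6, -9.6]
opening: 0.0077
```

apply_moves(deltas=[{"x":0,"y":-0.003,"z":0,"rx":0,"ry":0,"rz":0,"gripper":0},{"x":0,"y":-0.003,"z":0,"rx":0,"ry":0,"rz":0,"gripper":0},{"x":0,"y":-0.004,"z":0,"rx":0,"ry":0,"rz":0,"gripper":0},{"x":0,"y":-0.002,"z":0,"rx":0,"ry":0,"rz":0,"gripper":0}])

```text
clock: 3.2
eef_pos: [0.5974, -0.0316, 0.0709]
ee_rot: [0.7, 0.714, 0.008, 0.009]
force: [5.2, -0.3, -11.6]
opening: 0.0074
```

apply_moves(deltas=[{"x":0,"y":-0.005,"z":-0.001,"rx":0,"ry":0,"rz":0,"gripper":0},{"x":0,"y":-0.005,"z":0,"rx":0,"ry":0,"rz":0,"gripper":0},{"x":0,"y":-0.005,"z":0,"rx":0,"ry":0,"rz":0,"gripper":0}])

```text
clock: 3.5
eef_pos: [0.5965, -0.0317, 0.071]
ee_rot: [0.701, 0.713, 0.017, 0.019]
force: [14.0, 1.7, -19.3]
opening: 0.0076
```

apply_moves(deltas=[{"x":0,"y":0.002,"z":0,"rx":0,"ry":0,"rz":0,"gripper":0.25},{"x":0,"y":0.001,"z":0,"rx":0,"ry":0,"rz":0,"gripper":0.25},{"x":0,"y":0,"z":-0.02,"rx":0,"ry":0,"rz":0,"gripper":0.25},{"x":0,"y":0,"z":-0.04,"rx":0,"ry":0,"rz":0,"gripper":0.5},{"x":0,"y":0,"z":-0.045,"rx":0,"ry":0,"rz":0,"gripper":0.8}])

```text
clock: 4.0
eef_pos: [0.5899, -0.03, 0.1748]
ee_rot: [0.701, 0.713, 0.014, 0.014]
force: [0.8, -0.2, 0.1]
opening: 0.0495
```

Run:
```python
from h import *
s=get_state(); print(s['eef_pos'],yaw_of(),s['force'])
plan([.676,-.164,.200],.02,grip=.8)
```

```text
[ 0.58987266 -0.02997527  0.17482532] 0.017457638818688836 [ 0.77098118 -0.20120261  0.12405445]
tilt err (rx,ry to add) [ 0.0394 -0.0002  0.    ]
[{"x": -0.0339, "y": 0.0209, "z": -0.0063, "rx": 0, "ry": 0, "rz": 0, "gripper": 0.8}, {"x": -0.0339, "y": 0.0209, "z": -0.0063, "rx": 0, "ry": 0, "rz": 0, "gripper": 0.8}, {"x": -0.0339, "y": 0.0209, "z": -0.0063, "rx": 0, "ry": 0, "rz": 0, "gripper": 0.8}, {"x": -0.0339, "y": 0.0209, "z": -0.0063, "rx": 0, "ry": 0, "rz": 0, "gripper": 0.8}]
end yaw 0.019999999999999962 n 4
```

apply_moves(deltas=[{"x":-0.034,"y":0.021,"z":-0.006,"rx":0.039,"ry":0,"rz":0,"gripper":0.8},{"x":-0.034,"y":0.021,"z":-0.006,"rx":0,"ry":0,"rz":0,"gripper":0.8},{"x":-0.034,"y":0.021,"z":-0.006,"rx":0,"ry":0,"rz":0,"gripper":0.8},{"x":-0.034,"y":0.021,"z":-0.006,"rx":0,"ry":0,"rz":0,"gripper":0.8},{"x":0,"y":0,"z":0,"rx":0,"ry":0,"rz":0,"gripper":0.8}])

```text
clock: 4.5
eef_pos: [0.6795, -0.1675, 0.2148]
ee_rot: [0.7, 0.714, 0.003, 0.005]
force: [-0.7, 0.1, -0.3]
opening: 0.0684
```

Run:
```python
from h import *
s=get_state(); print(s['eef_pos'],yaw_of(),s['force'])
snap('wrist','w3')
plan([.676,-.164,.200],.02,grip=.8)
```

```text
[ 0.67953394 -0.16754137  0.21476879] 0.02103829608438897 [-0.73992017  0.07781585 -0.30049861]
tilt err (rx,ry to add) [ 0.0091  0.001  -0.    ]
[{"x": 0.0012, "y": -0.0018, "z": 0.0141, "rx": 0, "ry": 0, "rz": 0, "gripper": 0.8}]
end yaw 0.019999999999999966 n 1
```

View pics/w3.png

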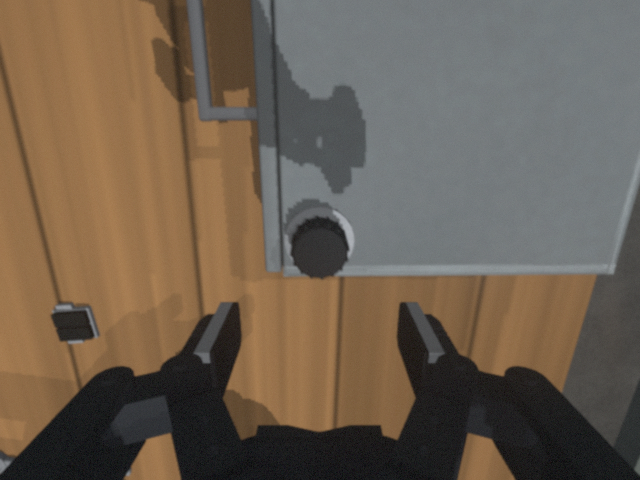

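Run:
```python
from h import *
c=load('w3')
print(pix2w(c,[[320,248]],.127), pix2w(c,[[283,272],[613,272]],.1), pix2w(c,[[75,324]],.011))
plan([*pix2w(c,[[320,248]],.127)[0][:2],.126],.02,grip=.8)
```

```text
[[ 0.680437  -0.1605326  0.127    ]] [[ 0.65492021 -0.18934389  0.1       ]
 [ 0.89402126 -0.18558365  0.1       ]] [[ 0.43132718 -0.29166682  0.011     ]]
tilt err (rx,ry to add) [ 0.0091  0.001  -0.    ]
[{"x": 0.0023, "y": 0.0014, "z": 0.044, "rx": 0, "ry": 0, "rz": 0, "gripper": 0.8}, {"x": 0.0023, "y": 0.0014, "z": 0.044, "rx": 0, "ry": 0, "rz": 0, "gripper": 0.8}]
end yaw 0.019999999999999966 n 2
```

apply_moves(deltas=[{"x":0.003,"y":0.001,"z":0.04,"rx":0.009,"ry":0,"rz":0,"gripper":0.8},{"x":0.002,"y":0,"z":0.035,"rx":0,"ry":0,"rz":0,"gripper":0.7},{"x":0,"y":0,"z":0.01,"rx":0,"ry":0,"rz":0,"gripper":0.7},{"x":0,"y":0,"z":0,"rx":0,"ry":0,"rz":0,"gripper":0.6}])

```text
clock: 4.95
eef_pos: [0.6767, -0.157, 0.1298]
ee_rot: [0.699, 0.715, 0.0, -0.001]
force: [-0.7, -0.4, 0.3]
opening: 0.0515
```

Run:
```python
from h import *
s=get_state(); print(s['eef_pos'],yaw_of(),s['force'])
snap('wrist','w4')
plan([.68,-.1625,.126],.02,grip=.8)
```

```text
[ 0.67668456 -0.15697989  0.12977336] 0.02180705418815557 [-0.70408467 -0.44730451  0.27708596]
[{"x": -0.0056, "y": 0.0029, "z": 0.0045, "rx": 0, "ry": 0, "rz": 0, "gripper": 0.8}]
end yaw 0.019999999999999952 n 1
```

View pics/w4.png

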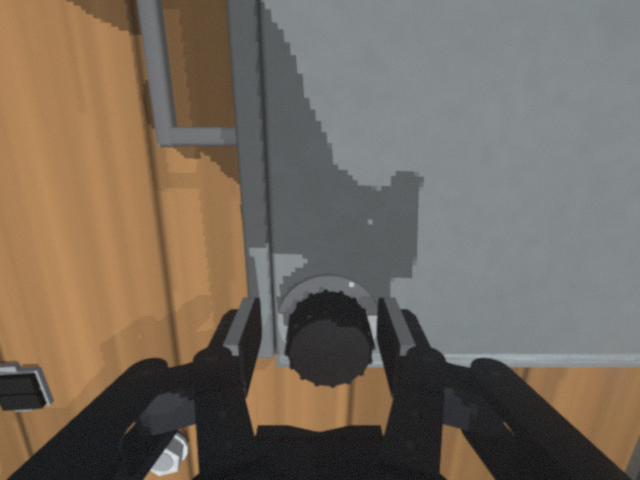

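Run:
```python
from h import *
c=load('w4')
print(pix2w(c,[[330,345]],.127))
```

```text
[[ 0.68059884 -0.16019704  0.127     ]]
```

apply_moves(deltas=[{"x":-0.004,"y":0.0035,"z":0.0035,"rx":0,"ry":0,"rz":0,"gripper":0.6},{"x":0,"y":0,"z":0,"rx":0,"ry":0,"rz":0,"gripper":0.3},{"x":0,"y":0,"z":0,"rx":0,"ry":0,"rz":0,"gripper":0.3},{"x":0,"y":0,"z":0,"rx":0,"ry":0,"rz":0,"gripper":0.3}], force=40)

```text
clock: 5.4
eef_pos: [0.6813, -0.1608, 0.1306]
ee_rot: [0.699, 0.715, 0.001, 0.001]
force: [1.2, -0.5, -6.9]
opening: 0.0349
```

Run:
```python
from h import *
s=get_state(); print(s['eef_pos'],yaw_of(),s['force'],s['wrist_torque'],s['opening'],s['q'])
```

```text
[ 0.68127447 -0.16084591  0.13055631] 0.02251350456979942 [ 1.22621603 -0.47627732 -6.87111703] [ 0.07565016 -0.27757714 -0.00106915] 0.03493502478822044 [-3.30733493e-01  6.11420126e-01  1.39773282e+00  6.49954881e-04
  1.13011607e+00 -3.53523255e-01]
```

apply_moves(deltas=[{"x":0,"y":0,"z":0,"rx":0,"ry":0,"rz":0.145,"gripper":0.3},{"x":0,"y":0,"z":0,"rx":0,"ry":0,"rz":0.145,"gripper":0.3},{"x":0,"y":0,"z":0,"rx":0,"ry":0,"rz":0.145,"gripper":0.3},{"x":0,"y":0,"z":0,"rx":0,"ry":0,"rz":0.145,"gripper":0.3},{"x":0,"y":0,"z":0,"rx":0,"ry":0,"rz":0.145,"gripper":0.3},{"x":0,"y":0,"z":0,"rx":0,"ry":0,"rz":0.145,"gripper":0.3}])

```text
clock: 6.0
eef_pos: [0.6847, -0.1624, 0.1305]
ee_rot: [0.94, 0.341, 0.004, 0.003]
force: [-0.1, -1.5, -4.8]
opening: 0.0342
```

apply_moves(deltas=[{"x":0,"y":0,"z":0,"rx":0,"ry":0,"rz":0.145,"gripper":0.3},{"x":0,"y":0,"z":0,"rx":0,"ry":0,"rz":0.145,"gripper":0.3},{"x":0,"y":0,"z":0,"rx":0,"ry":0,"rz":0.145,"gripper":0.3},{"x":0,"y":0,"z":0,"rx":0,"ry":0,"rz":0.145,"gripper":0.3},{"x":0,"y":0,"z":0,"rx":0,"ry":0,"rz":0.145,"gripper":0.3}])

```text
clock: 6.5
eef_pos: [0.6858, -0.1656, 0.1306]
ee_rot: [1.0, -0.027, 0.006, 0.003]
force: [-1.8, -2.2, -2.9]
opening: 0.0345
```

Run:
```python
from h import *
s=get_state(); print(s['eef_pos'],yaw_of(),s['force'],s['wrist_torque'],s['opening'],s['q'])
```

```text
[ 0.68582832 -0.16555086  0.13058419] -1.625562301398206 [-1.80278911 -2.24429818 -2.87040688] [-0.29012214  0.21616766  0.06777366] 0.034489593757304406 [-0.33326968  0.61343712  1.39368276 -0.00311564  1.12052692  1.29358774]
```

```bash
sed -i 's/    dy=(yaw-y0+np.pi\/2)%np.pi-np.pi\/2/    dy=(yaw-y0+np.pi\/2)%np.pi-np.pi\/2 if not full else yaw-y0/; s/grip=None):/grip=None,full=False):/' h.py
python3 - <<'E'
from h import *
s=get_state();p=s['eef_pos']
plan([.5955,-.031,.13],.02,grip=.25,start=[p[0],p[1],.2,yaw_of(s)],full=True)
E
```

```text
[{"x": -0.0081, "y": -0.0108, "z": 0.0058, "rx": 0, "ry": 0, "rz": -0.137, "gripper": 0.25}, {"x": -0.0066, "y": -0.0118, "z": 0.0058, "rx": 0, "ry": 0, "rz": -0.137, "gripper": 0.25}, {"x": -0.0049, "y": -0.0126, "z": 0.0058, "rx": 0, "ry": 0, "rz": -0.137, "gripper": 0.25}, {"x": -0.0031, "y": -0.0131, "z": 0.0058, "rx": 0, "ry": 0, "rz": -0.137, "gripper": 0.25}, {"x": -0.0013, "y": -0.0134, "z": 0.0058, "rx": 0, "ry": 0, "rz": -0.137, "gripper": 0.25}, {"x": 0.0005, "y": -0.0135, "z": 0.0058, "rx": 0, "ry": 0, "rz": -0.137, "gripper": 0.25}, {"x": 0.0024, "y": -0.0133, "z": 0.0058, "rx": 0, "ry": 0, "rz": -0.137, "gripper": 0.25}, {"x": 0.0042, "y": -0.0128, "z": 0.0058, "rx": 0, "ry": 0, "rz": -0.137, "gripper": 0.25}]
[{"x": 0.0059, "y": -0.0122, "z": 0.0058, "rx": 0, "ry": 0, "rz": -0.137, "gripper": 0.25}, {"x": 0.0075, "y": -0.0112, "z": 0.0058, "rx": 0, "ry": 0, "rz": -0.137, "gripper": 0.25}, {"x": 0.009, "y": -0.0101, "z": 0.0058, "rx": 0, "ry": 0, "rz": -0.137, "gripper": 0.25}, {"x": 0.0103, "y": -0.0088, "z": 0.0058, "rx": 0, "ry": 0, "rz": -0.137, "gripper": 0.25}]
end yaw 0.020000000000000018 n 12
```

apply_moves(deltas=[{"x":0,"y":0,"z":0,"rx":0,"ry":0,"rz":0,"gripper":0.65},{"x":0,"y":0,"z":-0.01,"rx":0,"ry":0,"rz":0,"gripper":0.65},{"x":0,"y":0,"z":-0.045,"rx":0,"ry":0,"rz":0,"gripper":0.65},{"x":0,"y":0,"z":-0.02,"rx":0,"ry":0,"rz":0,"gripper":0.25}])

```text
clock: 6.9
eef_pos: [0.6847, -0.1648, 0.2071]
ee_rot: [1.0, -0.023, 0.005, 0.003]
force: [1.3, 0.8, 0.6]
opening: 0.0424
```

apply_moves(deltas=[{"x":-0.008,"y":-0.011,"z":0.006,"rx":0,"ry":0,"rz":-0.137,"gripper":0.25},{"x":-0.0065,"y":-0.012,"z":0.006,"rx":0,"ry":0,"rz":-0.137,"gripper":0.25},{"x":-0.005,"y":-0.0125,"z":0.006,"rx":0,"ry":0,"rz":-0.137,"gripper":0.25},{"x":-0.003,"y":-0.013,"z":0.006,"rx":0,"ry":0,"rz":-0.137,"gripper":0.25},{"x":-0.0015,"y":-0.0135,"z":0.006,"rx":0,"ry":0,"rz":-0.137,"gripper":0.25},{"x":0.0005,"y":-0.0135,"z":0.006,"rx":0,"ry":0,"rz":-0.137,"gripper":0.25},{"x":0.0025,"y":-0.0135,"z":0.006,"rx":0,"ry":0,"rz":-0.137,"gripper":0.25},{"x":0.004,"y":-0.013,"z":0.006,"rx":0,"ry":0,"rz":-0.137,"gripper":0.25}])

```text
clock: 7.7
eef_pos: [0.6324, -0.078, 0.1762]
ee_rot: [0.847, 0.532, 0.015, 0.018]
force: [0.3, -0.5, -0.2]
opening: 0.0213
```

apply_moves(deltas=[{"x":0.006,"y":-0.012,"z":0.006,"rx":0,"ry":0,"rz":-0.137,"gripper":0.25},{"x":0.0075,"y":-0.011,"z":0.006,"rx":0,"ry":0,"rz":-0.137,"gripper":0.25},{"x":0.009,"y":-0.01,"z":0.006,"rx":0,"ry":0,"rz":-0.137,"gripper":0.25},{"x":0.01,"y":-0.009,"z":0.006,"rx":0,"ry":0,"rz":-0.137,"gripper":0.25}])

```text
clock: 8.1
eef_pos: [0.6028, -0.0351, 0.156]
ee_rot: [0.657, 0.754, 0.013, 0.027]
force: [0.4, -0.5, -0.2]
opening: 0.0213
```

Run:
```python
from h import *
s=get_state(); print(s['eef_pos'],yaw_of(),s['force'])
plan([.5995,-.031,.073],.02,grip=.25,full=True)
```

```text
[ 0.60283344 -0.03509847  0.15600803] 0.13770148404996813 [ 0.40344813 -0.53592537 -0.2303253 ]
tilt err (rx,ry to add) [ 0.0544  0.0231 -0.0006]
[{"x": 0.0023, "y": -0.0014, "z": 0.0415, "rx": 0, "ry": 0, "rz": 0.059, "gripper": 0.25}, {"x": 0.0022, "y": -0.0015, "z": 0.0415, "rx": 0, "ry": 0, "rz": 0.059, "gripper": 0.25}]
end yaw 0.020000000000000004 n 2
```

apply_moves(deltas=[{"x":0.003,"y":-0.001,"z":0.015,"rx":0.054,"ry":0.023,"rz":0.08,"gripper":0.25},{"x":0.002,"y":-0.001,"z":0.015,"rx":0,"ry":0,"rz":0.03,"gripper":0.25}])

```text
clock: 8.3
eef_pos: [0.6026, -0.0289, 0.1298]
ee_rot: [0.694, 0.72, 0.003, 0.001]
force: [0.6, -0.3, -0.8]
opening: 0.0217
```

Run:
```python
from h import *
s=get_state(); print(s['eef_pos'],yaw_of(),s['force'])
plan([.5985,-.031,.071],.02,grip=.25,full=True)
```

```text
[ 0.60264781 -0.02894579  0.12982633] 0.0379957599692747 [ 0.55191228 -0.25678751 -0.82498349]
tilt err (rx,ry to add) [ 0.0065 -0.0022  0.    ]
[{"x": -0.0009, "y": -0.0021, "z": 0.0294, "rx": 0, "ry": 0, "rz": 0.009, "gripper": 0.25}, {"x": -0.001, "y": -0.0021, "z": 0.0294, "rx": 0, "ry": 0, "rz": 0.009, "gripper": 0.25}]
end yaw 0.02 n 2
```

apply_moves(deltas=[{"x":-0.001,"y":-0.0035,"z":0.03,"rx":0.006,"ry":-0.002,"rz":0.012,"gripper":0.25},{"x":-0.001,"y":-0.001,"z":0.025,"rx":0,"ry":0,"rz":0.006,"gripper":0.25},{"x":0,"y":0,"z":0.004,"rx":0,"ry":0,"rz":0,"gripper":0.25}])

```text
clock: 8.6
eef_pos: [0.6023, -0.0306, 0.0732]
ee_rot: [0.696, 0.718, 0.003, 0.003]
force: [0.1, 1.4, 0.3]
opening: 0.0213
```

apply_moves(deltas=[{"x":0,"y":0,"z":0,"rx":0,"ry":0,"rz":0,"gripper":0},{"x":0,"y":0,"z":0,"rx":0,"ry":0,"rz":0,"gripper":0},{"x":0,"y":0,"z":0,"rx":0,"ry":0,"rz":0,"gripper":0},{"x":0,"y":-0.003,"z":0,"rx":0,"ry":0,"rz":0,"gripper":0},{"x":0,"y":-0.004,"z":0,"rx":0,"ry":0,"rz":0,"gripper":0},{"x":0,"y":-0.005,"z":0,"rx":0,"ry":0,"rz":0,"gripper":0}], force=50)

```text
clock: 9.2
eef_pos: [0.5883, -0.0309, 0.0736]
ee_rot: [0.695, 0.719, 0.002, 0.002]
force: [1.4, 0.4, -13.7]
opening: 0.0079
```

apply_moves(deltas=[{"x":0,"y":-0.012,"z":0,"rx":0,"ry":0,"rz":0.005,"gripper":0},{"x":0,"y":-0.015,"z":0,"rx":0,"ry":0,"rz":0.005,"gripper":0},{"x":0,"y":-0.02,"z":0,"rx":0,"ry":0,"rz":0,"gripper":0},{"x":0,"y":-0.025,"z":0,"rx":0,"ry":0,"rz":0,"gripper":0},{"x":0,"y":-0.025,"z":0,"rx":0,"ry":0,"rz":0,"gripper":0},{"x":0,"y":-0.02,"z":0,"rx":0,"ry":0,"rz":0,"gripper":0}])

```text
clock: 9.8
eef_pos: [0.4696, -0.0336, 0.0736]
ee_rot: [0.698, 0.716, 0.005, 0.005]
force: [2.2, -0.7, -18.7]
opening: 0.0079
```

Run:
```python
from h import *
s=get_state(); print(s['eef_pos'],yaw_of(),s['force'])
plan([.436,-.034,.0736],.02,grip=0,full=True)
```

```text
[ 0.46958329 -0.0336233   0.07362695] 0.026619758212339212 [  2.24234574  -0.65386728 -18.73667973]
tilt err (rx,ry to add) [ 0.0138  0.0007 -0.    ]
[{"x": 0.0005, "y": -0.0336, "z": 0.0, "rx": 0, "ry": 0, "rz": 0.007, "gripper": 0}]
end yaw 0.02 n 1
```

apply_moves(deltas=[{"x":0,"y":-0.015,"z":0,"rx":0,"ry":0,"rz":0,"gripper":0},{"x":0,"y":-0.01,"z":0,"rx":0,"ry":0,"rz":0,"gripper":0},{"x":0,"y":-0.005,"z":0,"rx":0,"ry":0,"rz":0,"gripper":0},{"x":0,"y":-0.003,"z":0,"rx":0,"ry":0,"rz":0,"gripper":0}])

```text
clock: 10.2
eef_pos: [0.435, -0.0345, 0.0738]
ee_rot: [0.698, 0.716, 0.007, 0.008]
force: [16.6, 7.3, -43.3]
opening: 0.0078
```

apply_moves(deltas=[{"x":0,"y":0.002,"z":0,"rx":0,"ry":0,"rz":0,"gripper":0.25},{"x":0,"y":0,"z":-0.005,"rx":0,"ry":0,"rz":0,"gripper":0.25},{"x":0,"y":0,"z":-0.045,"rx":0,"ry":0,"rz":0,"gripper":0.25},{"x":0,"y":0,"z":-0.045,"rx":0,"ry":0,"rz":0,"gripper":1},{"x":0,"y":0.02,"z":-0.045,"rx":0,"ry":0,"rz":0,"gripper":1},{"x":0,"y":0.03,"z":-0.045,"rx":0,"ry":0,"rz":0,"gripper":1},{"x":0,"y":0.03,"z":-0.045,"rx":0,"ry":0,"rz":0,"gripper":1}])

```text
clock: 10.9
eef_pos: [0.5041, -0.0317, 0.3065]
ee_rot: [0.698, 0.716, 0.007, 0.008]
force: [1.5, 0.2, -0.8]
opening: 0.0779
```

Run:
```python
from h import *
s=get_state(); print(s['eef_pos'],yaw_of(),s['force'])
snap('wrist','w5'); c=snap('top','t5')
im=c['pixels']; cv2.imwrite('pics/t5c.png',cv2.resize(im[200:350,150:500],(800,343),interpolation=cv2.INTER_CUBIC))
```

```text
[ 0.50412845 -0.03171236  0.30648884] 0.025000140309292325 [ 1.50235406  0.23294278 -0.77378294]
```

View pics/w5.png

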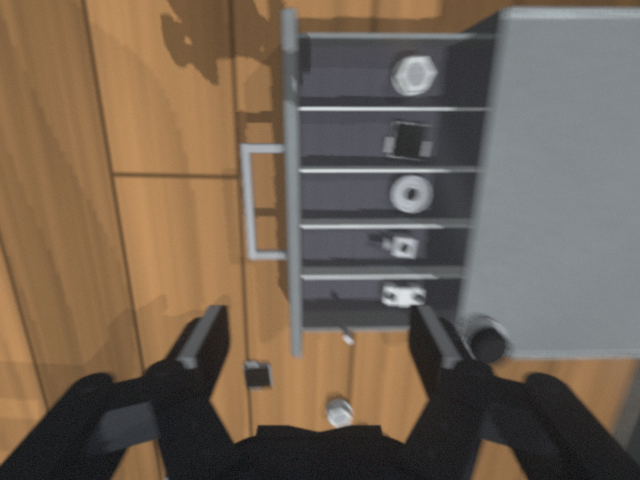

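View pics/t5c.png

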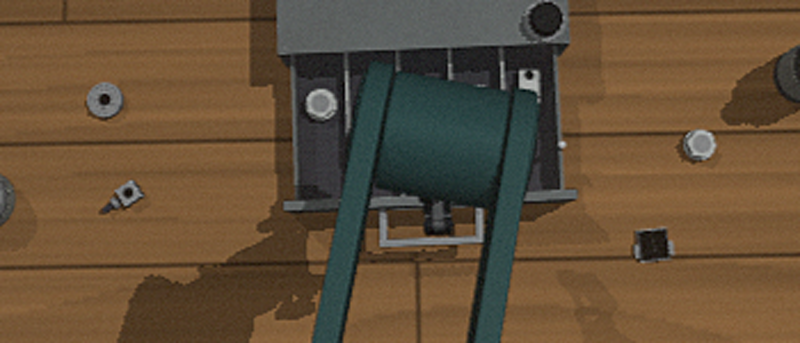

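Run:
```python
from h import *
c=load('w5');im=c['pixels']
cv2.imwrite('pics/w5c.png',cv2.resize(im[0:370,230:520],(627,800))[:, :])
cv2.imwrite('pics/w5c.png',cv2.resize(im[230:380,230:430],(800,600),interpolation=cv2.INTER_CUBIC))
print(pix2w(c,[[347,338]],.06),pix2w(load('t5'),[[150+561/2.2857,200+145/2.2857]],.06))
# drawer measurements
print('front wall top ends',pix2w(c,[[289,10],[297,355]],.094))
print('divider tops front/back',pix2w(c,[[300,108],[490,108],[300,171],[478,171],[300,221],[470,221],[300,276],[465,272]],.046))
print('twins',pix2w(c,[[415,76],[408,141],[412,194],[404,247],[404,295]],.035))
```

```text
[[ 0.54646933 -0.19758369  0.06      ]] [[ 0.54269419 -0.18531814  0.06      ]]
front wall top ends [[ 0.4796539   0.13354755  0.094     ]
 [ 0.48774916 -0.19694972  0.094     ]]
divider tops front/back [[ 0.48767228  0.06066015  0.046     ]
 [ 0.67944287  0.06549151  0.046     ]
 [ 0.48815409 -0.00183989  0.046     ]
 [ 0.6779567   0.00230263  0.046     ]
 [ 0.48857709 -0.05671038  0.046     ]
 [ 0.67837069 -0.05312923  0.046     ]
 [ 0.4890908  -0.12334801  0.046     ]
 [ 0.68257929 -0.11524788  0.046     ]]
twins [[ 0.60288924  0.09410473  0.035     ]
 [ 0.60250157  0.03080449  0.035     ]
 [ 0.61305161 -0.02616284  0.035     ]
 [ 0.61051523 -0.08926042  0.035     ]
 [ 0.61695393 -0.15208961  0.035     ]]
```

View pics/w5c.png

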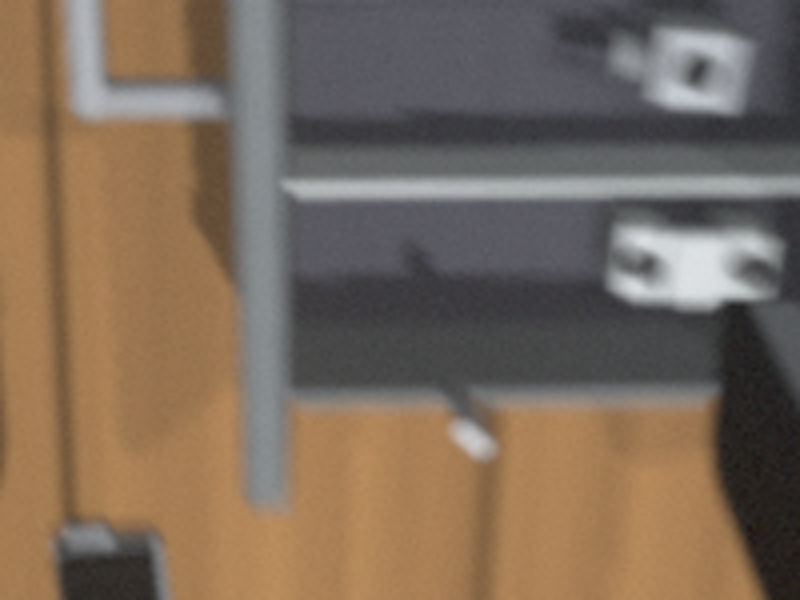

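Run:
```python
from h import *
plan([.429,-.294,.17],.08,full=True)
c=load('top0'); print(pix2w(c,[[516,223],[498,238]],.19),pix2w(c,[[497,240]],0))
```

```text
tilt err (rx,ry to add) [ 0.0348  0.004  -0.0001]
[{"x": -0.037, "y": -0.0126, "z": 0.0201, "rx": 0, "ry": 0, "rz": -0.008, "gripper": 1}, {"x": -0.0369, "y": -0.0129, "z": 0.0201, "rx": 0, "ry": 0, "rz": -0.008, "gripper": 1}, {"x": -0.0368, "y": -0.0132, "z": 0.0201, "rx": 0, "ry": 0, "rz": -0.008, "gripper": 1}, {"x": -0.0367, "y": -0.0135, "z": 0.0201, "rx": 0, "ry": 0, "rz": -0.008, "gripper": 1}, {"x": -0.0366, "y": -0.0138, "z": 0.0201, "rx": 0, "ry": 0, "rz": -0.008, "gripper": 1}, {"x": -0.0365, "y": -0.0141, "z": 0.0201, "rx": 0, "ry": 0, "rz": -0.008, "gripper": 1}, {"x": -0.0364, "y": -0.0143, "z": 0.0201, "rx": 0, "ry": 0, "rz": -0.008, "gripper": 1}]
end yaw 0.08 n 7
[[ 0.62584793 -0.46691895  0.19      ]
 [ 0.589833   -0.42127114  0.19      ]] [[ 0.60725976 -0.47337273  0.        ]]
```

apply_moves(deltas=[{"x":-0.037,"y":-0.013,"z":0.019,"rx":0.035,"ry":0.004,"rz":-0.008,"gripper":1},{"x":-0.037,"y":-0.013,"z":0.019,"rx":0,"ry":0,"rz":-0.008,"gripper":1},{"x":-0.037,"y":-0.013,"z":0.019,"rx":0,"ry":0,"rz":-0.008,"gripper":1},{"x":-0.037,"y":-0.0135,"z":0.019,"rx":0,"ry":0,"rz":-0.008,"gripper":1},{"x":-0.037,"y":-0.014,"z":0.019,"rx":0,"ry":0,"rz":-0.008,"gripper":1},{"x":-0.0365,"y":-0.014,"z":0.019,"rx":0,"ry":0,"rz":-0.008,"gripper":1},{"x":-0.0365,"y":-0.0145,"z":0.019,"rx":0,"ry":0,"rz":-0.008,"gripper":1},{"x":0,"y":0,"z":0,"rx":0,"ry":0,"rz":0,"gripper":1}])

```text
clock: 11.8
eef_pos: [0.4324, -0.3043, 0.1848]
ee_rot: [0.674, 0.739, 0.003, 0.01]
force: [-0.1, 1.2, 0.9]
opening: 0.0853
```

Run:
```python
from h import *
s=get_state(); print(s['eef_pos'],yaw_of(),s['force'])
snap('wrist','w6')
```

```text
[ 0.43242361 -0.30431195  0.18484638] 0.09211077857110907 [-0.10650346  1.24561175  0.89107336]
```

View pics/w6.png

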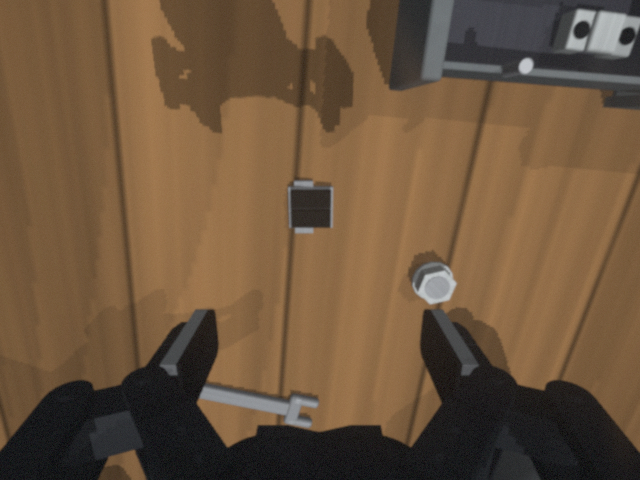

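Run:
```python
from h import *
c=load('w6');im=c['pixels']
cv2.imwrite('pics/w6c.png',np.hstack([cv2.resize(im[170:245,275:350],(400,400),interpolation=cv2.INTER_CUBIC),cv2.resize(im[245:320,395:470],(400,400),interpolation=cv2.INTER_CUBIC)]))
```

```text
(no output)
```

View pics/w6c.png

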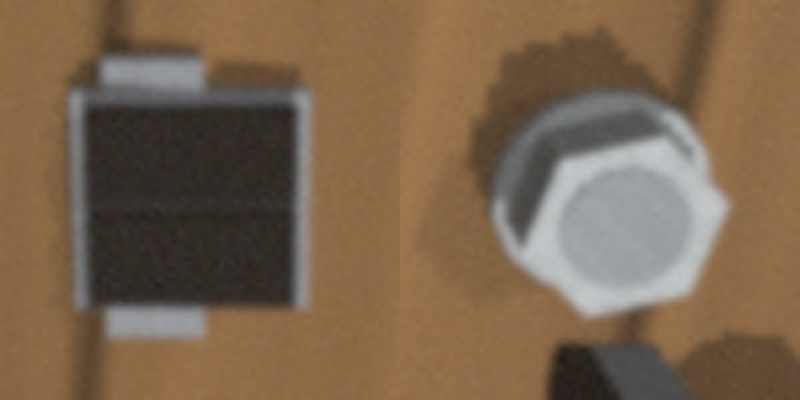

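Run:
```python
from h import *
c=load('w6'); k=75/400
def A(l,o): return np.array(l)*k+o
p=pix2w(c,A([(70,92),(310,92),(305,308),(78,308)],[275,170]),.005); print(p.round(4),p.mean(0))
ctr=pix2w(c,A([(193,205)],[275,170]),.011); print('pad',ctr)
d=(p[0]+p[3]-p[1]-p[2]); d=-d;print('jaw yaw',np.arctan2(d[1],d[0]),np.linalg.norm(d)/2); e=(p[0]+p[1]-p[2]-p[3]); print('long yaw-90',np.arctan2(-e[0],e[1]))
h=pix2w(c,A(np.array([(565,158),(665,140),(730,207),(690,300),(588,318),(525,245)])-[400,0],[395,245]),.022)
print(h.round(4),h.mean(0)); 
for i in range(3):
    v=(h[(i+1)%6]+h[i]-h[(i+3)%6]-h[(i+4)%6])/2; print('flat normal',np.arctan2(v[1],v[0]),np.linalg.norm(v))
```

```text
[[ 0.4068 -0.28    0.005 ]
 [ 0.4446 -0.2766  0.005 ]
 [ 0.4476 -0.3124  0.005 ]
 [ 0.4103 -0.3156  0.005 ]] [ 0.42732945 -0.296163    0.005     ]
pad [[ 0.4275915  -0.29507887  0.011     ]]
jaw yaw 0.08731336169888365 0.0376961838621027
long yaw-90 0.09116320019931344
[[ 0.5322 -0.3428  0.022 ]
 [ 0.548  -0.3382  0.022 ]
 [ 0.5614 -0.3493  0.022 ]
 [ 0.5584 -0.367   0.022 ]
 [ 0.5418 -0.3718  0.022 ]
 [ 0.5286 -0.3591  0.022 ]] [ 0.54508177 -0.35468441  0.022     ]
flat normal 1.9040035635068777 0.030554639359111572
flat normal 0.8388331216475894 0.02911627096556616
flat normal -0.24025310486801177 0.030323961219529703
```

Run:
```python
from h import *
plan([.4274,-.2955,.05],.089,full=True,grip=.6)
```

```text
tilt err (rx,ry to add) [ 0.0192  0.0089 -0.0001]
[{"x": 0.0025, "y": -0.0017, "z": 0.0453, "rx": 0, "ry": 0, "rz": 0.001, "gripper": 0.6}, {"x": 0.0025, "y": -0.0017, "z": 0.0453, "rx": 0, "ry": 0, "rz": 0.001, "gripper": 0.6}, {"x": 0.0025, "y": -0.0017, "z": 0.0453, "rx": 0, "ry": 0, "rz": 0.001, "gripper": 0.6}]
end yaw 0.089 n 3
```

apply_moves(deltas=[{"x":0.003,"y":-0.002,"z":0.045,"rx":0.019,"ry":0.009,"rz":0.003,"gripper":0.6},{"x":0.003,"y":-0.002,"z":0.045,"rx":0,"ry":0,"rz":0,"gripper":0.6},{"x":0.003,"y":-0.002,"z":0.04,"rx":0,"ry":0,"rz":0,"gripper":0.6},{"x":0,"y":0,"z":0,"rx":0,"ry":0,"rz":0,"gripper":0.6}])

```text
clock: 12.25
eef_pos: [0.4316, -0.2942, 0.0588]
ee_rot: [0.675, 0.738, 0.001, 0.005]
force: [-0.6, 0.8, 0.2]
opening: 0.0515
```

Run:
```python
from h import *
s=get_state(); print(s['eef_pos'],yaw_of(),s['force'],s['opening'])
plan([.4274,-.2955,.026],.089,full=True,grip=.6)
snap('wrist','w7')
```

```text
[ 0.43163552 -0.29424768  0.05882969] 0.08856102999633454 [-0.58083895  0.84495342  0.17779461] 0.051515686445938964
tilt err (rx,ry to add) [ 0.0083  0.0068 -0.    ]
[{"x": -0.0009, "y": -0.0043, "z": 0.0328, "rx": 0, "ry": 0, "rz": 0, "gripper": 0.6}]
end yaw 0.089 n 1
```

View pics/w7.png

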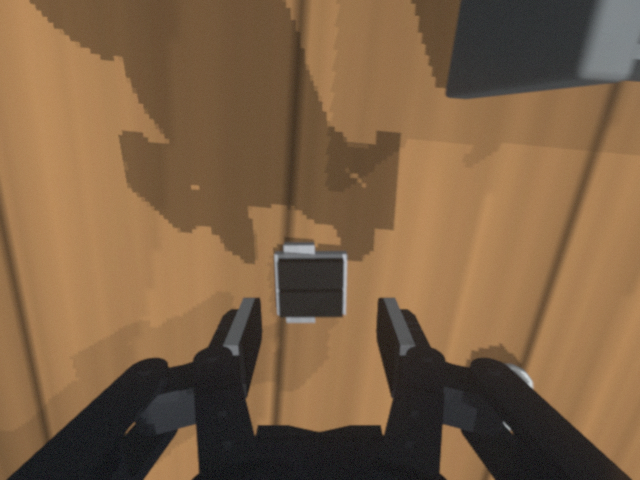

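apply_moves(deltas=[{"x":-0.001,"y":-0.0045,"z":0.02,"rx":0.008,"ry":0.007,"rz":0,"gripper":0.6},{"x":0,"y":0,"z":0.014,"rx":0,"ry":0,"rz":0,"gripper":0.6},{"x":0,"y":0,"z":0.002,"rx":0,"ry":0,"rz":0,"gripper":0.6}])

```text
clock: 12.6
eef_pos: [0.4344, -0.2991, 0.0313]
ee_rot: [0.674, 0.739, 0.0, 0.008]
force: [-0.2, 0.4, 0.5]
opening: 0.0511
```

Run:
```python
from h import *
s=get_state(); print(s['eef_pos'],yaw_of(),s['force'],s['opening'])
plan([.4274,-.2955,.024],.089,full=True,grip=.6)
snap('wrist','w8')
```

```text
[ 0.43435449 -0.29905278  0.03130081] 0.0910966227510234 [-0.20917765  0.38973617  0.51504089] 0.05113032077609415
tilt err (rx,ry to add) [ 0.0109  0.0106 -0.0001]
[{"x": 0.0042, "y": -0.0066, "z": 0.0073, "rx": 0, "ry": 0, "rz": 0, "gripper": 0.6}]
end yaw 0.089 n 1
```

View pics/w8.png

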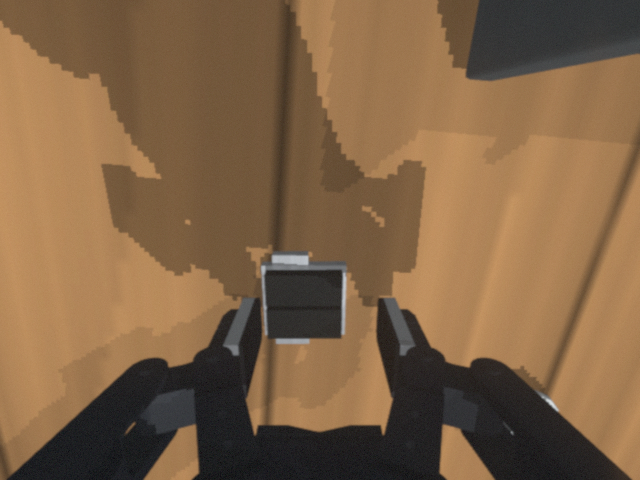

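apply_moves(deltas=[{"x":0.004,"y":-0.0065,"z":0.002,"rx":0.011,"ry":0.01,"rz":0,"gripper":0.6},{"x":0,"y":0,"z":0,"rx":0,"ry":0,"rz":0,"gripper":0.6}])

```text
clock: 12.85
eef_pos: [0.4287, -0.2963, 0.0318]
ee_rot: [0.674, 0.739, -0.0, 0.002]
force: [0.1, 0.4, -0.3]
opening: 0.051
```

Run:
```python
from h import *
s=get_state(); print(s['eef_pos'],yaw_of(),s['force'],s['opening'])
plan([.4274,-.2955,.024],.089,full=True,grip=.6)
```

```text
[ 0.42867179 -0.29634744  0.03178053] 0.09154783494078124 [ 0.09465209  0.44782684 -0.25797594] 0.05104266871897711
[{"x": 0.001, "y": -0.0012, "z": 0.0078, "rx": 0, "ry": 0, "rz": 0, "gripper": 0.6}]
end yaw 0.089 n 1
```

apply_moves(deltas=[{"x":0.001,"y":-0.001,"z":0.008,"rx":0,"ry":0,"rz":0,"gripper":0.6},{"x":0,"y":0,"z":0.002,"rx":0,"ry":0,"rz":0,"gripper":0.6}])

```text
clock: 13.05
eef_pos: [0.4283, -0.2961, 0.0227]
ee_rot: [0.674, 0.739, -0.0, 0.003]
force: [-1.4, 0.8, -0.0]
opening: 0.0514
```

Run:
```python
from h import *
s=get_state(); print(s['eef_pos'],yaw_of(),s['force'],s['opening'])
snap('wrist','w9')
```

```text
[ 0.42831633 -0.29613917  0.02272063] 0.09139408549723665 [-1.3584053   0.83541783 -0.03578149] 0.05140297729320592
```

View pics/w9.png

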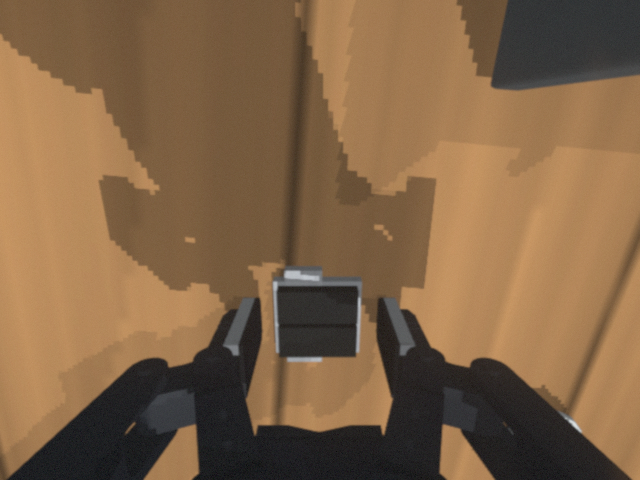

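Run:
```python
from h import *
for n,l,r,op in [('w9',260,377,.0514),('w5',229,410,.0779),('w2',294,345,.0214)]:
    c=load(n); k=K(c); 
    for vrow in ([298,385] if n=='w9' else [305 if n=='w5' else 294]):
        ll,rr=(l,r) if vrow<350 else (233,400)
        dep=k[0,0]*op/(rr-ll); q=np.array([((ll+rr)/2-k[0,2])/k[0,0]*dep,-(vrow-k[1,2])/k[0,0]*dep,-dep])
        P=c['eye']+Rm(c)@q; print(n,vrow,dep,P,c['eye'])
```

```text
w9 298 0.15681772086383497 [ 0.42680494 -0.2874441   0.00275537] [ 0.4195399  -0.21215244  0.14252079]
w9 385 0.10986630743154906 [ 0.42628794 -0.29016036  0.05335629] [ 0.4195399  -0.21215244  0.14252079]
w5 305 0.15363025918150902 [ 0.50386743 -0.02424318  0.29039542] [0.49888232 0.05207619 0.42659934]
w2 294 0.1497826388566682 [ 0.60255827 -0.01840832  0.05922856] [0.6007678  0.05162436 0.19359096]
```

apply_moves(deltas=[{"x":0,"y":-0.001,"z":0,"rx":0,"ry":0,"rz":0,"gripper":0.3},{"x":0,"y":0,"z":0,"rx":0,"ry":0,"rz":0,"gripper":0.3},{"x":0,"y":0,"z":0,"rx":0,"ry":0,"rz":0,"gripper":0.3},{"x":0,"y":0,"z":0,"rx":0,"ry":0,"rz":0,"gripper":0.3}], force=50)

```text
clock: 13.5
eef_pos: [0.4275, -0.2966, 0.023]
ee_rot: [0.674, 0.739, -0.0, 0.003]
force: [0.3, -0.1, -0.3]
opening: 0.0354
```

apply_moves(deltas=[{"x":0,"y":0,"z":-0.02,"rx":0,"ry":0,"rz":0,"gripper":0.3},{"x":0,"y":0,"z":-0.045,"rx":0,"ry":0,"rz":0,"gripper":0.3},{"x":0,"y":0,"z":-0.045,"rx":0,"ry":0,"rz":0,"gripper":0.3},{"x":0,"y":0,"z":-0.045,"rx":0,"ry":0,"rz":0,"gripper":0.3}])

```text
clock: 13.9
eef_pos: [0.4225, -0.2924, 0.1754]
ee_rot: [0.674, 0.738, -0.0, -0.005]
force: [0.7, -0.6, -1.1]
opening: 0.0354
```

Run:
```python
from h import *
s=get_state(); print(s['eef_pos'],yaw_of(),s['force'],s['opening'])
snap('wrist','w10')
plan([.538,.0295,.18],.02,full=True,grip=.3)
```

```text
[ 0.42252278 -0.29242043  0.17537532] 0.09069783429404238 [ 0.70195318 -0.58625943 -1.12788575] 0.03540709420151391
[{"x": 0.0392, "y": 0.0176, "z": 0.0003, "rx": 0, "ry": 0, "rz": 0.009, "gripper": 0.3}, {"x": 0.0393, "y": 0.0173, "z": 0.0003, "rx": 0, "ry": 0, "rz": 0.009, "gripper": 0.3}, {"x": 0.0395, "y": 0.0169, "z": 0.0003, "rx": 0, "ry": 0, "rz": 0.009, "gripper": 0.3}, {"x": 0.0396, "y": 0.0166, "z": 0.0003, "rx": 0, "ry": 0, "rz": 0.009, "gripper": 0.3}, {"x": 0.0398, "y": 0.0162, "z": 0.0003, "rx": 0, "ry": 0, "rz": 0.009, "gripper": 0.3}, {"x": 0.0399, "y": 0.0159, "z": 0.0003, "rx": 0, "ry": 0, "rz": 0.009, "gripper": 0.3}, {"x": 0.04, "y": 0.0155, "z": 0.0003, "rx": 0, "ry": 0, "rz": 0.009, "gripper": 0.3}, {"x": 0.0402, "y": 0.0152, "z": 0.0003, "rx": 0, "ry": 0, "rz": 0.009, "gripper": 0.3}]
end yaw 0.020000000000000004 n 8
```

View pics/w10.png

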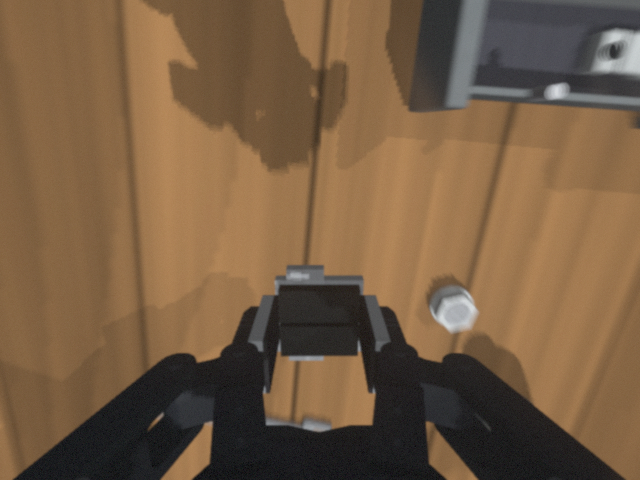

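apply_moves(deltas=[{"x":0.039,"y":0.0175,"z":0,"rx":0,"ry":0,"rz":0.009,"gripper":0.3},{"x":0.039,"y":0.0175,"z":0,"rx":0,"ry":0,"rz":0.009,"gripper":0.3},{"x":0.0395,"y":0.017,"z":0,"rx":0,"ry":0,"rz":0.009,"gripper":0.3},{"x":0.0395,"y":0.0165,"z":0,"rx":0,"ry":0,"rz":0.009,"gripper":0.3},{"x":0.04,"y":0.016,"z":0,"rx":0,"ry":0,"rz":0.009,"gripper":0.3},{"x":0.04,"y":0.016,"z":0,"rx":0,"ry":0,"rz":0.009,"gripper":0.3},{"x":0.04,"y":0.0155,"z":0,"rx":0,"ry":0,"rz":0.009,"gripper":0.3},{"x":0.035,"y":0.013,"z":0,"rx":0,"ry":0,"rz":0.007,"gripper":0.3}])

```text
clock: 14.75
eef_pos: [0.5428, 0.0269, 0.1838]
ee_rot: [0.704, 0.71, -0.0, 0.007]
force: [0.7, 0.1, -0.3]
opening: 0.0356
```

```bash
cat >> h.py <<'E'
def st(n=None):
    s=get_state(); print(round(s['clock'],2),s['eef_pos'].round(4),'yaw',round(yaw_of(s),4),'F',s['force'].round(1),'op',round(s['opening'],4))
    if n: return snap('wrist',n)
E
python3 - <<'E'
from h import *
c=load('w10'); P=pix2w(c,[[319,316],[320,280],[320,356]],.1754-.0227+.010); print(P)
st('w11')
E
```

```text
[[ 0.42147115 -0.2882223   0.1627    ]
 [ 0.4203652  -0.27151935  0.1627    ]
 [ 0.42372667 -0.30816413  0.1627    ]]
14.75 [0.5428 0.0269 0.1838] yaw 0.0078 F [ 0.7  0.1 -0.3] op 0.0356
```

View pics/w11.png

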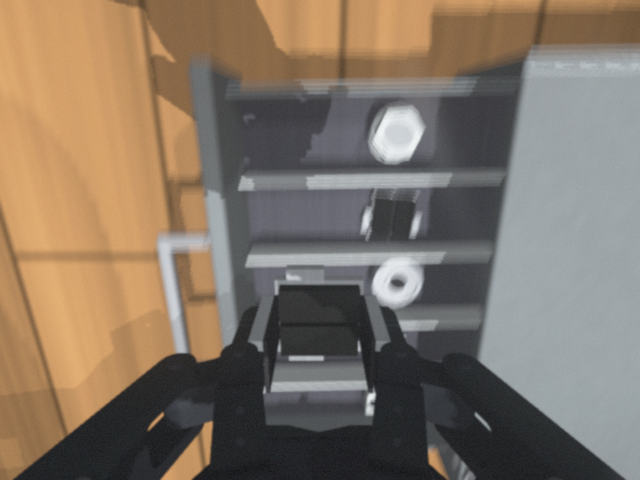

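Run:
```python
from h import *
c=load('w11'); print(pix2w(c,[[340,181],[340,252],[430,322]],.046),pix2w(c,[[340,88]],.06),pix2w(c,[[215,200]],.094))
print(c['eye'],get_state()['eef_pos'])
plan([.538,.0275,.1],.02,full=True,grip=.3)
```

```text
[[ 0.55850679  0.06606684  0.046     ]
 [ 0.56001712  0.01098179  0.046     ]
 [ 0.63691017 -0.05146049  0.046     ]] [[0.55590658 0.12717423 0.06      ]] [[0.48082832 0.06282115 0.094     ]]
[0.54026439 0.11187177 0.30316394] [0.5447112  0.03160181 0.1839234 ]
tilt err (rx,ry to add) [ 0.0126  0.0068 -0.    ]
[{"x": -0.002, "y": -0.0034, "z": 0.042, "rx": 0, "ry": 0, "rz": -0.006, "gripper": 0.3}, {"x": -0.002, "y": -0.0034, "z": 0.042, "rx": 0, "ry": 0, "rz": -0.006, "gripper": 0.3}]
end yaw 0.02 n 2
```

Run:
```python
from h import *
c=load('t5'); A=lambda l:np.array(l)/(800/350)+[150,200]
print('front ends',pix2w(c,A([(285,207),(577,195)]),.094)); print('walls',pix2w(c,A([(296,125),(556,125)]),.06)); print('div34',pix2w(c,A([(347,125)]),.046))
print('handle',pix2w(c,A([(382,240),(484,240)]),.0705))
print('front in',pix2w(c,A([(320,200),(540,190)]),.094))
st('w12')
```

```text
front ends [[ 0.47550569  0.13086766  0.094     ]
 [ 0.48329937 -0.19766904  0.094     ]]
walls [[ 0.57127192  0.12057518  0.06      ]
 [ 0.56598461 -0.18025145  0.06      ]]
div34 [[0.57160507 0.06214133 0.046     ]]
handle [[ 0.43702653  0.02282089  0.0705    ]
 [ 0.43504054 -0.09322747  0.0705    ]]
front in [[ 0.48268143  0.09142175  0.094     ]
 [ 0.48963271 -0.15625693  0.094     ]]
14.8 [0.5447 0.0316 0.1839] yaw 0.0085 F [ 2.7  3.6 -1. ] op 0.0356
```

View pics/w12.png

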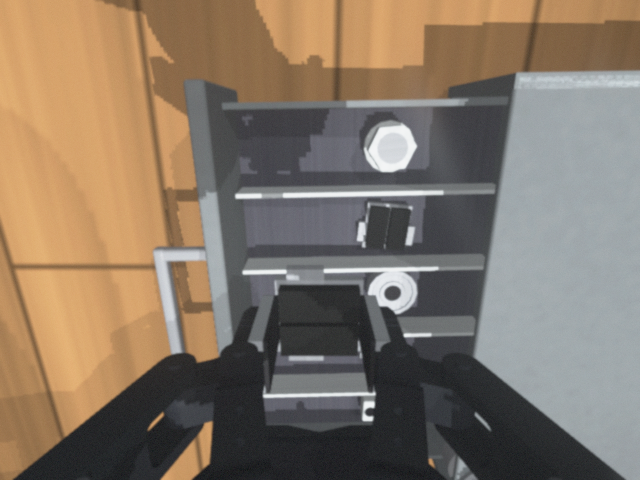

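Run:
```python
from h import *
c=load('w12'); print(pix2w(c,[[340,191],[340,266],[430,327]],.046),pix2w(c,[[340,103]],.06),pix2w(c,[[208,200]],.094)); print(c['eye'])
st()
plan([.538,.0275,.1],.02,full=True,grip=.3)
```

```text
[[ 0.56092195  0.06396765  0.046     ]
 [ 0.56257719  0.00442994  0.046     ]
 [ 0.63972702 -0.05099921  0.046     ]] [[0.55830577 0.12359229 0.06      ]] [[0.47871638 0.06781054 0.094     ]]
[0.54183441 0.11615405 0.30360092]
14.85 [0.5438 0.0289 0.1838] yaw 0.0117 F [-0.9 -0.5 -1.9] op 0.0355
tilt err (rx,ry to add) [ 0.0115  0.009  -0.0001]
[{"x": -0.0007, "y": -0.0029, "z": 0.0419, "rx": 0, "ry": 0, "rz": -0.004, "gripper": 0.3}, {"x": -0.0006, "y": -0.0029, "z": 0.0419, "rx": 0, "ry": 0, "rz": -0.004, "gripper": 0.3}]
end yaw 0.02 n 2
```

apply_moves(deltas=[{"x":0.001,"y":-0.003,"z":0.042,"rx":0.011,"ry":0.009,"rz":-0.008,"gripper":0.3},{"x":0,"y":-0.001,"z":0.042,"rx":0,"ry":0,"rz":0,"gripper":0.3},{"x":0,"y":0,"z":0.015,"rx":0,"ry":0,"rz":0,"gripper":0.3},{"x":0,"y":0,"z":0,"rx":0,"ry":0,"rz":0,"gripper":0.3}])

```text
clock: 15.25
eef_pos: [0.5417, 0.0295, 0.082]
ee_rot: [0.698, 0.716, 0.001, 0.002]
force: [-0.5, 0.4, -0.4]
opening: 0.036
```

Run:
```python
from h import *
c=st('w13')
plan([.538,.030,.05],.02,full=True,grip=.3)
```

```text
15.25 [0.5417 0.0295 0.082 ] yaw 0.0246 F [-0.5  0.4 -0.4] op 0.036
tilt err (rx,ry to add) [ 0.0044  0.0013 -0.    ]
[{"x": 0.0006, "y": -0.0039, "z": 0.0328, "rx": 0, "ry": 0, "rz": 0.004, "gripper": 0.3}]
end yaw 0.02 n 1
```

View pics/w13.png

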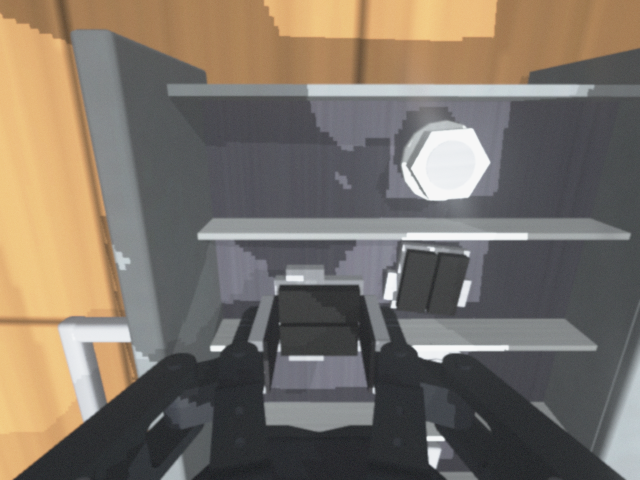

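apply_moves(deltas=[{"x":0,"y":-0.002,"z":0.02,"rx":0.004,"ry":0.001,"rz":0.004,"gripper":0.3},{"x":0,"y":-0.001,"z":0.014,"rx":0,"ry":0,"rz":0,"gripper":0.3},{"x":0,"y":0,"z":0,"rx":0,"ry":0,"rz":0,"gripper":0.3}])

```text
clock: 15.6
eef_pos: [0.5418, 0.0277, 0.0512]
ee_rot: [0.7, 0.714, 0.002, 0.003]
force: [-1.3, 0.1, -1.0]
opening: 0.0353
```

Run:
```python
from h import *
c=st('w14')
```

```text
15.6 [0.5418 0.0277 0.0512] yaw 0.0192 F [-1.3  0.1 -1. ] op 0.0353
```

View pics/w14.png

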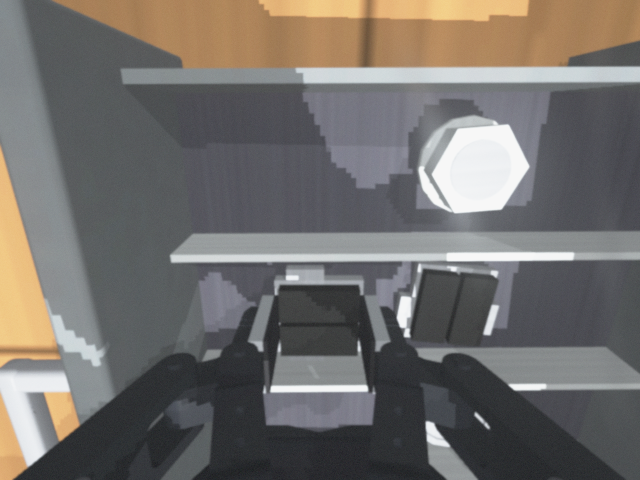

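apply_moves(deltas=[{"x":0,"y":0,"z":0.006,"rx":0,"ry":0,"rz":0,"gripper":0.3},{"x":0,"y":0,"z":0,"rx":0,"ry":0,"rz":0,"gripper":0.55},{"x":0,"y":0,"z":0,"rx":0,"ry":0,"rz":0,"gripper":0.55},{"x":0,"y":0,"z":-0.02,"rx":0,"ry":0,"rz":0,"gripper":0.55},{"x":0,"y":0,"z":-0.045,"rx":0,"ry":0,"rz":0,"gripper":0.55},{"x":0,"y":0,"z":-0.045,"rx":0,"ry":0,"rz":0,"gripper":0.8},{"x":0,"y":0,"z":-0.04,"rx":0,"ry":0,"rz":0,"gripper":0.8}])

```text
clock: 16.35
eef_pos: [0.5394, 0.0274, 0.2]
ee_rot: [0.7, 0.714, 0.001, 0.001]
force: [1.8, 0.0, -0.5]
opening: 0.0684
```

Run:
```python
from h import *
c=st('w15')
plan([.5435,-.354,.2],-.213,full=True,grip=.8)
```

```text
16.35 [0.5394 0.0274 0.2   ] yaw 0.019 F [ 1.8  0.  -0.5] op 0.0684
tilt err (rx,ry to add) [ 0.0129  0.0021 -0.    ]
[{"x": -0.0476, "y": -0.0009, "z": 0.0008, "rx": 0, "ry": 0, "rz": 0.029, "gripper": 0.8}, {"x": -0.0477, "y": 0.0005, "z": 0.0008, "rx": 0, "ry": 0, "rz": 0.029, "gripper": 0.8}, {"x": -0.0476, "y": 0.0019, "z": 0.0008, "rx": 0, "ry": 0, "rz": 0.029, "gripper": 0.8}, {"x": -0.0475, "y": 0.0033, "z": 0.0008, "rx": 0, "ry": 0, "rz": 0.029, "gripper": 0.8}, {"x": -0.0474, "y": 0.0047, "z": 0.0008, "rx": 0, "ry": 0, "rz": 0.029, "gripper": 0.8}, {"x": -0.0473, "y": 0.006, "z": 0.0008, "rx": 0, "ry": 0, "rz": 0.029, "gripper": 0.8}, {"x": -0.0471, "y": 0.0074, "z": 0.0008, "rx": 0, "ry": 0, "rz": 0.029, "gripper": 0.8}, {"x": -0.0468, "y": 0.0088, "z": 0.0008, "rx": 0, "ry": 0, "rz": 0.029, "gripper": 0.8}]
end yaw -0.21300000000000002 n 8
```

View pics/w15.png

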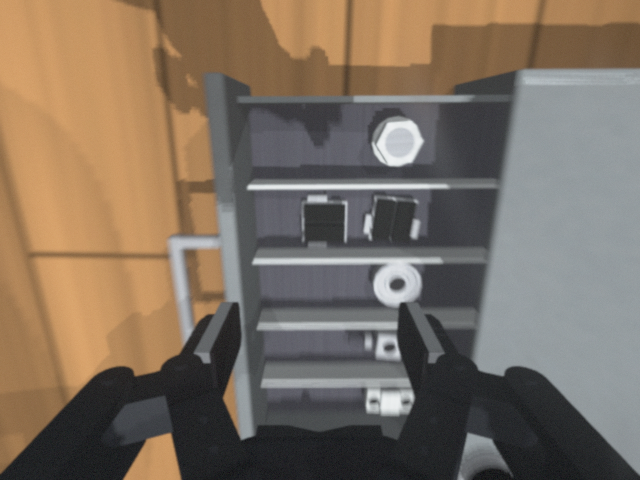

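apply_moves(deltas=[{"x":-0.0475,"y":-0.001,"z":0,"rx":0.013,"ry":0.002,"rz":0.029,"gripper":0.8},{"x":-0.0475,"y":0.0005,"z":0,"rx":0,"ry":0,"rz":0.029,"gripper":0.8},{"x":-0.0475,"y":0.002,"z":0,"rx":0,"ry":0,"rz":0.029,"gripper":0.8},{"x":-0.0475,"y":0.0035,"z":0,"rx":0,"ry":0,"rz":0.029,"gripper":0.8},{"x":-0.0475,"y":0.0045,"z":0,"rx":0,"ry":0,"rz":0.029,"gripper":0.8},{"x":-0.0475,"y":0.006,"z":0,"rx":0,"ry":0,"rz":0.029,"gripper":0.8},{"x":-0.046,"y":0.007,"z":0,"rx":0,"ry":0,"rz":0.029,"gripper":0.8},{"x":-0.03,"y":0.006,"z":0,"rx":0,"ry":0,"rz":0.029,"gripper":0.8}])

```text
clock: 17.2
eef_pos: [0.545, -0.3434, 0.2152]
ee_rot: [0.778, 0.629, 0.004, 0.004]
force: [0.4, -0.1, 1.2]
opening: 0.0683
```

Run:
```python
from h import *
c=st();c=st('w16')
plan([.5435,-.354,.1],-.213,full=True,grip=.8)
im=c['pixels']
```

```text
17.2 [ 0.545  -0.3434  0.2152] yaw -0.211 F [ 0.4 -0.1  1.2] op 0.0683
17.2 [ 0.545  -0.3434  0.2152] yaw -0.211 F [ 0.4 -0.1  1.2] op 0.0683
tilt err (rx,ry to add) [ 0.0139  0.0028 -0.    ]
[{"x": -0.002, "y": -0.0002, "z": 0.0384, "rx": 0, "ry": 0, "rz": 0, "gripper": 0.8}, {"x": -0.002, "y": -0.0002, "z": 0.0384, "rx": 0, "ry": 0, "rz": 0, "gripper": 0.8}, {"x": -0.002, "y": -0.0002, "z": 0.0384, "rx": 0, "ry": 0, "rz": 0, "gripper": 0.8}]
end yaw -0.213 n 3
```

View pics/w16.png

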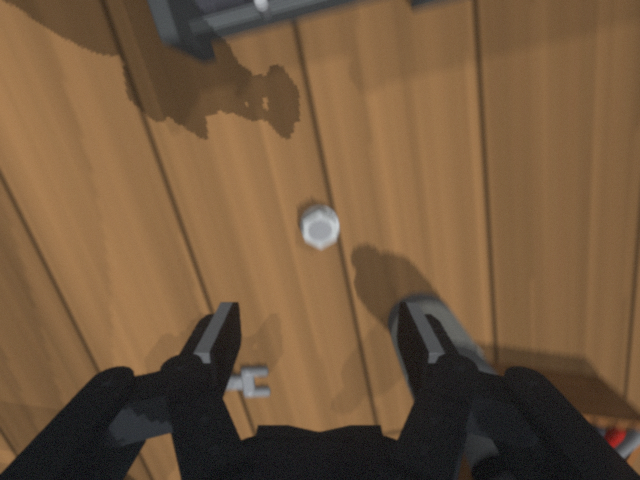

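Run:
```python
from h import *
c=load('w16');im=c['pixels']
cv2.imwrite('pics/w16c.png',cv2.resize(im[195:260,288:353],(520,520),interpolation=cv2.INTER_CUBIC))
print(pix2w(c,[[321,228]],.022))
```

```text
[[ 0.54582134 -0.35582953  0.022     ]]
```

View pics/w16c.png

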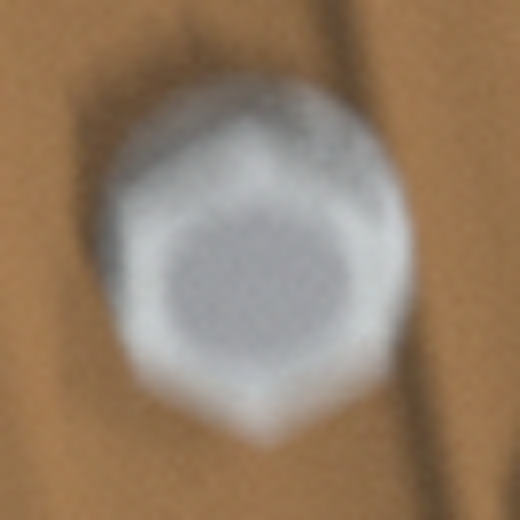

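apply_moves(deltas=[{"x":-0.004,"y":0.001,"z":0.045,"rx":0.014,"ry":0.003,"rz":0,"gripper":0.7},{"x":-0.003,"y":0,"z":0.045,"rx":0,"ry":0,"rz":0,"gripper":0.6},{"x":-0.003,"y":0,"z":0.04,"rx":0,"ry":0,"rz":0,"gripper":0.6},{"x":0,"y":0,"z":0,"rx":0,"ry":0,"rz":0,"gripper":0.6}])

```text
clock: 17.65
eef_pos: [0.5458, -0.3634, 0.0851]
ee_rot: [0.78, 0.626, 0.001, 0.003]
force: [-1.2, 1.5, -0.2]
opening: 0.0515
```

Run:
```python
from h import *
c=st('w17')
plan([.5445,-.355,.033],-.213,full=True,grip=.6)
```

```text
17.65 [ 0.5458 -0.3634  0.0851] yaw -0.2186 F [-1.2  1.5 -0.2] op 0.0515
tilt err (rx,ry to add) [ 0.0094  0.0048 -0.    ]
[{"x": 0.0042, "y": -0.0024, "z": 0.0275, "rx": 0, "ry": 0, "rz": -0.003, "gripper": 0.6}, {"x": 0.0042, "y": -0.0024, "z": 0.0275, "rx": 0, "ry": 0, "rz": -0.003, "gripper": 0.6}]
end yaw -0.213 n 2
```

View pics/w17.png

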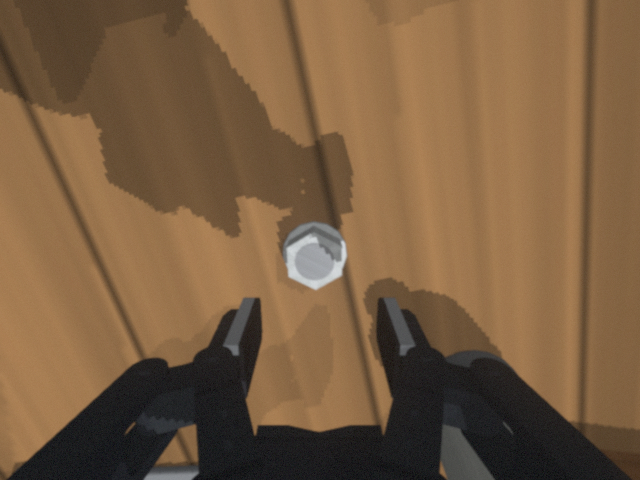

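apply_moves(deltas=[{"x":0.0085,"y":-0.003,"z":0.02,"rx":0.009,"ry":0.005,"rz":-0.004,"gripper":0.6},{"x":0,"y":0,"z":0.015,"rx":0,"ry":0,"rz":0,"gripper":0.6},{"x":0,"y":0,"z":0,"rx":0,"ry":0,"rz":0,"gripper":0.6}])

```text
clock: 18.0
eef_pos: [0.5496, -0.3562, 0.0567]
ee_rot: [0.778, 0.628, 0.001, 0.004]
force: [-0.6, -0.2, 0.0]
opening: 0.0513
```

Run:
```python
from h import *
print(pix2w(load('w17'),[[316,262]],.022))
c=st('w18')
plan([.5445,-.355,.033],-.213,full=True,grip=.6)
```

```text
[[ 0.54546651 -0.35543531  0.022     ]]
18.0 [ 0.5496 -0.3562  0.0567] yaw -0.213 F [-0.6 -0.2  0. ] op 0.0513
tilt err (rx,ry to add) [ 0.0078  0.0031 -0.    ]
[{"x": 0.0001, "y": -0.0055, "z": 0.0246, "rx": 0, "ry": 0, "rz": 0, "gripper": 0.6}]
end yaw -0.213 n 1
```

View pics/w18.png

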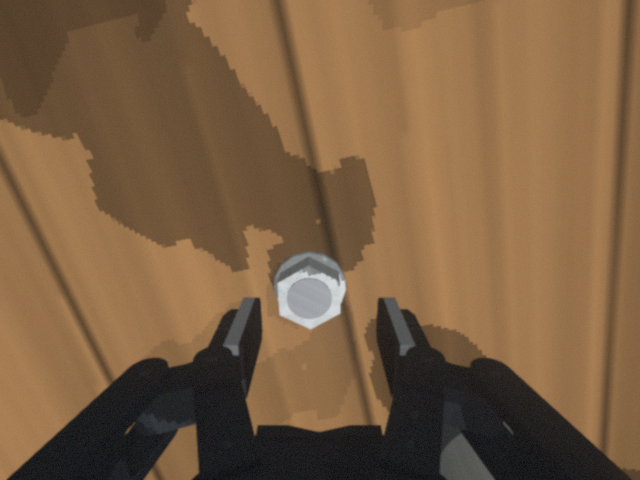

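apply_moves(deltas=[{"x":0,"y":-0.0055,"z":0.01,"rx":0.008,"ry":0.003,"rz":0,"gripper":0.6},{"x":0,"y":-0.001,"z":0.012,"rx":0,"ry":0,"rz":0,"gripper":0.6},{"x":0,"y":0,"z":0.002,"rx":0,"ry":0,"rz":0,"gripper":0.6}])

```text
clock: 18.35
eef_pos: [0.545, -0.3561, 0.0349]
ee_rot: [0.778, 0.628, 0.0, 0.002]
force: [0.1, 0.4, 0.1]
opening: 0.0513
```

Run:
```python
from h import *
c=st('w19')
plan([.5445,-.355,.033],-.213,full=True,grip=.6)
```

```text
18.35 [ 0.545  -0.3561  0.0349] yaw -0.2124 F [0.1 0.4 0.1] op 0.0513
tilt err (rx,ry to add) [ 0.004   0.0025 -0.    ]
[{"x": 0.001, "y": -0.0008, "z": 0.0021, "rx": 0, "ry": 0, "rz": 0, "gripper": 0.6}]
end yaw -0.213 n 1
```

View pics/w19.png

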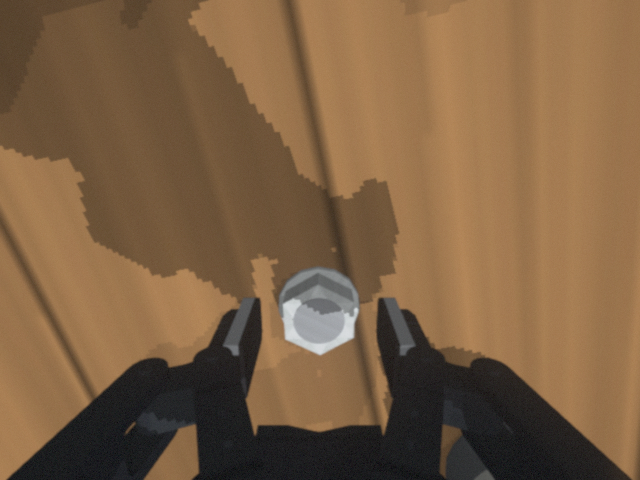

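Head centred between the fingers (319,318); z .034 puts the tips just above the flange. Close and lift.

apply_moves(deltas=[{"x":0.001,"y":0,"z":0.001,"rx":0,"ry":0,"rz":0,"gripper":0.2},{"x":0,"y":0,"z":0,"rx":0,"ry":0,"rz":0,"gripper":0.2},{"x":0,"y":0,"z":0,"rx":0,"ry":0,"rz":0,"gripper":0.2},{"x":0,"y":0,"z":0,"rx":0,"ry":0,"rz":0,"gripper":0.2},{"x":0,"y":0,"z":-0.02,"rx":0,"ry":0,"rz":0,"gripper":0.2},{"x":0,"y":0,"z":-0.045,"rx":0,"ry":0,"rz":0,"gripper":0.2},{"x":0,"y":0,"z":-0.045,"rx":0,"ry":0,"rz":0,"gripper":0.2},{"x":0,"y":0,"z":-0.045,"rx":0,"ry":0,"rz":0,"gripper":0.2}], force=60)

```text
clock: 19.2
eef_pos: [0.5407, -0.3516, 0.1859]
ee_rot: [0.778, 0.628, -0.001, -0.006]
force: [0.3, -0.7, -1.5]
opening: 0.0283
```

Run:
```python
from h import *
c=st('w20')
plan([.538,.091,.19],.02,full=True,grip=.2)
```

```text
19.2 [ 0.5407 -0.3516  0.1859] yaw -0.2129 F [ 0.3 -0.7 -1.5] op 0.0283
[{"x": 0.0434, "y": -0.01, "z": 0.0005, "rx": 0, "ry": 0, "rz": -0.023, "gripper": 0.2}, {"x": 0.0436, "y": -0.009, "z": 0.0005, "rx": 0, "ry": 0, "rz": -0.023, "gripper": 0.2}, {"x": 0.0438, "y": -0.008, "z": 0.0005, "rx": 0, "ry": 0, "rz": -0.023, "gripper": 0.2}, {"x": 0.044, "y": -0.007, "z": 0.0005, "rx": 0, "ry": 0, "rz": -0.023, "gripper": 0.2}, {"x": 0.0442, "y": -0.006, "z": 0.0005, "rx": 0, "ry": 0, "rz": -0.023, "gripper": 0.2}, {"x": 0.0443, "y": -0.0049, "z": 0.0005, "rx": 0, "ry": 0, "rz": -0.023, "gripper": 0.2}, {"x": 0.0444, "y": -0.0039, "z": 0.0005, "rx": 0, "ry": 0, "rz": -0.023, "gripper": 0.2}, {"x": 0.0445, "y": -0.0029, "z": 0.0005, "rx": 0, "ry": 0, "rz": -0.023, "gripper": 0.2}]
[{"x": 0.0445, "y": -0.0018, "z": 0.0005, "rx": 0, "ry": 0, "rz": -0.023, "gripper": 0.2}, {"x": 0.0445, "y": -0.0008, "z": 0.0005, "rx": 0, "ry": 0, "rz": -0.023, "gripper": 0.2}]
end yaw 0.01999999999999999 n 10
```

View pics/w20.png

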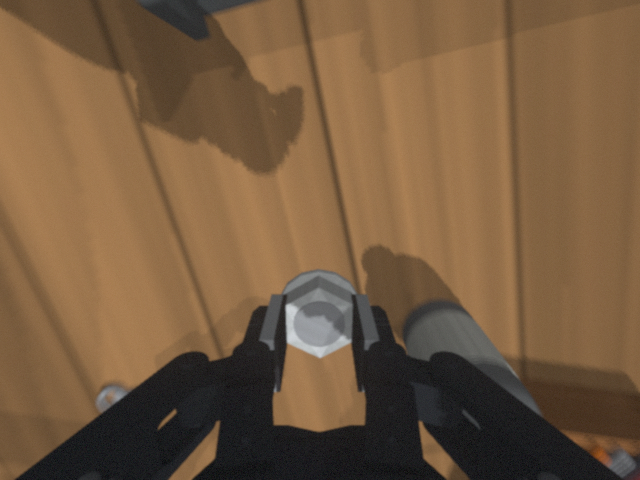

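Run:
```python
from h import *
c=load('w20'); print(pix2w(c,[[112,397]],0.01))
c=snap('top','t20'); im=c['pixels']
cv2.imwrite('pics/t20c.png',np.vstack([cv2.resize(im[200:380,60:560],(800,288),interpolation=cv2.INTER_CUBIC)]))
```

```text
[[ 0.28850375 -0.49085398  0.01      ]]
```

View pics/t20c.png

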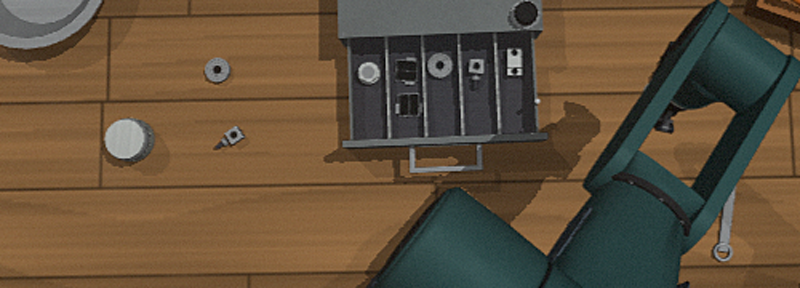

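Run:
```python
from h import *
c=load('t20'); im=c['pixels']
cv2.imwrite('pics/t20d.png',cv2.resize(im[215:315,265:410],(800,552),interpolation=cv2.INTER_CUBIC))
```

```text
(no output)
```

View pics/t20d.png

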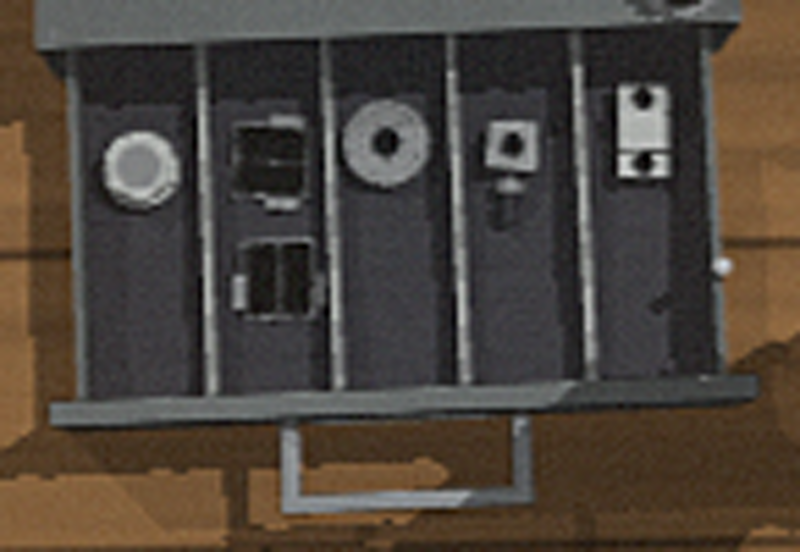

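apply_moves(deltas=[{"x":0.0435,"y":-0.01,"z":0,"rx":0,"ry":0,"rz":-0.023,"gripper":0.2},{"x":0.0435,"y":-0.009,"z":0,"rx":0,"ry":0,"rz":-0.023,"gripper":0.2},{"x":0.044,"y":-0.008,"z":0,"rx":0,"ry":0,"rz":-0.023,"gripper":0.2},{"x":0.044,"y":-0.007,"z":0,"rx":0,"ry":0,"rz":-0.023,"gripper":0.2},{"x":0.044,"y":-0.006,"z":0,"rx":0,"ry":0,"rz":-0.023,"gripper":0.2},{"x":0.044,"y":-0.005,"z":0,"rx":0,"ry":0,"rz":-0.023,"gripper":0.2},{"x":0.044,"y":-0.004,"z":0,"rx":0,"ry":0,"rz":-0.023,"gripper":0.2},{"x":0.0445,"y":-0.003,"z":0,"rx":0,"ry":0,"rz":-0.023,"gripper":0.2}])

```text
clock: 20.1
eef_pos: [0.5403, 0.0052, 0.1893]
ee_rot: [0.718, 0.696, 0.0, 0.006]
force: [0.7, -0.8, -0.6]
opening: 0.0282
```

Run:
```python
from h import *
c=st()
plan([.54,.091,.14],.02,full=True,grip=.2)
```

```text
20.1 [0.5403 0.0052 0.1893] yaw -0.0318 F [ 0.7 -0.8 -0.6] op 0.0282
tilt err (rx,ry to add) [ 0.009   0.0083 -0.    ]
[{"x": 0.0286, "y": -0.001, "z": 0.0164, "rx": 0, "ry": 0, "rz": -0.017, "gripper": 0.2}, {"x": 0.0286, "y": -0.0005, "z": 0.0164, "rx": 0, "ry": 0, "rz": -0.017, "gripper": 0.2}, {"x": 0.0286, "y": -0.0, "z": 0.0164, "rx": 0, "ry": 0, "rz": -0.017, "gripper": 0.2}]
end yaw 0.019999999999999997 n 3
```

Run:
```python
from h import *
c=load('t20'); A=lambda l:np.array(l)/(800/145)+[265,215]
print('dividers mid',pix2w(c,A([(208,260),(333,260),(457,260),(583,260)]),.046).round(4))
print('front inner',pix2w(c,A([(213,393),(467,383)]),.046).round(4))
print('front wall outer top',pix2w(c,A([(50,425),(758,398)]),.094).round(4))
print('chest top front edge',pix2w(c,A([(38,48),(740,20)]),.1).round(4))
print('pad',pix2w(c,A([(277,278)]),.031),'twins',pix2w(c,A([(141,167),(386,142)]),.03))
```

```text
dividers mid [[ 5.516e-01  6.000e-02  4.600e-02]
 [ 5.506e-01 -4.000e-04  4.600e-02]
 [ 5.495e-01 -6.030e-02  4.600e-02]
 [ 5.485e-01 -1.211e-01  4.600e-02]]
front inner [[ 0.4875  0.0584  0.046 ]
 [ 0.4901 -0.0638  0.046 ]]
front wall outer top [[ 0.4718  0.1325  0.094 ]
 [ 0.4786 -0.1974  0.094 ]]
chest top front edge [[ 0.6484  0.1364  0.1   ]
 [ 0.6559 -0.1939  0.1   ]]
pad [[0.54353727 0.02714133 0.031     ]] twins [[ 0.5992739   0.09296368  0.03      ]
 [ 0.60948248 -0.02725067  0.03      ]]
```

apply_moves(deltas=[{"x":0.0285,"y":-0.001,"z":0.014,"rx":0.009,"ry":0.008,"rz":-0.017,"gripper":0.2},{"x":0.0285,"y":-0.001,"z":0.014,"rx":0,"ry":0,"rz":-0.017,"gripper":0.2},{"x":0.026,"y":-0.001,"z":0.014,"rx":0,"ry":0,"rz":-0.017,"gripper":0.2},{"x":0,"y":0,"z":0,"rx":0,"ry":0,"rz":0,"gripper":0.2}])

```text
clock: 20.5
eef_pos: [0.5364, 0.0972, 0.1447]
ee_rot: [0.697, 0.717, 0.0, -0.001]
force: [-0.5, -0.1, -0.5]
opening: 0.028
```

Run:
```python
from h import *
c=st('w21')
plan([.54,.091,.07],.02,full=True,grip=.2)
```

```text
20.5 [0.5364 0.0972 0.1447] yaw 0.0277 F [-0.5 -0.1 -0.5] op 0.028
[{"x": -0.0025, "y": 0.0014, "z": 0.0377, "rx": 0, "ry": 0, "rz": 0.004, "gripper": 0.2}, {"x": -0.0025, "y": 0.0014, "z": 0.0377, "rx": 0, "ry": 0, "rz": 0.004, "gripper": 0.2}]
end yaw 0.02 n 2
```

View pics/w21.png

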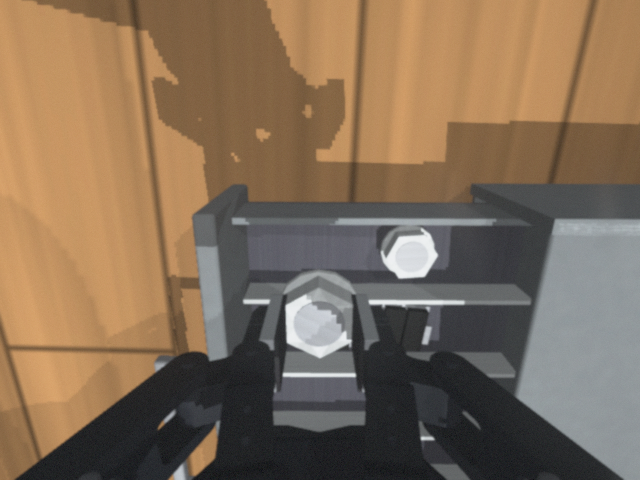

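apply_moves(deltas=[{"x":-0.004,"y":0.002,"z":0.038,"rx":0,"ry":0,"rz":0.006,"gripper":0.2},{"x":-0.002,"y":0.001,"z":0.03,"rx":0,"ry":0,"rz":0,"gripper":0.2},{"x":0,"y":0,"z":0,"rx":0,"ry":0,"rz":0,"gripper":0.2}])

```text
clock: 20.85
eef_pos: [0.5431, 0.0884, 0.0776]
ee_rot: [0.7, 0.715, 0.002, 0.002]
force: [-1.6, -0.2, -0.7]
opening: 0.0279
```

Run:
```python
from h import *
c=st('w22')
plan([.54,.091,.057],.02,full=True,grip=.2)
```

```text
20.85 [0.5431 0.0884 0.0776] yaw 0.0212 F [-1.6 -0.2 -0.7] op 0.0279
tilt err (rx,ry to add) [ 0.0082  0.0003 -0.    ]
[{"x": 0.0026, "y": -0.0039, "z": 0.0222, "rx": 0, "ry": 0, "rz": 0, "gripper": 0.2}]
end yaw 0.02 n 1
```

View pics/w22.png

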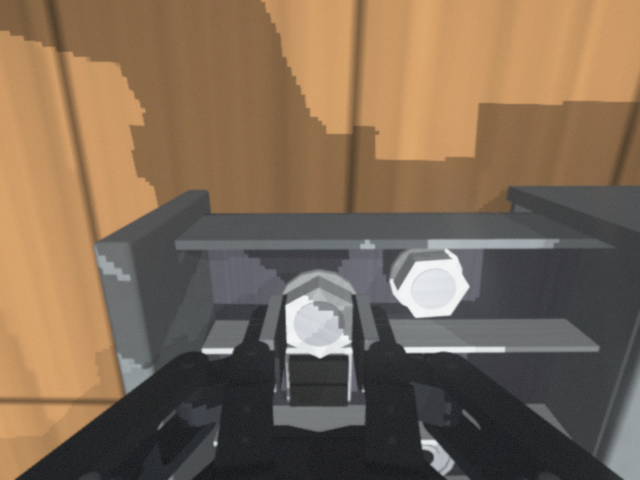

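apply_moves(deltas=[{"x":0.003,"y":-0.003,"z":0.012,"rx":0.008,"ry":0,"rz":0,"gripper":0.2},{"x":0,"y":0,"z":0.009,"rx":0,"ry":0,"rz":0,"gripper":0.2},{"x":0,"y":0,"z":0.001,"rx":0,"ry":0,"rz":0,"gripper":0.2}])

```text
clock: 21.2
eef_pos: [0.5435, 0.0905, 0.0592]
ee_rot: [0.7, 0.714, 0.002, 0.002]
force: [-0.1, -0.3, -0.3]
opening: 0.0283
```

Run:
```python
from h import *
c=st('w23')
```

```text
21.2 [0.5435 0.0905 0.0592] yaw 0.0193 F [-0.1 -0.3 -0.3] op 0.0283
```

View pics/w23.png

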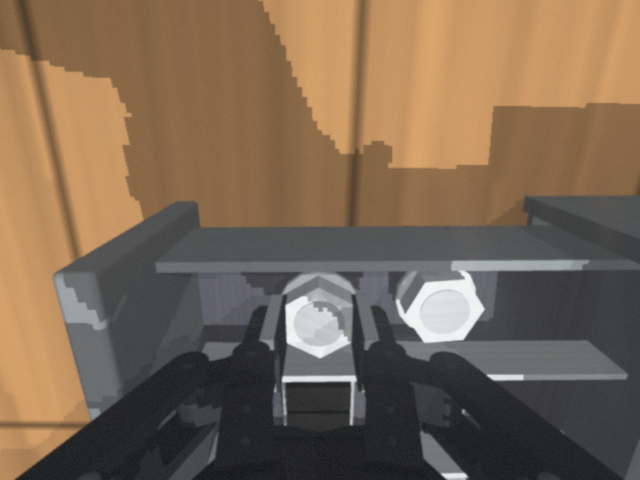

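apply_moves(deltas=[{"x":0,"y":-0.001,"z":0.003,"rx":0,"ry":0,"rz":0,"gripper":0.2},{"x":0,"y":0,"z":0,"rx":0,"ry":0,"rz":0,"gripper":0.45},{"x":0,"y":0,"z":0,"rx":0,"ry":0,"rz":0,"gripper":0.45},{"x":0,"y":0,"z":-0.02,"rx":0,"ry":0,"rz":0,"gripper":0.45},{"x":0,"y":0,"z":-0.045,"rx":0,"ry":0,"rz":0,"gripper":0.45},{"x":0,"y":0,"z":-0.045,"rx":0,"ry":0,"rz":0,"gripper":0.8},{"x":0,"y":0,"z":-0.04,"rx":0,"ry":0,"rz":0,"gripper":0.8}])

```text
clock: 21.95
eef_pos: [0.5383, 0.0906, 0.2071]
ee_rot: [0.7, 0.714, -0.002, -0.001]
force: [0.9, -0.6, 0.3]
opening: 0.0662
```

Run:
```python
from h import *
c=st('w24')
c=snap('top','t24'); im=c['pixels']
cv2.imwrite('pics/t24c.png',cv2.resize(im[200:340,120:420],(800,373),interpolation=cv2.INTER_CUBIC))
```

```text
21.95 [0.5383 0.0906 0.2071] yaw 0.0197 F [ 0.9 -0.6  0.3] op 0.0662
```

View pics/w24.png

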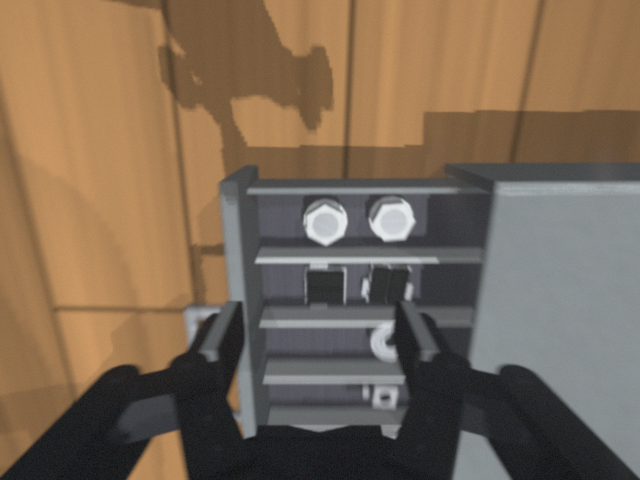

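View pics/t24c.png

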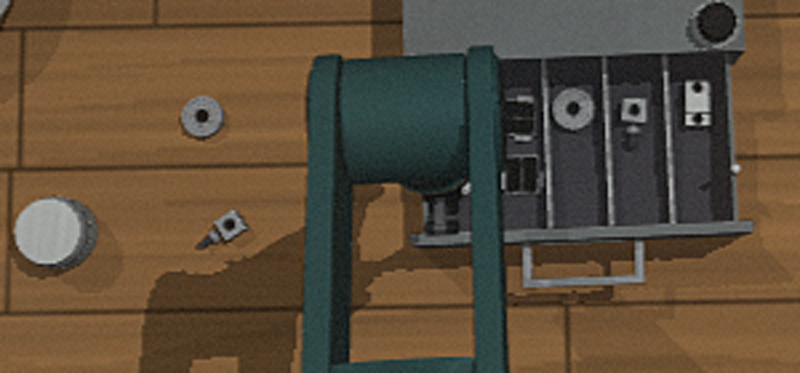

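Run:
```python
from h import *
plan([.608,.35,.19],.02,full=True,grip=.9)
```

```text
tilt err (rx,ry to add) [ 0.0068  0.0004 -0.    ]
[{"x": 0.043, "y": 0.0118, "z": 0.0036, "rx": 0, "ry": 0, "rz": 0, "gripper": 0.9}, {"x": 0.043, "y": 0.0118, "z": 0.0036, "rx": 0, "ry": 0, "rz": 0, "gripper": 0.9}, {"x": 0.043, "y": 0.0118, "z": 0.0036, "rx": 0, "ry": 0, "rz": 0, "gripper": 0.9}, {"x": 0.043, "y": 0.0118, "z": 0.0036, "rx": 0, "ry": 0, "rz": 0, "gripper": 0.9}, {"x": 0.043, "y": 0.0118, "z": 0.0036, "rx": 0, "ry": 0, "rz": 0, "gripper": 0.9}, {"x": 0.043, "y": 0.0118, "z": 0.0036, "rx": 0, "ry": 0, "rz": 0, "gripper": 0.9}]
end yaw 0.02 n 6
```

apply_moves(deltas=[{"x":0.043,"y":0.012,"z":0.003,"rx":0.007,"ry":0,"rz":0,"gripper":0.9},{"x":0.043,"y":0.012,"z":0.003,"rx":0,"ry":0,"rz":0,"gripper":0.9},{"x":0.043,"y":0.012,"z":0.003,"rx":0,"ry":0,"rz":0,"gripper":0.9},{"x":0.043,"y":0.012,"z":0.003,"rx":0,"ry":0,"rz":0,"gripper":0.9},{"x":0.04,"y":0.012,"z":0.003,"rx":0,"ry":0,"rz":0,"gripper":0.7},{"x":0.03,"y":0.01,"z":0.003,"rx":0,"ry":0,"rz":0,"gripper":0.7},{"x":0,"y":0,"z":0,"rx":0,"ry":0,"rz":0,"gripper":0.7}])

```text
clock: 22.75
eef_pos: [0.6105, 0.3419, 0.1918]
ee_rot: [0.702, 0.713, 0.001, 0.002]
force: [-0.3, -0.1, 0.4]
opening: 0.0596
```

Run:
```python
from h import *
c=st('w25')
```

```text
22.75 [0.6105 0.3419 0.1918] yaw 0.0157 F [-0.3 -0.1  0.4] op 0.0596
```

View pics/w25.png

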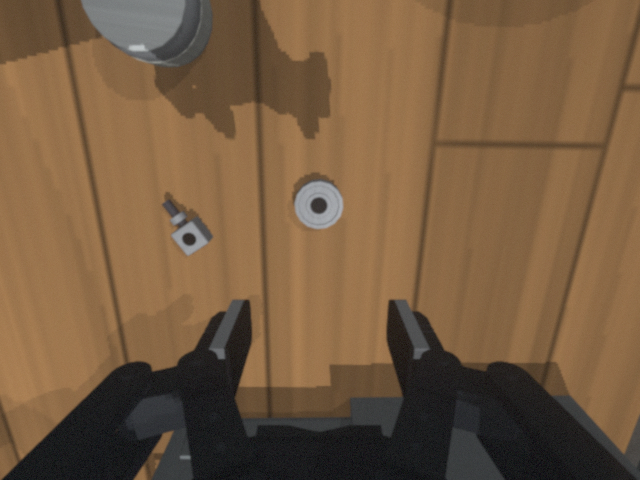

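Run:
```python
from h import *
c=load('w25'); b=pix2w(c,[[319,204.5]],.013)[0]; print(b)
a=pix2w(c,[[190,239],[170,206]],.018); print(a, pix2w(c,[[168.5,205]],.009))
print(pix2w(load('t24'),np.array([[202,117],[232,225]])/2.6667+[120,200],.015))
plan([.6105,.3545,.07],.02,full=True,grip=.7)
im=c['pixels'];cv2.imwrite('pics/w25c.png',cv2.resize(im[190:265,150:225],(500,500),interpolation=cv2.INTER_CUBIC))
```

```text
[0.61036191 0.35521733 0.013     ]
[[0.49874306 0.32412181 0.018     ]
 [0.48488922 0.35327946 0.018     ]] [[0.47992736 0.35193385 0.009     ]]
[[0.60939715 0.35287011 0.015     ]
 [0.49837934 0.32138621 0.015     ]]
[{"x": 0.0048, "y": 0.0003, "z": 0.0406, "rx": 0, "ry": 0, "rz": -0.002, "gripper": 0.7}, {"x": 0.0048, "y": 0.0003, "z": 0.0406, "rx": 0, "ry": 0, "rz": -0.002, "gripper": 0.7}, {"x": 0.0048, "y": 0.0004, "z": 0.0406, "rx": 0, "ry": 0, "rz": -0.002, "gripper": 0.7}]
end yaw 0.02 n 3
```

View pics/w25c.png

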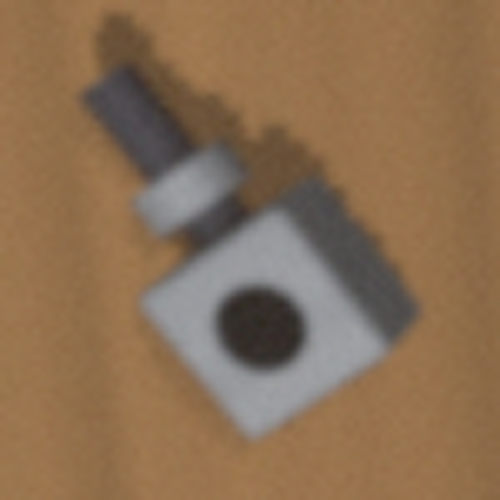

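apply_moves(deltas=[{"x":0.005,"y":0,"z":0.04,"rx":0,"ry":0,"rz":-0.002,"gripper":0.7},{"x":0.004,"y":0,"z":0.04,"rx":0,"ry":0,"rz":0,"gripper":0.7},{"x":0.003,"y":-0.001,"z":0.035,"rx":0,"ry":0,"rz":0,"gripper":0.65},{"x":0,"y":0,"z":0,"rx":0,"ry":0,"rz":0,"gripper":0.65}])

```text
clock: 23.2
eef_pos: [0.6088, 0.3485, 0.0743]
ee_rot: [0.701, 0.713, 0.0, 0.003]
force: [-1.0, -0.5, -0.5]
opening: 0.0554
```

Run:
```python
from h import *
c=st('w26')
plan([.6103,.3545,.025],.02,full=True,grip=.65)
```

```text
23.2 [0.6088 0.3485 0.0743] yaw 0.0166 F [-1.  -0.5 -0.5] op 0.0554
tilt err (rx,ry to add) [ 0.0077  0.0024 -0.    ]
[{"x": 0.0028, "y": -0.0, "z": 0.026, "rx": 0, "ry": 0, "rz": -0.002, "gripper": 0.65}, {"x": 0.0028, "y": -0.0, "z": 0.026, "rx": 0, "ry": 0, "rz": -0.002, "gripper": 0.65}]
end yaw 0.02 n 2
```

View pics/w26.png

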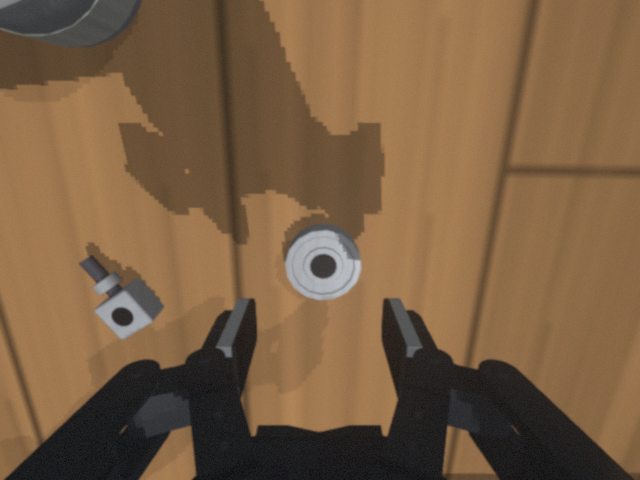

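apply_moves(deltas=[{"x":0.005,"y":0.001,"z":0.025,"rx":0.008,"ry":0.002,"rz":-0.003,"gripper":0.65},{"x":0.003,"y":0,"z":0.02,"rx":0,"ry":0,"rz":0,"gripper":0.65},{"x":0,"y":0,"z":0,"rx":0,"ry":0,"rz":0,"gripper":0.65}])

```text
clock: 23.55
eef_pos: [0.6157, 0.3559, 0.0382]
ee_rot: [0.701, 0.713, 0.003, 0.002]
force: [-0.2, 0.2, -0.0]
opening: 0.0554
```

Run:
```python
from h import *
c=st('w27')
plan([.6103,.3545,.025],.02,full=True,grip=.65)
```

```text
23.55 [0.6157 0.3559 0.0382] yaw 0.0177 F [-0.2  0.2 -0. ] op 0.0554
tilt err (rx,ry to add) [ 0.0095 -0.0029  0.    ]
[{"x": -0.0015, "y": -0.0065, "z": 0.0147, "rx": 0, "ry": 0, "rz": 0, "gripper": 0.65}]
end yaw 0.02 n 1
```

View pics/w27.png

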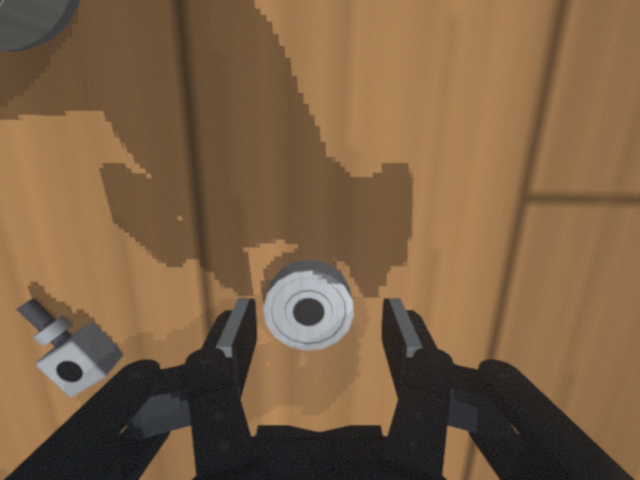

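apply_moves(deltas=[{"x":-0.0015,"y":-0.006,"z":0.004,"rx":0.009,"ry":-0.003,"rz":0,"gripper":0.65},{"x":0,"y":-0.0015,"z":0.008,"rx":0,"ry":0,"rz":0,"gripper":0.65},{"x":0,"y":0,"z":0.003,"rx":0,"ry":0,"rz":0,"gripper":0.65}])

```text
clock: 23.9
eef_pos: [0.6122, 0.3547, 0.0303]
ee_rot: [0.701, 0.713, 0.004, 0.002]
force: [-0.7, -0.2, -0.3]
opening: 0.0554
```

Run:
```python
from h import *
c=st('w28')
plan([.6103,.3545,.025],.02,full=True,grip=.65)
```

```text
23.9 [0.6122 0.3547 0.0303] yaw 0.0167 F [-0.7 -0.2 -0.3] op 0.0554
tilt err (rx,ry to add) [ 0.0076 -0.0027  0.    ]
[{"x": -0.0001, "y": -0.002, "z": 0.0051, "rx": 0, "ry": 0, "rz": -0.003, "gripper": 0.65}]
end yaw 0.02 n 1
```

View pics/w28.png

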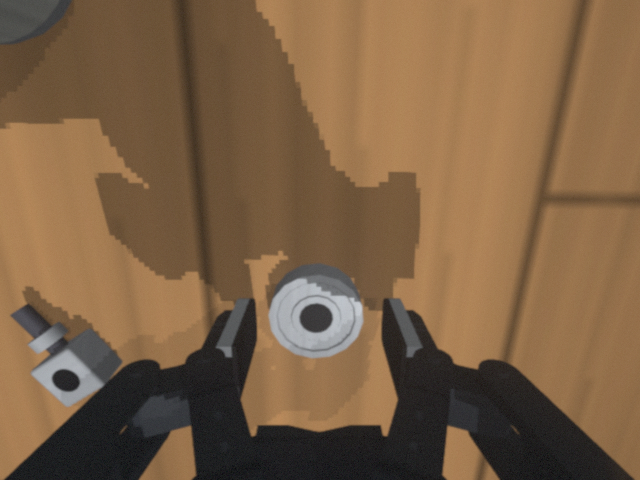

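apply_moves(deltas=[{"x":0,"y":-0.001,"z":0.005,"rx":0,"ry":0,"rz":0,"gripper":0.6},{"x":0,"y":0,"z":0.002,"rx":0,"ry":0,"rz":0,"gripper":0.35},{"x":0,"y":0,"z":0,"rx":0,"ry":0,"rz":0,"gripper":0.35},{"x":0,"y":0,"z":0,"rx":0,"ry":0,"rz":0,"gripper":0.35},{"x":0,"y":0,"z":0,"rx":0,"ry":0,"rz":0,"gripper":0.35}], force=60)

```text
clock: 24.45
eef_pos: [0.6115, 0.3548, 0.0244]
ee_rot: [0.701, 0.713, 0.004, 0.002]
force: [-0.2, -1.1, 1.4]
opening: 0.0392
```

apply_moves(deltas=[{"x":0,"y":0,"z":-0.02,"rx":0,"ry":0,"rz":0,"gripper":0.35},{"x":0,"y":0,"z":-0.045,"rx":0,"ry":0,"rz":0,"gripper":0.35},{"x":0,"y":0,"z":-0.045,"rx":0,"ry":0,"rz":0,"gripper":0.35},{"x":0,"y":0,"z":-0.045,"rx":0,"ry":0,"rz":0,"gripper":0.35}])

```text
clock: 24.85
eef_pos: [0.6046, 0.3518, 0.1727]
ee_rot: [0.701, 0.713, -0.005, -0.002]
force: [-0.2, 0.9, -0.1]
opening: 0.039
```

Run:
```python
from h import *
c=st('w29')
plan([.540,-.0307,.17],.02,full=True,grip=.35)
```

```text
24.85 [0.6046 0.3518 0.1727] yaw 0.017 F [-0.2  0.9 -0.1] op 0.039
[{"x": -0.0426, "y": -0.0084, "z": 0.0013, "rx": 0, "ry": 0, "rz": 0, "gripper": 0.35}, {"x": -0.0426, "y": -0.0084, "z": 0.0013, "rx": 0, "ry": 0, "rz": 0, "gripper": 0.35}, {"x": -0.0426, "y": -0.0084, "z": 0.0013, "rx": 0, "ry": 0, "rz": 0, "gripper": 0.35}, {"x": -0.0426, "y": -0.0084, "z": 0.0013, "rx": 0, "ry": 0, "rz": 0, "gripper": 0.35}, {"x": -0.0426, "y": -0.0084, "z": 0.0013, "rx": 0, "ry": 0, "rz": 0, "gripper": 0.35}, {"x": -0.0426, "y": -0.0084, "z": 0.0013, "rx": 0, "ry": 0, "rz": 0, "gripper": 0.35}, {"x": -0.0426, "y": -0.0085, "z": 0.0013, "rx": 0, "ry": 0, "rz": 0, "gripper": 0.35}, {"x": -0.0426, "y": -0.0085, "z": 0.0013, "rx": 0, "ry": 0, "rz": 0, "gripper": 0.35}]
[{"x": -0.0426, "y": -0.0085, "z": 0.0013, "rx": 0, "ry": 0, "rz": 0, "gripper": 0.35}]
end yaw 0.02 n 9
```

View pics/w29.png

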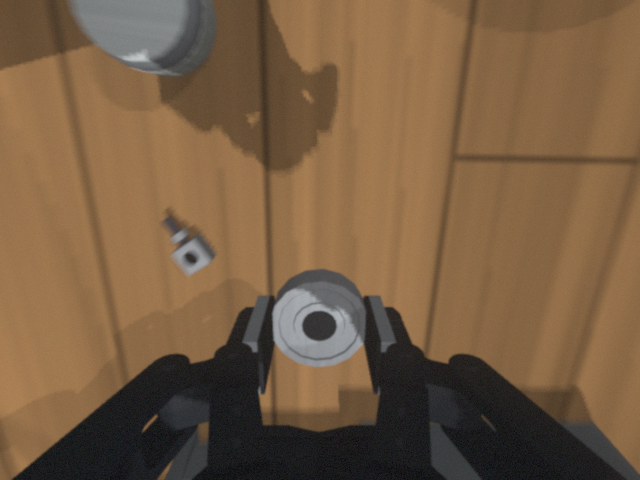

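Bearing held at (319,325). Carry it to bay 2.

apply_moves(deltas=[{"x":-0.0425,"y":-0.0085,"z":0,"rx":0,"ry":0,"rz":0,"gripper":0.35},{"x":-0.0425,"y":-0.0085,"z":0,"rx":0,"ry":0,"rz":0,"gripper":0.35},{"x":-0.0425,"y":-0.0085,"z":0,"rx":0,"ry":0,"rz":0,"gripper":0.35},{"x":-0.0425,"y":-0.0085,"z":0,"rx":0,"ry":0,"rz":0,"gripper":0.35},{"x":-0.0425,"y":-0.0085,"z":0,"rx":0,"ry":0,"rz":0,"gripper":0.35},{"x":-0.0425,"y":-0.0085,"z":0,"rx":0,"ry":0,"rz":0,"gripper":0.35},{"x":-0.0425,"y":-0.0085,"z":0,"rx":0,"ry":0,"rz":0,"gripper":0.35},{"x":-0.04,"y":-0.0085,"z":0,"rx":0,"ry":0,"rz":0,"gripper":0.35}])

```text
clock: 25.7
eef_pos: [0.55, 0.0117, 0.1826]
ee_rot: [0.698, 0.716, 0.008, 0.004]
force: [0.3, -0.1, -1.3]
opening: 0.0393
```

Run:
```python
from h import *
c=st()
plan([.538,-.0307,.10],.02,full=True,grip=.35)
```

```text
25.7 [0.55   0.0117 0.1826] yaw 0.0267 F [ 0.3 -0.1 -1.3] op 0.0393
tilt err (rx,ry to add) [ 0.017  -0.0067  0.0001]
[{"x": -0.021, "y": -0.0066, "z": 0.0413, "rx": 0, "ry": 0, "rz": 0.003, "gripper": 0.35}, {"x": -0.0211, "y": -0.0065, "z": 0.0413, "rx": 0, "ry": 0, "rz": 0.003, "gripper": 0.35}]
end yaw 0.02 n 2
```

apply_moves(deltas=[{"x":-0.021,"y":-0.007,"z":0.03,"rx":0.017,"ry":-0.007,"rz":0.006,"gripper":0.35},{"x":-0.0185,"y":-0.007,"z":0.03,"rx":0,"ry":0,"rz":0,"gripper":0.35},{"x":0,"y":0,"z":0.01,"rx":0,"ry":0,"rz":0,"gripper":0.35},{"x":0,"y":0,"z":0,"rx":0,"ry":0,"rz":0,"gripper":0.35}])

```text
clock: 26.1
eef_pos: [0.5375, -0.035, 0.111]
ee_rot: [0.702, 0.712, 0.0, 0.002]
force: [0.3, 0.1, -0.8]
opening: 0.0388
```

Run:
```python
from h import *
c=st('w30')
plan([.538,-.0307,.05],.02,full=True,grip=.35)
```

```text
26.1 [ 0.5375 -0.035   0.111 ] yaw 0.0135 F [ 0.3  0.1 -0.8] op 0.0388
tilt err (rx,ry to add) [ 0.0036  0.0023 -0.    ]
[{"x": 0.0021, "y": 0.0002, "z": 0.0308, "rx": 0, "ry": 0, "rz": -0.003, "gripper": 0.35}, {"x": 0.0021, "y": 0.0002, "z": 0.0308, "rx": 0, "ry": 0, "rz": -0.003, "gripper": 0.35}]
end yaw 0.02 n 2
```

View pics/w30.png

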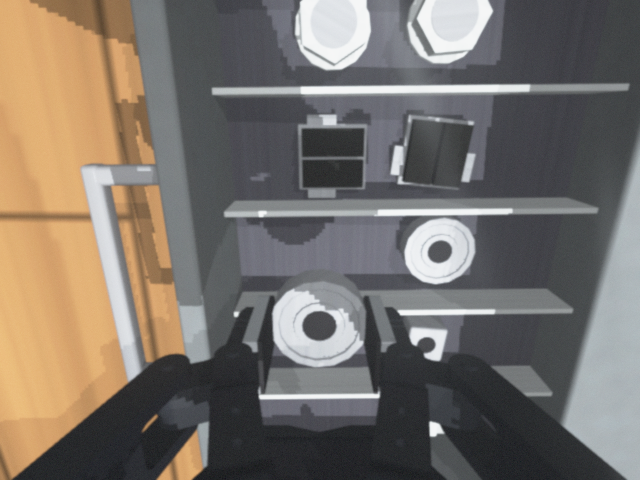

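apply_moves(deltas=[{"x":0.004,"y":0,"z":0.03,"rx":0.003,"ry":0.002,"rz":-0.006,"gripper":0.35},{"x":0.001,"y":-0.001,"z":0.03,"rx":0,"ry":0,"rz":0,"gripper":0.35},{"x":0,"y":0,"z":0,"rx":0,"ry":0,"rz":0,"gripper":0.35}])

```text
clock: 26.45
eef_pos: [0.5436, -0.028, 0.0544]
ee_rot: [0.699, 0.715, 0.004, 0.005]
force: [-1.2, 0.8, -0.2]
opening: 0.0386
```

Run:
```python
from h import *
c=st('w31')
plan([.538,-.0307,.048],.02,full=True,grip=.35)
```

```text
26.45 [ 0.5436 -0.028   0.0544] yaw 0.0231 F [-1.2  0.8 -0.2] op 0.0386
tilt err (rx,ry to add) [ 0.0134  0.002  -0.    ]
[{"x": -0.0026, "y": -0.0059, "z": 0.0077, "rx": 0, "ry": 0, "rz": 0.003, "gripper": 0.35}]
end yaw 0.02 n 1
```

View pics/w31.png

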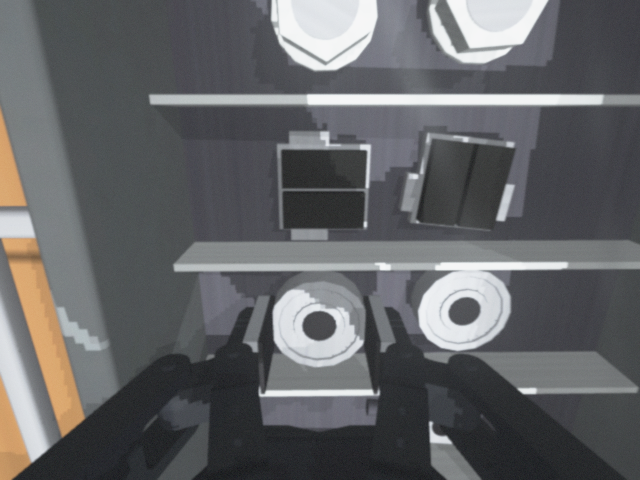

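apply_moves(deltas=[{"x":-0.002,"y":-0.005,"z":0.004,"rx":0.013,"ry":0.002,"rz":0.003,"gripper":0.35},{"x":0,"y":-0.001,"z":0.004,"rx":0,"ry":0,"rz":0,"gripper":0.35},{"x":0,"y":0,"z":0,"rx":0,"ry":0,"rz":0,"gripper":0.35}])

```text
clock: 26.8
eef_pos: [0.5442, -0.0292, 0.0522]
ee_rot: [0.699, 0.715, 0.004, 0.005]
force: [-0.8, 0.1, 0.1]
opening: 0.039
```

apply_moves(deltas=[{"x":0,"y":0,"z":0,"rx":0,"ry":0,"rz":0,"gripper":0.55},{"x":0,"y":0,"z":0,"rx":0,"ry":0,"rz":0,"gripper":0.55},{"x":0,"y":0,"z":-0.02,"rx":0,"ry":0,"rz":0,"gripper":0.55},{"x":0,"y":0,"z":-0.045,"rx":0,"ry":0,"rz":0,"gripper":0.55},{"x":0,"y":0,"z":-0.045,"rx":0,"ry":0,"rz":0,"gripper":0.8},{"x":0,"y":0,"z":-0.04,"rx":0,"ry":0,"rz":0,"gripper":0.8}])

```text
clock: 27.4
eef_pos: [0.5361, -0.0279, 0.2027]
ee_rot: [0.699, 0.715, -0.001, -0.002]
force: [0.7, 0.1, -0.8]
opening: 0.0683
```

Run:
```python
from h import *
c=st('w32')
c=load('w25'); A=lambda l:np.array(l)*75/500+[150,190]
v=A([(140,302),(278,208),(392,340),(252,438)]); p=pix2w(c,v,.018); print(p.round(4),p.mean(0))
d1=(p[1]+p[2]-p[0]-p[3])/2; d2=(p[0]+p[1]-p[2]-p[3])/2
print('jaw dir',np.arctan2(d1[1],d1[0]),np.linalg.norm(d1),'stud dir',np.arctan2(d2[1],d2[0]),np.linalg.norm(d2))
```

```text
27.4 [ 0.5361 -0.0279  0.2027] yaw 0.0222 F [ 0.7  0.1 -0.8] op 0.0683
[[0.4827 0.3273 0.018 ]
 [0.5018 0.3402 0.018 ]
 [0.5149 0.3225 0.018 ]
 [0.4952 0.3085 0.018 ]] [0.49865263 0.32462872 0.018     ]
jaw dir 0.6071048711297146 0.023632250691155012 stud dir 2.18350036938222 0.022304898123330644
```

View pics/w32.png

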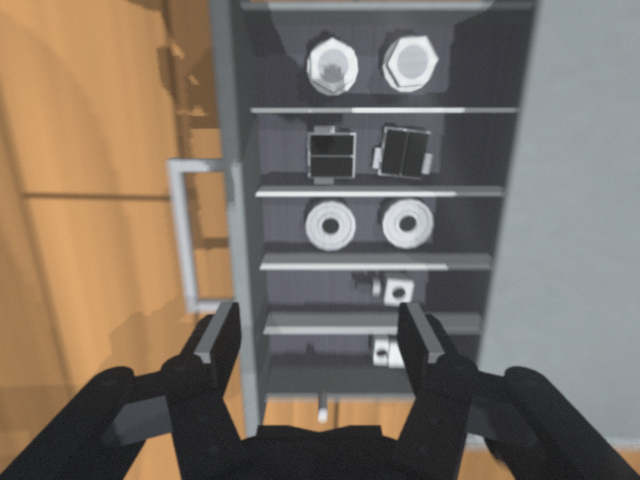

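Run:
```python
from h import *
plan([.4985,.3235,.19],.612,full=True,grip=.6)
```

```text
tilt err (rx,ry to add) [ 0.0056  0.0006 -0.    ]
[{"x": 0.0441, "y": -0.0042, "z": 0.0024, "rx": 0, "ry": 0, "rz": -0.074, "gripper": 0.6}, {"x": 0.0443, "y": -0.0009, "z": 0.0024, "rx": 0, "ry": 0, "rz": -0.074, "gripper": 0.6}, {"x": 0.0442, "y": 0.0024, "z": 0.0024, "rx": 0, "ry": 0, "rz": -0.074, "gripper": 0.6}, {"x": 0.0439, "y": 0.0056, "z": 0.0024, "rx": 0, "ry": 0, "rz": -0.074, "gripper": 0.6}, {"x": 0.0434, "y": 0.0088, "z": 0.0024, "rx": 0, "ry": 0, "rz": -0.074, "gripper": 0.6}, {"x": 0.0426, "y": 0.012, "z": 0.0024, "rx": 0, "ry": 0, "rz": -0.074, "gripper": 0.6}, {"x": 0.0416, "y": 0.0151, "z": 0.0024, "rx": 0, "ry": 0, "rz": -0.074, "gripper": 0.6}, {"x": 0.0404, "y": 0.0181, "z": 0.0024, "rx": 0, "ry": 0, "rz": -0.074, "gripper": 0.6}]
end yaw 0.612 n 8
```

apply_moves(deltas=[{"x":0.044,"y":-0.004,"z":0,"rx":0.005,"ry":0,"rz":-0.074,"gripper":0.6},{"x":0.0445,"y":-0.001,"z":0,"rx":0,"ry":0,"rz":-0.074,"gripper":0.6},{"x":0.044,"y":0.0025,"z":0,"rx":0,"ry":0,"rz":-0.074,"gripper":0.6},{"x":0.044,"y":0.0055,"z":0,"rx":0,"ry":0,"rz":-0.074,"gripper":0.6},{"x":0.0435,"y":0.009,"z":0,"rx":0,"ry":0,"rz":-0.074,"gripper":0.6},{"x":0.0425,"y":0.012,"z":0,"rx":0,"ry":0,"rz":-0.074,"gripper":0.6},{"x":0.037,"y":0.014,"z":0,"rx":0,"ry":0,"rz":-0.074,"gripper":0.6},{"x":0.02,"y":0.01,"z":0,"rx":0,"ry":0,"rz":-0.06,"gripper":0.6}])

```text
clock: 28.25
eef_pos: [0.497, 0.3023, 0.2117]
ee_rot: [0.46, 0.888, -0.002, 0.002]
force: [0.7, -0.3, -0.1]
opening: 0.0512
```

apply_moves(deltas=[{"x":0,"y":0,"z":0.01,"rx":0,"ry":0,"rz":0,"gripper":0.6}])

```text
clock: 28.35
eef_pos: [0.4966, 0.3052, 0.2023]
ee_rot: [0.458, 0.889, -0.001, 0.002]
force: [1.0, 0.1, 0.5]
opening: 0.051
```

Run:
```python
from h import *
c=st('w33')
im=c['pixels'];cv2.imwrite('pics/w33c.png',cv2.resize(im[150:300,220:420],(800,600),interpolation=cv2.INTER_CUBIC))
```

```text
28.35 [0.4966 0.3052 0.2023] yaw 0.6191 F [1.  0.1 0.5] op 0.051
```

View pics/w33.png

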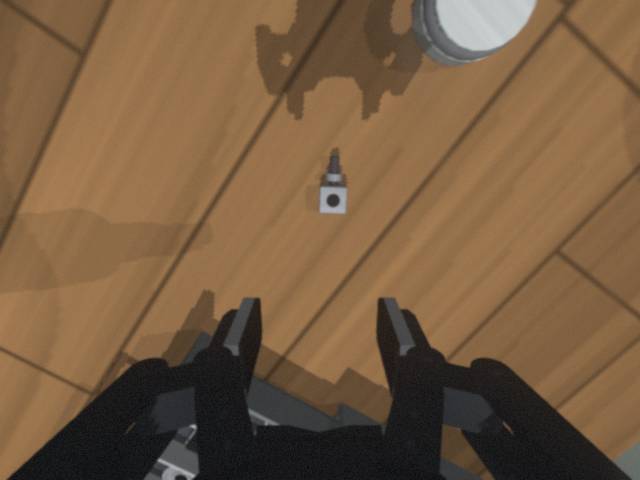

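View pics/w33c.png

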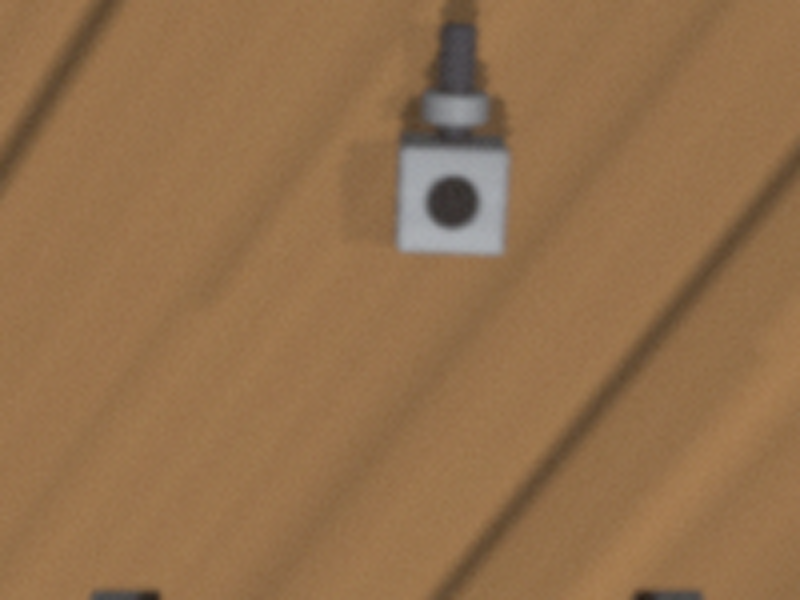

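Run:
```python
from h import *
c=load('w33'); print(pix2w(c,[[333.2,200]],.018))
plan([.4985,.324,.07],.605,full=True,grip=.5)
```

```text
[[0.49765573 0.32492345 0.018     ]]
tilt err (rx,ry to add) [-0.0047  0.0053  0.    ]
[{"x": 0.005, "y": 0.0049, "z": 0.0432, "rx": 0, "ry": 0, "rz": 0.004, "gripper": 0.5}, {"x": 0.005, "y": 0.0049, "z": 0.0432, "rx": 0, "ry": 0, "rz": 0.004, "gripper": 0.5}, {"x": 0.0051, "y": 0.0049, "z": 0.0432, "rx": 0, "ry": 0, "rz": 0.004, "gripper": 0.5}]
end yaw 0.605 n 3
```

apply_moves(deltas=[{"x":0.005,"y":0.004,"z":0.042,"rx":-0.004,"ry":0.005,"rz":0.006,"gripper":0.5},{"x":0.005,"y":0.004,"z":0.042,"rx":0,"ry":0,"rz":0.005,"gripper":0.5},{"x":0.004,"y":0.003,"z":0.04,"rx":0,"ry":0,"rz":0,"gripper":0.5},{"x":0,"y":0,"z":0,"rx":0,"ry":0,"rz":0,"gripper":0.5}])

```text
clock: 28.8
eef_pos: [0.4951, 0.3153, 0.0718]
ee_rot: [0.467, 0.884, -0.002, 0.0]
force: [-0.6, -0.3, -0.6]
opening: 0.0427
```

Run:
```python
from h import *
c=st('w34')
plan([.498,.324,.028],.605,full=True,grip=.5)
```

```text
28.8 [0.4951 0.3153 0.0718] yaw 0.5992 F [-0.6 -0.3 -0.6] op 0.0427
[{"x": 0.0061, "y": 0.0058, "z": 0.0462, "rx": 0, "ry": 0, "rz": -0.006, "gripper": 0.5}]
end yaw 0.605 n 1
```

View pics/w34.png

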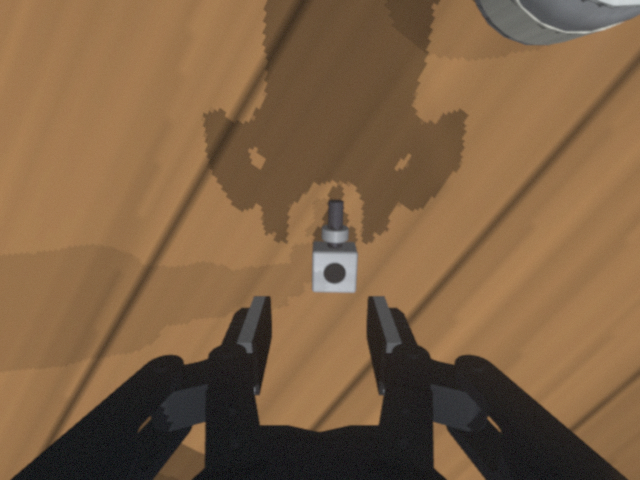

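apply_moves(deltas=[{"x":0.006,"y":0.006,"z":0.015,"rx":0,"ry":0,"rz":0,"gripper":0.5},{"x":0.001,"y":0.001,"z":0.02,"rx":0,"ry":0,"rz":0,"gripper":0.5},{"x":0,"y":0,"z":0,"rx":0,"ry":0,"rz":0,"gripper":0.5}])

```text
clock: 29.15
eef_pos: [0.5019, 0.3234, 0.0442]
ee_rot: [0.469, 0.883, 0.0, 0.003]
force: [-1.2, -0.5, -0.3]
opening: 0.0426
```

Run:
```python
from h import *
print(pix2w(load('w34'),[[334.5,272]],.018))
c=st('w35')
plan([.498,.324,.028],.605,full=True,grip=.5)
```

```text
[[0.49805931 0.32493983 0.018     ]]
29.15 [0.5019 0.3234 0.0442] yaw 0.5949 F [-1.2 -0.5 -0.3] op 0.0426
tilt err (rx,ry to add) [ 0.0062  0.0051 -0.    ]
[{"x": 0.0029, "y": -0.004, "z": 0.0176, "rx": 0, "ry": 0, "rz": -0.01, "gripper": 0.5}]
end yaw 0.605 n 1
```

View pics/w35.png

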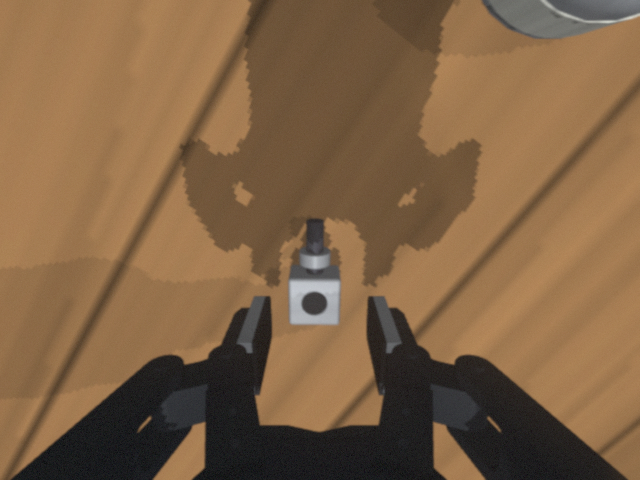

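apply_moves(deltas=[{"x":0.003,"y":-0.004,"z":0.006,"rx":0.006,"ry":0.005,"rz":-0.006,"gripper":0.5},{"x":0,"y":-0.001,"z":0.01,"rx":0,"ry":0,"rz":0,"gripper":0.5},{"x":0,"y":0,"z":0.002,"rx":0,"ry":0,"rz":0,"gripper":0.5}])

```text
clock: 29.5
eef_pos: [0.4998, 0.3237, 0.0318]
ee_rot: [0.467, 0.884, 0.003, 0.002]
force: [0.1, -0.1, -0.4]
opening: 0.0423
```

Run:
```python
from h import *
c=st('w36')
plan([.498,.324,.027],.605,full=True,grip=.5)
```

```text
29.5 [0.4998 0.3237 0.0318] yaw 0.6 F [ 0.1 -0.1 -0.4] op 0.0423
tilt err (rx,ry to add) [ 0.0071  0.0009 -0.    ]
[{"x": 0.0013, "y": -0.0015, "z": 0.0049, "rx": 0, "ry": 0, "rz": -0.005, "gripper": 0.5}]
end yaw 0.605 n 1
```

View pics/w36.png

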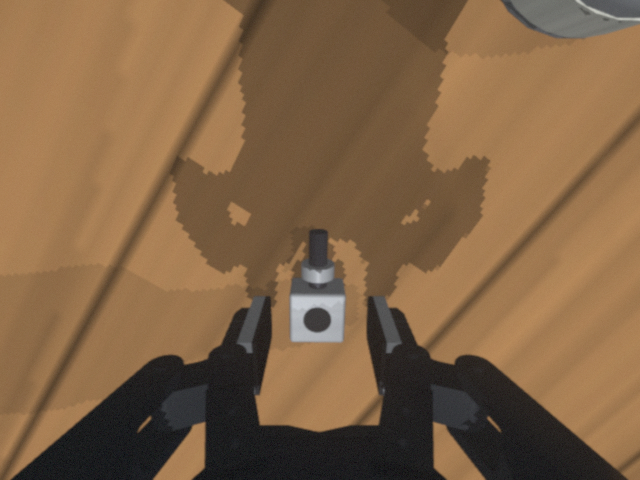

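apply_moves(deltas=[{"x":0.002,"y":-0.001,"z":0.005,"rx":0,"ry":0,"rz":0,"gripper":0.45},{"x":0,"y":0,"z":0.001,"rx":0,"ry":0,"rz":0,"gripper":0.1},{"x":0,"y":0,"z":0,"rx":0,"ry":0,"rz":0,"gripper":0.1},{"x":0,"y":0,"z":0,"rx":0,"ry":0,"rz":0,"gripper":0.1},{"x":0,"y":0,"z":0,"rx":0,"ry":0,"rz":0,"gripper":0.1}], force=60)

```text
clock: 30.05
eef_pos: [0.4983, 0.3253, 0.0262]
ee_rot: [0.466, 0.885, 0.003, 0.002]
force: [-0.2, -1.5, 1.3]
opening: 0.0227
```

apply_moves(deltas=[{"x":0,"y":0,"z":-0.02,"rx":0,"ry":0,"rz":0,"gripper":0.1},{"x":0,"y":0,"z":-0.045,"rx":0,"ry":0,"rz":0,"gripper":0.1},{"x":0,"y":0,"z":-0.045,"rx":0,"ry":0,"rz":0,"gripper":0.1},{"x":0,"y":0,"z":-0.045,"rx":0,"ry":0,"rz":0,"gripper":0.1}])

```text
clock: 30.45
eef_pos: [0.492, 0.3223, 0.1774]
ee_rot: [0.466, 0.885, -0.004, -0.003]
force: [1.6, 0.1, -1.2]
opening: 0.0225
```

Run:
```python
from h import *
c=st('w37')
plan([.536,-.104,.17],.02,full=True,grip=.1)
```

```text
30.45 [0.492  0.3223 0.1774] yaw 0.6005 F [ 1.6  0.1 -1.2] op 0.0225
[{"x": -0.0418, "y": -0.0232, "z": 0.0017, "rx": 0, "ry": 0, "rz": 0.065, "gripper": 0.1}, {"x": -0.0432, "y": -0.0205, "z": 0.0017, "rx": 0, "ry": 0, "rz": 0.065, "gripper": 0.1}, {"x": -0.0444, "y": -0.0177, "z": 0.0017, "rx": 0, "ry": 0, "rz": 0.065, "gripper": 0.1}, {"x": -0.0455, "y": -0.0148, "z": 0.0017, "rx": 0, "ry": 0, "rz": 0.065, "gripper": 0.1}, {"x": -0.0463, "y": -0.0118, "z": 0.0017, "rx": 0, "ry": 0, "rz": 0.065, "gripper": 0.1}, {"x": -0.047, "y": -0.0088, "z": 0.0017, "rx": 0, "ry": 0, "rz": 0.065, "gripper": 0.1}, {"x": -0.0475, "y": -0.0058, "z": 0.0017, "rx": 0, "ry": 0, "rz": 0.065, "gripper": 0.1}, {"x": -0.0477, "y": -0.0027, "z": 0.0017, "rx": 0, "ry": 0, "rz": 0.065, "gripper": 0.1}]
[{"x": -0.0478, "y": 0.0004, "z": 0.0017, "rx": 0, "ry": 0, "rz": 0.065, "gripper": 0.1}]
end yaw 0.020000000000000018 n 9
```

View pics/w37.png

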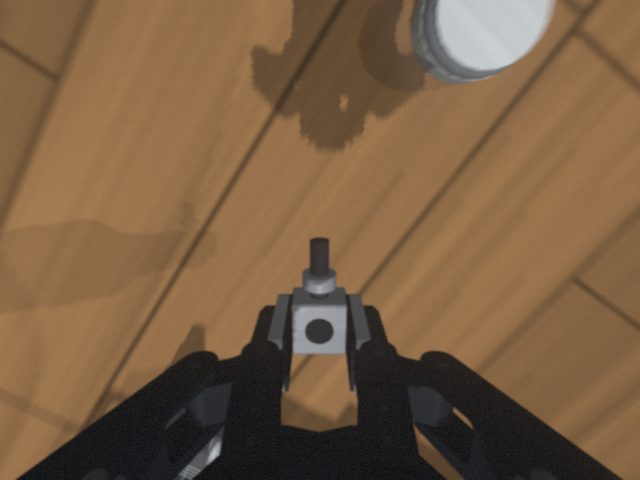

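apply_moves(deltas=[{"x":-0.042,"y":-0.023,"z":0,"rx":0,"ry":0,"rz":0.065,"gripper":0.1},{"x":-0.043,"y":-0.0205,"z":0,"rx":0,"ry":0,"rz":0.065,"gripper":0.1},{"x":-0.0445,"y":-0.0175,"z":0,"rx":0,"ry":0,"rz":0.065,"gripper":0.1},{"x":-0.0455,"y":-0.015,"z":0,"rx":0,"ry":0,"rz":0.065,"gripper":0.1},{"x":-0.0465,"y":-0.012,"z":0,"rx":0,"ry":0,"rz":0.065,"gripper":0.1},{"x":-0.047,"y":-0.009,"z":0,"rx":0,"ry":0,"rz":0.065,"gripper":0.1},{"x":-0.047,"y":-0.006,"z":0,"rx":0,"ry":0,"rz":0.065,"gripper":0.1},{"x":-0.047,"y":-0.003,"z":0,"rx":0,"ry":0,"rz":0.06,"gripper":0.1}])

```text
clock: 31.3
eef_pos: [0.5331, -0.0603, 0.1877]
ee_rot: [0.679, 0.734, 0.009, 0.004]
force: [1.5, 0.2, -0.3]
opening: 0.0222
```

Run:
```python
from h import *
c=st()
plan([.536,-.104,.11],.02,full=True,grip=.1)
```

```text
31.3 [ 0.5331 -0.0603  0.1877] yaw 0.0773 F [ 1.5  0.2 -0.3] op 0.0222
tilt err (rx,ry to add) [ 0.0177 -0.0068  0.0001]
[{"x": -0.0219, "y": -0.0002, "z": 0.0388, "rx": 0, "ry": 0, "rz": 0.029, "gripper": 0.1}, {"x": -0.0219, "y": 0.0004, "z": 0.0388, "rx": 0, "ry": 0, "rz": 0.029, "gripper": 0.1}]
end yaw 0.020000000000000004 n 2
```

apply_moves(deltas=[{"x":-0.02,"y":0,"z":0.025,"rx":0.017,"ry":-0.007,"rz":0.035,"gripper":0.1},{"x":-0.02,"y":0,"z":0.03,"rx":0,"ry":0,"rz":0.02,"gripper":0.1},{"x":0,"y":0,"z":0.015,"rx":0,"ry":0,"rz":0,"gripper":0.1},{"x":0,"y":0,"z":0,"rx":0,"ry":0,"rz":0,"gripper":0.1}])

```text
clock: 31.7
eef_pos: [0.5381, -0.11, 0.1158]
ee_rot: [0.704, 0.71, 0.001, 0.003]
force: [0.1, -0.2, 0.3]
opening: 0.0223
```

Run:
```python
from h import *
c=st('w38')
plan([.536,-.104,.09],.02,full=True,grip=.1)
```

```text
31.7 [ 0.5381 -0.11    0.1158] yaw 0.0094 F [ 0.1 -0.2  0.3] op 0.0223
tilt err (rx,ry to add) [ 0.0065  0.0039 -0.    ]
[{"x": 0.006, "y": -0.0025, "z": 0.0266, "rx": 0, "ry": 0, "rz": -0.01, "gripper": 0.1}]
end yaw 0.02 n 1
```

View pics/w38.png

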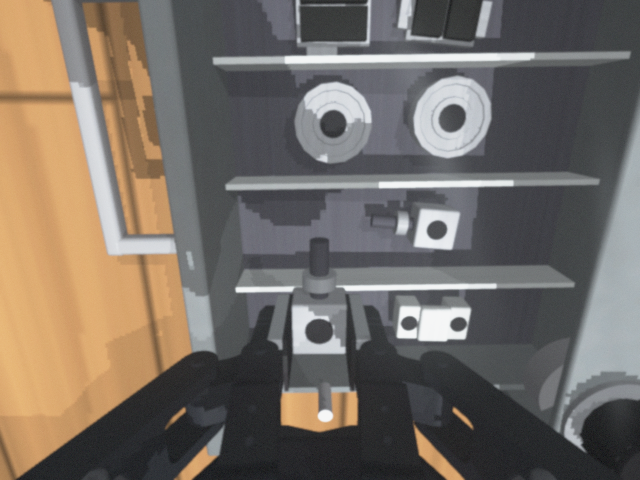

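apply_moves(deltas=[{"x":0.006,"y":-0.004,"z":0.01,"rx":0.006,"ry":0.004,"rz":-0.01,"gripper":0.1},{"x":0,"y":-0.001,"z":0.018,"rx":0,"ry":0,"rz":0,"gripper":0.1},{"x":0,"y":0,"z":0,"rx":0,"ry":0,"rz":0,"gripper":0.1}])

```text
clock: 32.05
eef_pos: [0.5344, -0.1022, 0.0894]
ee_rot: [0.699, 0.715, 0.001, 0.001]
force: [0.1, 0.1, -0.4]
opening: 0.0223
```

Run:
```python
from h import *
c=st('w39')
plan([.536,-.104,.054],.02,full=True,grip=.1)
```

```text
32.05 [ 0.5344 -0.1022  0.0894] yaw 0.0233 F [ 0.1  0.1 -0.4] op 0.0223
tilt err (rx,ry to add) [ 0.0046  0.0006 -0.    ]
[{"x": -0.0016, "y": 0.0008, "z": 0.0364, "rx": 0, "ry": 0, "rz": 0.003, "gripper": 0.1}]
end yaw 0.02 n 1
```

View pics/w39.png

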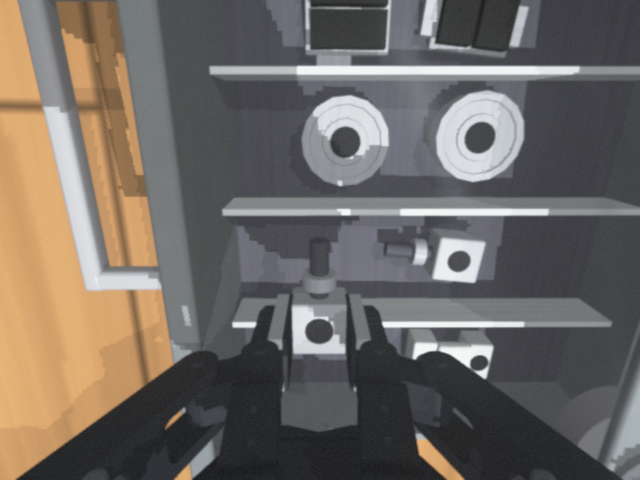

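Run:
```python
from h import *
c=load('w39')
print(w2pix(c,[[.55,-.0605,.046],[.55,-.1211,.046],[.55,0,.046]]))
print(pix2w(c,[[319,240],[319,330],[319,212],[300,325]],.0894-.017), pix2w(c,[[340,206],[400,314]],.046))
```

```text
[[354.9471282  212.63042651]
 [348.53349548 324.20067064]
 [363.02604995  72.09115468]]
[[ 0.5330398  -0.06549666  0.0724    ]
 [ 0.53402671 -0.10778683  0.0724    ]
 [ 0.53276646 -0.05378364  0.0724    ]
 [ 0.52556627 -0.105409    0.0724    ]] [[ 0.54280388 -0.05745386  0.046     ]
 [ 0.57655237 -0.11441309  0.046     ]]
```

apply_moves(deltas=[{"x":-0.001,"y":-0.001,"z":0.015,"rx":0,"ry":0,"rz":0.002,"gripper":0.1},{"x":0,"y":-0.001,"z":0.012,"rx":0,"ry":0,"rz":0,"gripper":0.1},{"x":0,"y":0,"z":0,"rx":0,"ry":0,"rz":0,"gripper":0.1}])

```text
clock: 32.4
eef_pos: [0.5354, -0.1023, 0.0655]
ee_rot: [0.698, 0.716, 0.003, 0.004]
force: [-0.0, 0.5, -0.5]
opening: 0.0219
```

Run:
```python
from h import *
c=st('w40')
print(w2pix(c,[[.55,-.0605,.046],[.55,-.1211,.046]]))
plan([.536,-.104,.050],.02,full=True,grip=.1)
```

```text
32.4 [ 0.5354 -0.1023  0.0655] yaw 0.0243 F [-0.   0.5 -0.5] op 0.0219
[[358.19128167 227.00090338]
 [350.38319722 351.98562637]]
tilt err (rx,ry to add) [ 0.0102  0.0022 -0.    ]
[{"x": -0.0015, "y": 0.0001, "z": 0.0161, "rx": 0, "ry": 0, "rz": 0.004, "gripper": 0.1}]
end yaw 0.02 n 1
```

View pics/w40.png

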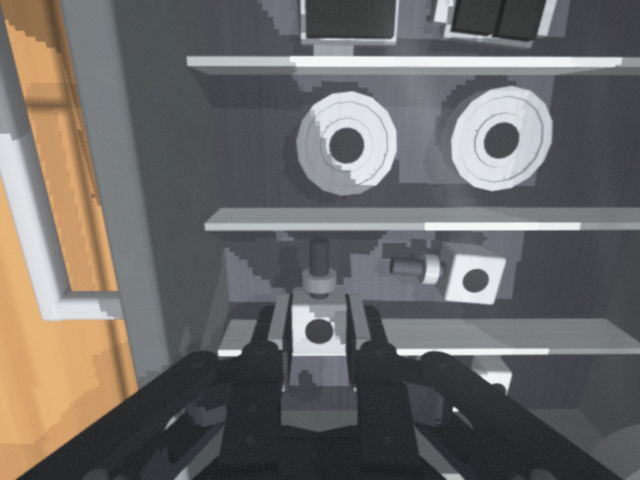

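Stud tip (319,240) and block (319,330) sit between the dividers (rows 227 and 352). Lower and release.

apply_moves(deltas=[{"x":-0.0015,"y":0,"z":0.01,"rx":0,"ry":0,"rz":0.002,"gripper":0.1},{"x":0,"y":0,"z":0.006,"rx":0,"ry":0,"rz":0,"gripper":0.1},{"x":0,"y":0,"z":0.002,"rx":0,"ry":0,"rz":0,"gripper":0.1}])

```text
clock: 32.75
eef_pos: [0.5419, -0.1055, 0.0504]
ee_rot: [0.699, 0.715, 0.006, 0.009]
force: [0.6, 0.6, 1.7]
opening: 0.0227
```

Run:
```python
from h import *
c=st('w41')
```

```text
32.75 [ 0.5419 -0.1055  0.0504] yaw 0.0222 F [0.6 0.6 1.7] op 0.0227
```

View pics/w41.png

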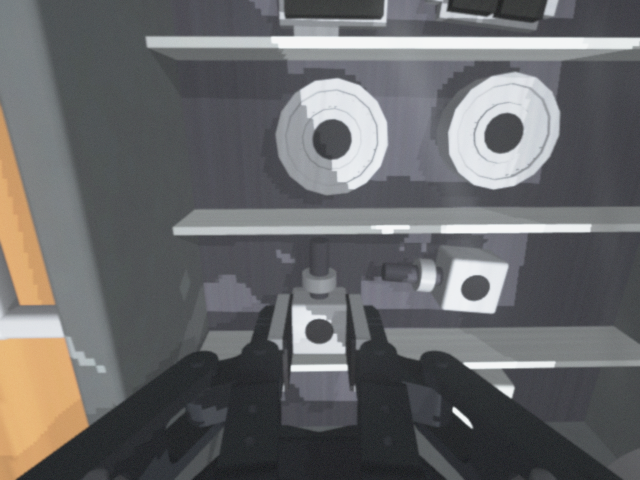

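apply_moves(deltas=[{"x":0,"y":-0.003,"z":0,"rx":0,"ry":0,"rz":0,"gripper":0.37},{"x":0,"y":-0.001,"z":0,"rx":0,"ry":0,"rz":0,"gripper":0.37},{"x":0,"y":0,"z":-0.02,"rx":0,"ry":0,"rz":0,"gripper":0.37},{"x":0,"y":0,"z":-0.045,"rx":0,"ry":0,"rz":0,"gripper":0.37},{"x":0,"y":0,"z":-0.045,"rx":0,"ry":0,"rz":0,"gripper":0.25},{"x":0,"y":0,"z":-0.04,"rx":0,"ry":0,"rz":0,"gripper":0.25}])

```text
clock: 33.4
eef_pos: [0.5313, -0.1039, 0.1986]
ee_rot: [0.7, 0.714, 0.004, 0.004]
force: [0.9, -0.7, 0.3]
opening: 0.0215
```

Run:
```python
from h import *
c=st('w42')
plan([.436,-.034,.15],.02,full=True,grip=.25)
```

```text
33.4 [ 0.5313 -0.1039  0.1986] yaw 0.0209 F [ 0.9 -0.7  0.3] op 0.0215
tilt err (rx,ry to add) [ 0.0202  0.0047 -0.    ]
[{"x": 0.0243, "y": -0.0324, "z": 0.0183, "rx": 0, "ry": 0, "rz": 0, "gripper": 0.25}, {"x": 0.0243, "y": -0.0324, "z": 0.0183, "rx": 0, "ry": 0, "rz": 0, "gripper": 0.25}, {"x": 0.0243, "y": -0.0324, "z": 0.0183, "rx": 0, "ry": 0, "rz": 0, "gripper": 0.25}]
end yaw 0.02 n 3
```

View pics/w42.png

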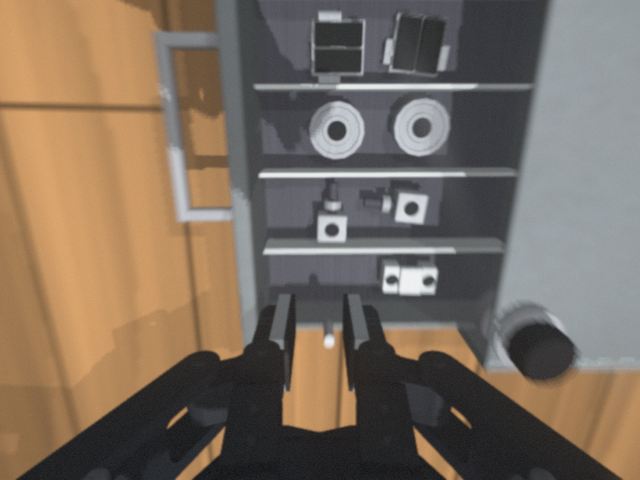

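apply_moves(deltas=[{"x":0.018,"y":-0.034,"z":0,"rx":0.01,"ry":0.005,"rz":0,"gripper":0},{"x":0.018,"y":-0.034,"z":0,"rx":0.01,"ry":0,"rz":0,"gripper":0},{"x":0.018,"y":-0.034,"z":0,"rx":0,"ry":0,"rz":0,"gripper":0},{"x":0.016,"y":-0.034,"z":0,"rx":0,"ry":0,"rz":0,"gripper":0},{"x":0,"y":0,"z":0,"rx":0,"ry":0,"rz":0,"gripper":0}])

```text
clock: 33.95
eef_pos: [0.389, -0.036, 0.2035]
ee_rot: [0.7, 0.714, -0.001, -0.001]
force: [-0.1, -0.0, 0.5]
opening: 0.0003
```

Run:
```python
from h import *
c=st('w43')
plan([.395,-.034,.075],.02,full=True,grip=0)
c=snap('top','t43'); im=c['pixels']
cv2.imwrite('pics/t43c.png',cv2.resize(im[120:420,0:640],(800,375),interpolation=cv2.INTER_CUBIC))
```

```text
33.95 [ 0.389  -0.036   0.2035] yaw 0.02 F [-0.1 -0.   0.5] op 0.0003
[{"x": 0.001, "y": 0.001, "z": 0.043, "rx": 0, "ry": 0, "rz": 0, "gripper": 0}, {"x": 0.001, "y": 0.001, "z": 0.043, "rx": 0, "ry": 0, "rz": 0, "gripper": 0}, {"x": 0.001, "y": 0.001, "z": 0.043, "rx": 0, "ry": 0, "rz": 0, "gripper": 0}]
end yaw 0.02 n 3
```

View pics/w43.png

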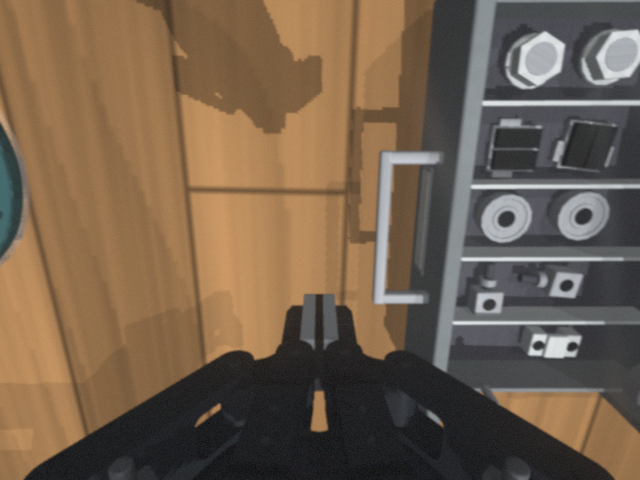

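View pics/t43c.png

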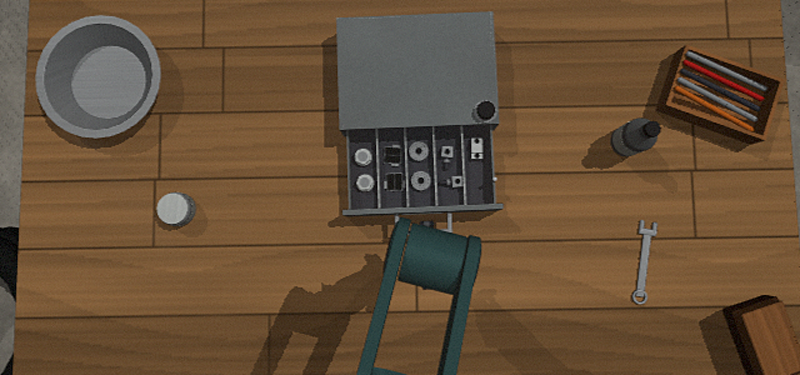

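apply_moves(deltas=[{"x":0.001,"y":0,"z":0.042,"rx":0,"ry":0,"rz":0,"gripper":0},{"x":0.001,"y":0,"z":0.042,"rx":0,"ry":0,"rz":0,"gripper":0},{"x":0,"y":0,"z":0.035,"rx":0,"ry":0,"rz":0,"gripper":0},{"x":0,"y":0,"z":0.003,"rx":0,"ry":0,"rz":0,"gripper":0}])

```text
clock: 34.45
eef_pos: [0.4052, -0.04, 0.0814]
ee_rot: [0.7, 0.714, 0.003, 0.008]
force: [-1.4, 0.5, 0.8]
opening: 0.0
```

Run:
```python
from h import *
c=st('w44')
plan([.575,-.031,.073],.02,full=True,grip=0,step=.02)
```

```text
34.45 [ 0.4052 -0.04    0.0814] yaw 0.019 F [-1.4  0.5  0.8] op 0.0
tilt err (rx,ry to add) [ 0.018   0.0073 -0.0001]
[{"x": 0.0007, "y": 0.0188, "z": 0.0011, "rx": 0, "ry": 0, "rz": 0, "gripper": 0}, {"x": 0.0007, "y": 0.0188, "z": 0.0011, "rx": 0, "ry": 0, "rz": 0, "gripper": 0}, {"x": 0.0007, "y": 0.0188, "z": 0.0011, "rx": 0, "ry": 0, "rz": 0, "gripper": 0}, {"x": 0.0007, "y": 0.0188, "z": 0.0011, "rx": 0, "ry": 0, "rz": 0, "gripper": 0}, {"x": 0.0007, "y": 0.0188, "z": 0.0011, "rx": 0, "ry": 0, "rz": 0, "gripper": 0}, {"x": 0.0007, "y": 0.0188, "z": 0.0011, "rx": 0, "ry": 0, "rz": 0, "gripper": 0}, {"x": 0.0007, "y": 0.0188, "z": 0.0011, "rx": 0, "ry": 0, "rz": 0, "gripper": 0}, {"x": 0.0007, "y": 0.0188, "z": 0.0011, "rx": 0, "ry": 0, "rz": 0, "gripper": 0}]
[{"x": 0.0007, "y": 0.0188, "z": 0.0011, "rx": 0, "ry": 0, "rz": 0, "gripper": 0}]
end yaw 0.02 n 9
```

View pics/w44.png

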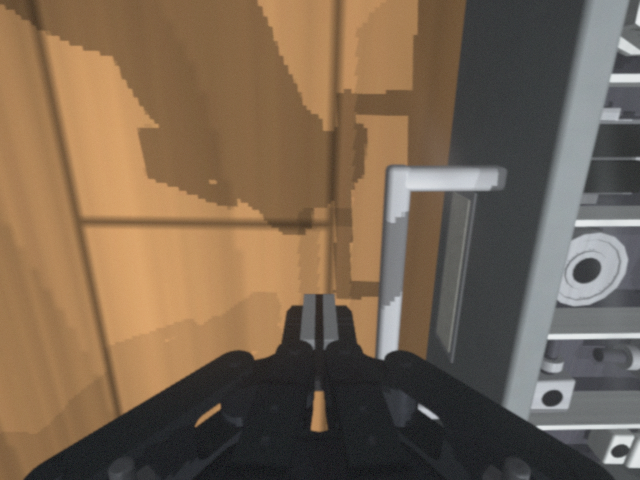

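apply_moves(deltas=[{"x":0.004,"y":-0.004,"z":0.006,"rx":0.018,"ry":0.007,"rz":0,"gripper":0},{"x":0.001,"y":0.003,"z":0.002,"rx":0,"ry":0,"rz":0,"gripper":0},{"x":0,"y":0.008,"z":0.001,"rx":0,"ry":0,"rz":0,"gripper":0},{"x":0,"y":0.01,"z":0,"rx":0,"ry":0,"rz":0,"gripper":0},{"x":0,"y":0.01,"z":0,"rx":0,"ry":0,"rz":0,"gripper":0}])

```text
clock: 35.0
eef_pos: [0.4365, -0.0352, 0.0764]
ee_rot: [0.701, 0.714, 0.0, 0.001]
force: [-1.3, -0.2, -1.3]
opening: -0.0002
```

Run:
```python
from h import *
c=st('w45')
plan([.575,-.031,.073],.02,full=True,grip=0,step=.02)
```

```text
35.0 [ 0.4365 -0.0352  0.0764] yaw 0.0184 F [-1.3 -0.2 -1.3] op -0.0002
tilt err (rx,ry to add) [ 0.0047  0.0015 -0.    ]
[{"x": 0.0003, "y": 0.0194, "z": 0.0005, "rx": 0, "ry": 0, "rz": 0, "gripper": 0}, {"x": 0.0003, "y": 0.0194, "z": 0.0005, "rx": 0, "ry": 0, "rz": 0, "gripper": 0}, {"x": 0.0003, "y": 0.0194, "z": 0.0005, "rx": 0, "ry": 0, "rz": 0, "gripper": 0}, {"x": 0.0003, "y": 0.0194, "z": 0.0005, "rx": 0, "ry": 0, "rz": 0, "gripper": 0}, {"x": 0.0003, "y": 0.0194, "z": 0.0005, "rx": 0, "ry": 0, "rz": 0, "gripper": 0}, {"x": 0.0003, "y": 0.0194, "z": 0.0005, "rx": 0, "ry": 0, "rz": 0, "gripper": 0}, {"x": 0.0003, "y": 0.0194, "z": 0.0005, "rx": 0, "ry": 0, "rz": 0, "gripper": 0}]
end yaw 0.02 n 7
```

View pics/w45.png

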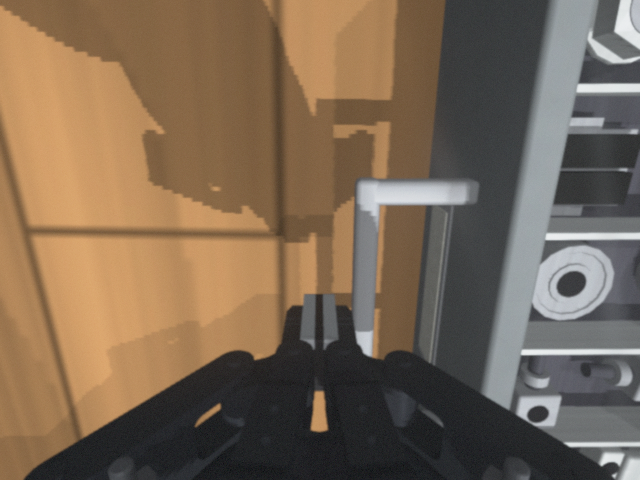

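apply_moves(deltas=[{"x":0,"y":0.012,"z":0.002,"rx":0.004,"ry":0,"rz":0,"gripper":0},{"x":0,"y":0.015,"z":0.001,"rx":0,"ry":0,"rz":0,"gripper":0},{"x":0,"y":0.017,"z":0,"rx":0,"ry":0,"rz":0,"gripper":0},{"x":0,"y":0.017,"z":0,"rx":0,"ry":0,"rz":0,"gripper":0},{"x":0,"y":0.015,"z":0,"rx":0,"ry":0,"rz":0,"gripper":0},{"x":0,"y":0.012,"z":0,"rx":0,"ry":0,"rz":0,"gripper":0}])

```text
clock: 35.65
eef_pos: [0.5302, -0.0332, 0.0752]
ee_rot: [0.7, 0.714, -0.001, 0.0]
force: [-1.6, -1.0, -1.1]
opening: 0.0002
```

Run:
```python
from h import *
c=st('w46')
plan([.583,-.031,.073],.02,full=True,grip=0,step=.02)
```

```text
35.65 [ 0.5302 -0.0332  0.0752] yaw 0.0198 F [-1.6 -1.  -1.1] op 0.0002
[{"x": 0.0005, "y": 0.0167, "z": 0.0009, "rx": 0, "ry": 0, "rz": 0, "gripper": 0}, {"x": 0.0005, "y": 0.0167, "z": 0.0009, "rx": 0, "ry": 0, "rz": 0, "gripper": 0}, {"x": 0.0005, "y": 0.0167, "z": 0.0009, "rx": 0, "ry": 0, "rz": 0, "gripper": 0}]
end yaw 0.02 n 3
```

View pics/w46.png

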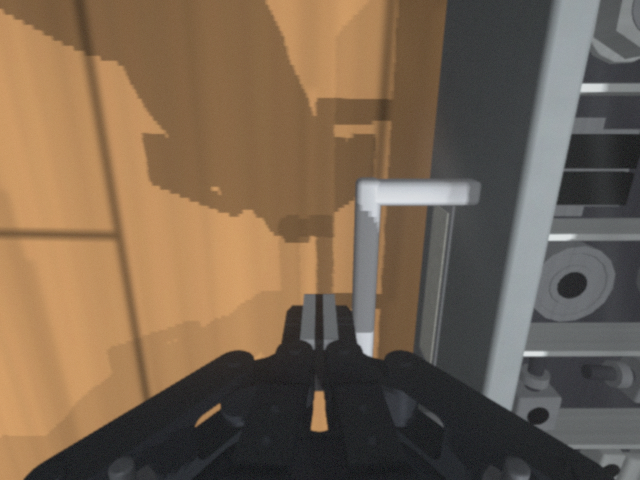

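apply_moves(deltas=[{"x":0,"y":0.014,"z":0.001,"rx":0,"ry":0,"rz":0,"gripper":0},{"x":0,"y":0.014,"z":0.001,"rx":0,"ry":0,"rz":0,"gripper":0},{"x":0,"y":0.01,"z":0,"rx":0,"ry":0,"rz":0,"gripper":0},{"x":0,"y":0.006,"z":0,"rx":0,"ry":0,"rz":0,"gripper":0}])

```text
clock: 36.1
eef_pos: [0.5775, -0.0323, 0.0739]
ee_rot: [0.7, 0.714, -0.001, 0.001]
force: [-1.1, -0.9, 1.6]
opening: 0.0
```

apply_moves(deltas=[{"x":0,"y":0.004,"z":0,"rx":0,"ry":0,"rz":0,"gripper":0},{"x":0,"y":0.004,"z":0,"rx":0,"ry":0,"rz":0,"gripper":0},{"x":0,"y":0.004,"z":0,"rx":0,"ry":0,"rz":0,"gripper":0}])

```text
clock: 36.4
eef_pos: [0.5824, -0.0319, 0.0733]
ee_rot: [0.699, 0.715, -0.006, -0.005]
force: [-11.7, -2.0, 10.1]
opening: 0.0003
```

apply_moves(deltas=[{"x":0,"y":0.006,"z":0,"rx":0,"ry":0,"rz":0,"gripper":0},{"x":0,"y":0.006,"z":0,"rx":0,"ry":0,"rz":0,"gripper":0}])

```text
clock: 36.6
eef_pos: [0.5826, -0.0315, 0.0726]
ee_rot: [0.699, 0.715, -0.014, -0.014]
force: [-15.2, -4.0, 15.3]
opening: -0.0
```

apply_moves(deltas=[{"x":0,"y":-0.015,"z":0,"rx":0,"ry":0,"rz":0,"gripper":0},{"x":0,"y":-0.04,"z":-0.01,"rx":0,"ry":0,"rz":0,"gripper":0},{"x":0,"y":-0.04,"z":-0.045,"rx":0,"ry":0,"rz":0,"gripper":0},{"x":0,"y":-0.02,"z":-0.045,"rx":0,"ry":0,"rz":0,"gripper":0},{"x":0,"y":0,"z":-0.045,"rx":0,"ry":0,"rz":0,"gripper":0},{"x":0,"y":0,"z":0,"rx":0,"ry":0,"rz":0,"gripper":0}])

```text
clock: 37.2
eef_pos: [0.4739, -0.0339, 0.2187]
ee_rot: [0.699, 0.715, -0.015, -0.014]
force: [1.0, -0.2, -0.5]
opening: 0.0
```

Run:
```python
from h import *
st('w47'); c=snap('top','t47'); im=c['pixels']
cv2.imwrite('pics/t47c.png',cv2.resize(im[115:265,220:440],(800,545),interpolation=cv2.INTER_CUBIC))
```

```text
37.2 [ 0.4739 -0.0339  0.2187] yaw 0.0225 F [ 1.  -0.2 -0.5] op 0.0
```

View pics/w47.png

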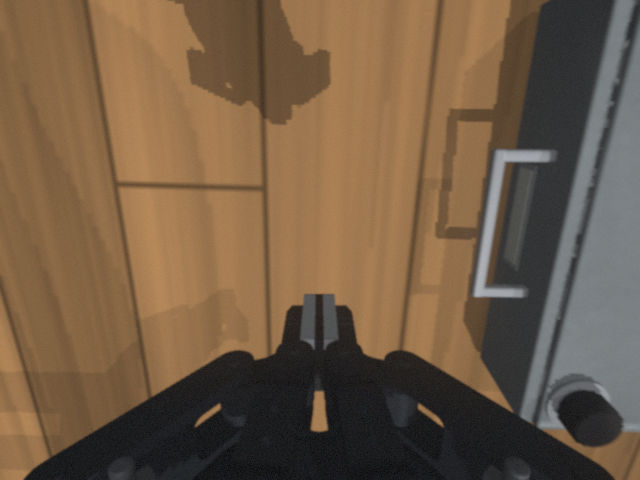

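View pics/t47c.png

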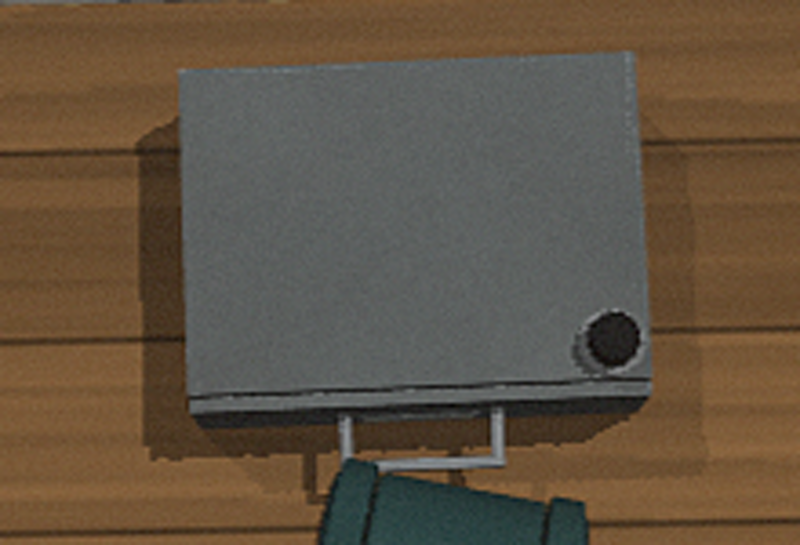

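Run:
```python
from h import *
a=load('top0')['pixels'];b=load('t47')['pixels']
d=cv2.absdiff(a,b).max(2)
# compare bystanders and handle end
for n,(r0,r1,c0,c1) in dict(bottle=(205,255,480,535),tin=(265,305,120,160),spanner=(290,370,500,530),handle=(225,247,345,362)).items():
    A=cv2.cvtColor(a[r0:r1,c0:c1],6).astype(np.float32);B=cv2.cvtColor(b[r0:r1,c0:c1],6).astype(np.float32)
    print(n,d[r0:r1,c0:c1].mean(),cv2.phaseCorrelate(A,B))
print(arm.finish_job())
```

```text
bottle 6.709090909090909 ((-0.034920331756044476, -0.06687391957380129), 1.0073030824661255)
tin 7.0575 ((0.0141716517900079, 0.0337955461684345), 0.9681294240057469)
spanner 6.8125 ((0.05235588518649159, -0.06298561016154025), 0.9412686431407928)
handle 6.425133689839572 ((0.05954556227599639, 0.07275115660420539), 1.0549021981380604)
the job is handed in; nothing more can be done
None
```

The drawer is shut with all four parts that were on the bench in their twins' compartments, and the job was handed in at about 37 s.

- **Catch:** The drawer was held at the first try, stopping after about 3 mm at 14 N. I turned the knob about a quarter turn (roughly 94°), and it then slid freely to its stop.
- **Parts:** I placed the pad, tappet cover, bearing and chain adjuster. The handlebar clamp was not on the bench; only its twin was in the drawer.
- **Before closing:** The wrist and top camera pictures showed each part beside its twin in the same compartment. I could not look inside again after the drawer was shut.
- **Closing:** I pushed the drawer in until it stopped, at about 15 N. The handle was then within 0.1 pixel of its starting position in the top picture.
- **Bystanders:** The bottle, tin and spanner had each moved less than 0.1 pixel from the start. The gripper was clear of everything at the end.
- **Checks that disagreed:** The wrist camera read a few millimetres off the top camera in y in places, so I used the top camera's values for the compartments. No check failed.

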